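# Fit the keyhole end stop and stack hammer blanks in the stock cradle

### The arm

A 7-joint arm with a two-finger parallel gripper is mounted at the origin on the work surface. World frame = base frame: x ahead of the robot, y to its left, z up, the work surface at z = 0. Lengths are in m, angles in rad, forces in N, time in s.
With the tool pointing down it reaches from about 0.4 to 0.85 m from the base axis. Payload 4.5 kg.
Tool frame: the origin (TCP) lies on the centre line of the jaws, within the pads' length; the fingertips stand 8 mm ahead of it and the grasp point (between the pads) lies 11 mm behind it; z points along the fingers, x is the direction in which the jaws open and shut, and the axes are right-handed (so a half turn about z gives the same grasp; the last joint's range is limited). The gripper opens to 88 mm and grips with 3 to 60 N. Pads are 18 mm wide; open, the fingers measure 123 mm over their backs; the gripper's body (75 mm by 187 mm) begins 45 mm behind the grasp point.
Start: joints at [1.214, 0.689, -0.195, 1.565, 0.157, 0.902, -0.215], TCP at [0.238, -0.578, 0.247] pointing down, gripper open.
Joint ranges: [-3.01, 3.01], [-0.46, 2.08], [-1.47, 1.51], [0.13, 2.56], [-1, 4.14], [0.04, 2.09], [-2.66, 2.66]. Speed limits (rad/s): [2.57, 2.57, 3.14, 3.14, 3.14, 3.14, 3.14].

### API

Orientations are given as a unit quaternion [x, y, z, w].
In Python, from plant import get_state, snapshot, finish_job, boxes_of, pinpoint gives the robot as it stands.
- The arm moves only by the shell command python3 -m creep 'ROWS' [FORCE]. ROWS is JSON, a list of rows, each an object with "hand": the finger opening in m, from 0 to 0.0881; "slide": the shift along the tool's x, y, z in m, a list of three; "turn": the turn about the tool's z in degrees. A call has 1 to 5 rows; each row shifts and turns the commanded pose from where the row before left it, along the tool's axes as they then stand; what a row does not reach is not made up. A row lasts 1/8 s, in which the tool goes at most 62.5 mm and 10.7 degrees, less where a joint would pass 70% of its speed; a pose out of reach is approached as far as the arm can. A call is refused whole if a number of a shift passes 0.0625 or a number of a turn 10.7, either way. A call with a gripper value outside its range is refused whole. The fingers move at their own pace and stop on an object; FORCE is the grip in N (left out, the last holds). Time passes only in rows, so rows that do not move let the fingers close. It gives the time, the measured TCP pose, the force and the opening at its end, in the units of the state.
- get_state(): the state, without advancing time (a new reading comes with each control period).
- snapshot(name): name is "scene" or "top" or "wrist"; returns a dict with "frame" (480x640x3 uint8, red, green, blue), "depth" (480x640 float32, m along the optical axis (not along the pixel's ray), 0 where there is no reading), "mtx" (3x3 intrinsics, pixels), "camera_from_world" (4x4, takes a point from world to camera coordinates). Camera axes: x right, y down, z forward; pixel columns grow to the right and rows downward; lengths in m; the calibration is good to about 2 mm. The wrist camera is an equidistant fisheye: a pixel r from the principal point sees the ray r / f radians off the axis. A picture is of the moment at which its call begins.
- finish_job(): hands the job in, once; it reports no verdict.
Trained networks look in a picture, given as the dict that the camera call returned (one of the last four; its "shot" number tells which), for a name from the list of things; names that differ only in an ending like _2 or _b are one class to them, and where a whole thing is asked for, a point or a joint stands for the part that bears it (a point fixed in the world has none). Each returns a list of dicts, best first, with "conf" (0 to 1); they miss things now and then, are a little off and sometimes report something else, mostly with a low value. They report only what shows in the picture. A call takes as long as a camera call. They do not tell look-alikes from the thing itself.
- boxes_of(target, picture): "uv" ([column, row] in pixels, amid what is visible of it).
- pinpoint(target, picture): "uv" ([column, row] in pixels: a listed point, or the origin of a listed thing).
The state is a dict: "clock": time; "q": joint angles; "qd": joint speeds; "joint_torque": joint torques, N m; "tool_pos": TCP position; "eef_rot": TCP orientation; "contact_force": force on the tool from outside, world axes, zero at the start; "moment": the same for the moment, N m; "opening": opening from 0.0 (shut) to 1.0 (fully open).
Only numpy, scipy, OpenCV 4.12 (cv2) and the standard library are available. Lean on these libraries where they do the work, as an engineer would, in place of code of your own. Each camera call takes 0.05 s, during which the arm holds its last target.

### The job

Get the blue stock cradle ready and load it: first, while the cradle is still empty, slip the two keyholes of the yellow angle-iron end stop over the cradle's headed studs and let it slide fully down so that it locks behind the heads. Then stack all the round steel blanks from the chock strips in the cradle as a neat pyramid, three side by side on the base plate and the others saddled in the gaps of the layer below, each lying square and centred across the base plate. Lower the blanks into place, never drop them in, and leave the hammer, brush and red can where they lie.

Things in the scene. Friction and masses are not known exactly. Their poses are not given: they have to be found in the camera images.
- cradle: blue steel stock cradle bolted to the bench, fixed. Origin: underside, mid-row; z up, y along the row, x along the axes of the stacked blanks. Base plate 54 mm wide (x), 6 mm thick. Fixed end plate 50 mm high at the -y end, inner face y -61.5 mm. At the +y end two 64 mm high uprights at x -66 and +66 mm (20 wide, 8 thick, outer faces y +61.5 mm) on a 6 mm thick foot bar, y 47 to 62 mm
- row_mid (a point): on the base plate's top at mid-row, 6 mm above the bench; axes as the cradle's. With the stop hung the row is 123 mm long (126 mm once pushed out against the stud heads): three blanks fit. Proper blank centres, height above the bench and y in the cradle: bottom row 26 mm, y about -41, 0, +41 mm; second layer about 60 mm, y about -20.5, +20.5; top about 94 mm, y 0; x 0 for all
- stud_near (a point): on the axis of the headed stud at cradle x -66 mm, 50 mm above the bench, 3 mm out from the upright's outer face (where the mid-plane of a hung stop lies). The stud points to cradle +y: shank 8 mm diameter, 9 mm long, then a bevelled head 16 mm diameter, 5 mm thick
- stud_far (a point): the same point of the same kind of stud at cradle x +66 mm
- stop: yellow angle-iron end stop, about 0.45 kg, standing loose on its foot. Origin: underside, mid-length, mid-plane of the upright leg; x along its length (170 mm), z up. Leg 6 mm thick (y -3 to 3 mm), 60 mm high; foot 6 mm thick, to y +38 mm. Hung, its axes are parallel to the cradle's: smooth -y face against the uprights, foot away from the row, underside 8 mm above the bench (28 mm while the holes pass the heads)
- stop_grip (a point): middle of the grip at the stop's mid-length, 46 mm above its underside, at its y +4 mm: leg and a wooden pad (50 mm long, z 34 to 58 mm) on its +y side make it 14 mm wide across y; axes as the stop's
- slot_near (a point): seat of the shank at the top of the keyhole at stop x -66 mm: stop z 42 mm, in the leg's mid-plane. The keyhole: a round hole 24 mm across centred at stop z 22 mm, from it a slot 12 mm wide up to z 46 mm. Locked, this point lies at stud_near, at most 2 mm off sideways and 3 mm outward
- slot_far (a point): the same point of the same kind of keyhole at stop x +66 mm; belongs at stud_far
- chocks_a: chock strip, fixed: steel strip 40 mm wide (x), 182 mm long (y), 3 mm thick, with dark wooden wedges across it, tops 19 mm above the bench, leaving three places for blanks at y -50, 0 and +50 mm; origin at the centre of its underside
- chocks_b: a second chock strip like chocks_a
- hammer: hammer with a wooden handle lying on the bench; to be left alone
- brush: brush lying on the bench; to be left alone
- flux_can: red can, 72 mm diameter, 85 mm high, standing on the bench; to be left alone
- blank1: round steel hammer blank, 40 mm diameter, 60 mm long, about 0.6 kg, lying level; origin at its centre, x along its axis (either end alike; it may have rolled, so its y and z point anywhere). Starts between the wedges of chocks_a, centre 23 mm above the bench; may be absent
- blank2: round steel hammer blank, 40 mm diameter, 60 mm long, about 0.6 kg, lying level; origin at its centre, x along its axis (either end alike; it may have rolled, so its y and z point anywhere). Starts between the wedges of chocks_a, centre 23 mm above the bench; may be absent
- blank3: round steel hammer blank, 40 mm diameter, 60 mm long, about 0.6 kg, lying level; origin at its centre, x along its axis (either end alike; it may have rolled, so its y and z point anywhere). Starts between the wedges of chocks_a, centre 23 mm above the bench; may be absent
- blank4: round steel hammer blank, 40 mm diameter, 60 mm long, about 0.6 kg, lying level; origin at its centre, x along its axis (either end alike; it may have rolled, so its y and z point anywhere). Starts between the wedges of chocks_b, centre 23 mm above the bench; may be absent
- blank5: round steel hammer blank, 40 mm diameter, 60 mm long, about 0.6 kg, lying level; origin at its centre, x along its axis (either end alike; it may have rolled, so its y and z point anywhere). Starts between the wedges of chocks_b, centre 23 mm above the bench; may be absent
- blank6: round steel hammer blank, 40 mm diameter, 60 mm long, about 0.6 kg, lying level; origin at its centre, x along its axis (either end alike; it may have rolled, so its y and z point anywhere). Starts between the wedges of chocks_b, centre 23 mm above the bench; may be absent
There are look-alikes about, which are no part of the job. What is shaped like the blank4 but pink is not meant. What is shaped like the blank5 but pink is not meant.

How it is judged:
By the outcome, as a careful person would: the job done as asked, in the order asked, and still so for the second after the job is handed in, with the robot touching nothing.
Of blank1, blank2, blank3, blank4, blank5, blank6 only 4 to 6 are there at a start; the rules pass over those that are not, and their reading is None.
At some moment in a run one of stop, blank1, blank2, blank3, blank4, blank5, blank6 may be knocked a few centimetres aside while the robot is not near it.
It also fails if it takes over 210 s, if anything falls off the work surface, if the arm or the gripper's body presses on something with over 40 N, if the wrist force passes 120 N, or if a joint passes its speed limit or range.

## Working session

There is one attempt and no reset: what is moved stays moved. The work goes in short steps, Python scripts to look and compute and a shell command to move; the robot and the scene stay as the last step left them, time stands still between calls to the robot, and variables do not carry over. Pictures are saved under pics/ and viewed, and the job is handed in when it is done.

```bash
ls; mkdir -p pics; python3 - <<'E'
from plant import *
import cv2
print(get_state())
for n in ("scene","top","wrist"):
    s=snapshot(n); cv2.imwrite(f"pics/0{n}.png",s["frame"][:,:,::-1]); print(n,s["mtx"].tolist(),s["camera_from_world"].round(4).tolist(), s["shot"])
E
```

```text
pics
{'clock': 0.0, 'q': array([ 1.21379202,  0.69000274, -0.19450151,  1.56633323,  0.15730065,
        0.90250057, -0.2150909 ]), 'qd': array([-0.00063014,  0.00050751,  0.00037477, -0.00124477, -0.00114899,
       -0.00034639, -0.00043753]), 'joint_torque': array([ 6.81671263e-04, -5.27562654e+01, -1.26687381e+00, -1.53427863e+01,
       -5.28079038e-02,  6.48696223e-03,  1.39254039e-04]), 'tool_pos': array([ 0.23779632, -0.57732804,  0.24590088]), 'eef_rot': array([ 8.30965618e-01, -5.56323002e-01, -8.06773758e-04, -4.55407184e-04]), 'contact_force': array([ 0.31022262, -0.31851161,  0.6440865 ]), 'moment': array([ 0.04910291, -0.02028824,  0.03921855]), 'opening': 1.0010241217484623}
scene [[550.287629901964, 0.0, 317.81895016762365], [0.0, 550.287629901964, 237.7709372909585], [0.0, 0.0, 1.0]] [[0.6843, 0.7292, -0.0071, -0.3666], [0.6213, -0.5881, -0.5177, -0.3466], [-0.3817, 0.3499, -0.8555, 1.7477], [0.0, 0.0, 0.0, 1.0]] 1
top [[482.5964347471186, 0.0, 317.8706026639005], [0.0, 482.5964347471186, 227.8218921055392], [0.0, 0.0, 1.0]] [[-0.0976, -0.9952, 0.0045, 0.0078], [-0.9748, 0.0946, -0.2022, 0.5864], [0.2008, -0.0241, -0.9793, 0.934], [0.0, 0.0, 0.0, 1.0]] 2
wrist [[371.64829954431775, 0.0, 323.69044631260397], [0.0, 371.64829954431775, 244.9053423122825], [0.0, 0.0, 1.0]] [[0.382, -0.9242, -0.0018, -0.6235], [-0.8915, -0.369, 0.2629, -0.0374], [-0.2436, -0.0988, -0.9648, 0.3895], [0.0, 0.0, 0.0, 1.0]] 3
```

View pics/0scene.png

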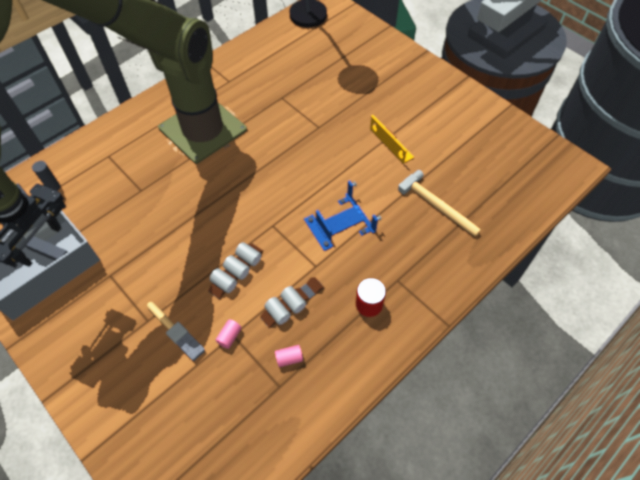

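View pics/0top.png

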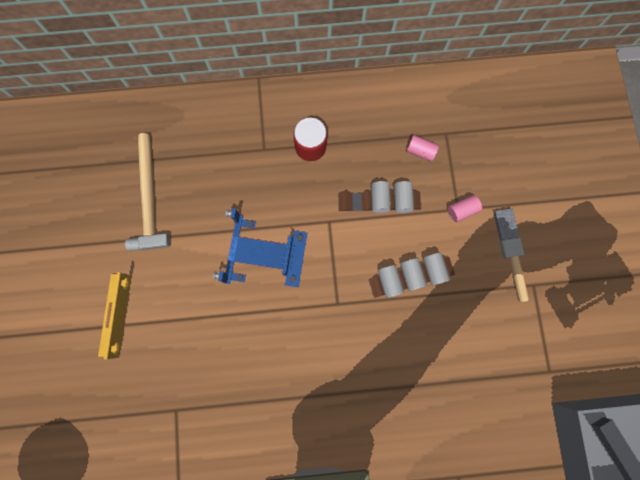

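View pics/0wrist.png

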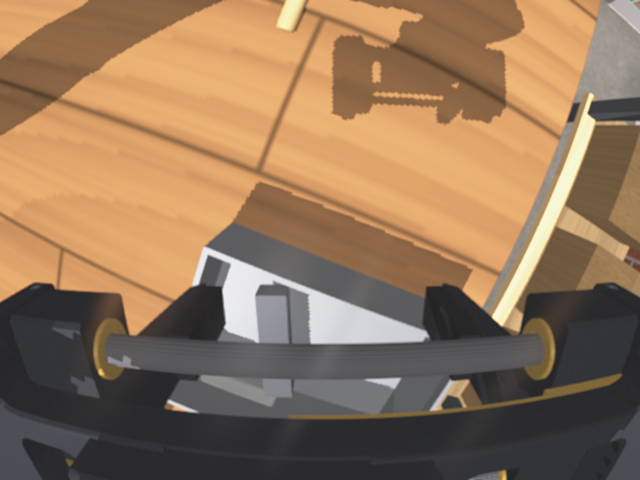

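```bash
cat > h.py <<'E'
from plant import *
import numpy as np, cv2, sys
from scipy.spatial.transform import Rotation as R
np.set_printoptions(precision=4,suppress=True)
def cam(s):
    T=np.linalg.inv(s["camera_from_world"]); return T[:3,:3],T[:3,3]
def ray(s,uv,fish=False):
    K=s["mtx"]; d=np.array([(uv[0]-K[0,2])/K[0,0],(uv[1]-K[1,2])/K[1,1]])
    if fish:
        r=np.hypot(*d); v=np.array([*(d/r*np.sin(r) if r>0 else d),np.cos(r)])
    else: v=np.array([*d,1.])
    return v
def onz(s,uv,z,fish=False):
    Rm,o=cam(s); v=Rm@ray(s,uv,fish); return o+v*(z-o[2])/v[2]
def ondepth(s,uv,fish=False):
    Rm,o=cam(s); v=ray(s,uv,fish); d=s["depth"][int(round(uv[1])),int(round(uv[0]))]
    return o+Rm@(v/v[2]*d)
def cloud(s,fish=False):
    K=s["mtx"];H,W=s["depth"].shape
    u,v=np.meshgrid(np.arange(W),np.arange(H)); a=(u-K[0,2])/K[0,0]; b=(v-K[1,2])/K[1,1]
    if fish:
        r=np.hypot(a,b)+1e-9; t=np.tan(np.minimum(r,1.5))/r; a=a*t;b=b*t
    d=s["depth"]; P=np.stack([a*d,b*d,d],-1); Rm,o=cam(s); return P@Rm.T+o
def save(s,name,crop=None,k=1):
    im=s["frame"][:,:,::-1]
    if crop: x0,y0,x1,y1=crop; im=im[y0:y1,x0:x1]
    if k!=1: im=cv2.resize(im,None,fx=k,fy=k,interpolation=cv2.INTER_CUBIC)
    cv2.imwrite("pics/"+name,im)
def proj(s,P,fish=False):
    C=s["camera_from_world"]; p=C[:3,:3]@np.asarray(P)+C[:3,3]; K=s["mtx"]
    if fish:
        r=np.hypot(p[0],p[1]); th=np.arctan2(r,p[2]); q=p[:2]/r*th
    else: q=p[:2]/p[2]
    return np.array([K[0,0]*q[0]+K[0,2],K[1,1]*q[1]+K[1,2]])
E
python3 - <<'E'
from h import *
Z=dict(row_mid=.006,stud_near=.05,stud_far=.05,stop=0,stop_grip=.046,slot_near=.042,slot_far=.042,chocks_a=0,blank1=.023,cradle=0,hammer=0.01,flux_can=.0,brush=0.01)
for n in ("top","scene"):
    s=snapshot(n); save(s,f"1{n}a.png",(90,180,320,380) if n=="top" else (200,100,480,380),3 if n=="top" else 2)
    P=cloud(s)
    for t,z in Z.items():
        for d in pinpoint(t,s)[:7]:
            if d["conf"]>.2: print(n,t,round(d["conf"],2),np.round(d["uv"],1),onz(s,d["uv"],z),"dep",ondepth(s,d["uv"]))
    np.savez(f"c_{n}.npz",P=P,f=s["frame"])
E
```

```text
top row_mid 0.8 [256.6 252.2] [0.5549 0.0858 0.006 ] dep [0.5551 0.0859 0.0046]
top row_mid 0.57 [515.8 252.7] [ 0.4997 -0.4697  0.006 ] dep [ 0.4983 -0.4641  0.019 ]
top row_mid 0.49 [126.1 315. ] [0.4489 0.3669 0.006 ] dep [0.4491 0.3686 0.0016]
top stud_near 0.72 [219.3 272.1] [0.514  0.1597 0.05  ] dep [0.5121 0.1569 0.0646]
top stud_far 0.9 [230.1 215.3] [0.6307 0.1305 0.05  ] dep [0.627  0.1281 0.065 ]
top stud_far 0.39 [511.5 256.8] [ 0.4872 -0.4403  0.05  ] dep [ 0.4905 -0.4535  0.0187]
top stop 0.87 [125.6 315.8] [0.4477 0.3702 0.    ] dep [0.4475 0.3692 0.0026]
top stop_grip 0.62 [113.  318.7] [0.4416 0.3778 0.046 ] dep [0.4411 0.3742 0.0549]
top slot_near 0.64 [107.9 348.6] [0.3841 0.3903 0.042 ] dep [0.3841 0.3841 0.0568]
top slot_far 0.77 [119.1 279.3] [0.5202 0.3661 0.042 ] dep [0.5185 0.3611 0.0545]
top chocks_a 0.76 [412.  276.3] [ 0.4715 -0.2412  0.    ] dep [ 0.4681 -0.2326  0.0411]
top chocks_a 0.56 [381.  202.2] [ 0.6407 -0.1953  0.    ] dep [ 0.63   -0.1882  0.0434]
top blank1 0.96 [401.7 195.1] [ 0.6465 -0.2382  0.023 ] dep [ 0.6413 -0.234   0.0431]
top blank1 0
[... 2272 characters left out ...]
388]
scene blank1 0.68 [274.8 308.7] [ 0.6363 -0.2441  0.023 ] dep [ 0.6428 -0.2481  0.04  ]
scene blank1 0.61 [294.6 298.5] [ 0.6497 -0.1885  0.023 ] dep [ 0.6579 -0.1946  0.0448]
scene blank1 0.58 [235.8 264.3] [ 0.4677 -0.2357  0.023 ] dep [ 0.4783 -0.2407  0.0437]
scene cradle 0.62 [344.7 219.2] [ 0.555   0.0869 -0.    ] dep [0.5568 0.085  0.004 ]
scene cradle 0.45 [233.4 271.1] [ 0.4676 -0.2479 -0.    ] dep [ 0.483  -0.2548  0.0302]
scene hammer 0.63 [441.1 208.5] [0.7226 0.3074 0.01  ] dep [0.7253 0.3017 0.0186]
scene flux_can 0.93 [368.4 302.9] [ 0.7823 -0.0509  0.    ] dep [ 0.8027 -0.0798  0.0765]
scene brush 0.89 [173.3 330.5] [ 0.5008 -0.4659  0.01  ] dep [ 0.5064 -0.4666  0.0215]
```

View pics/1topa.png

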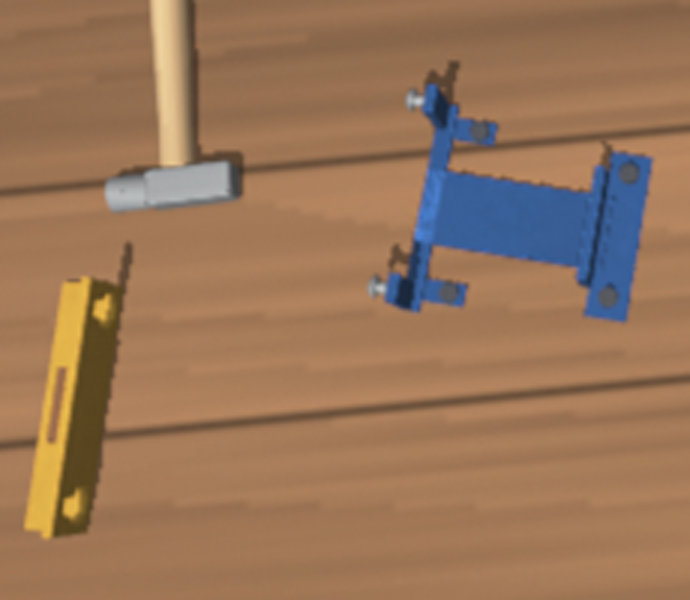

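View pics/1scenea.png

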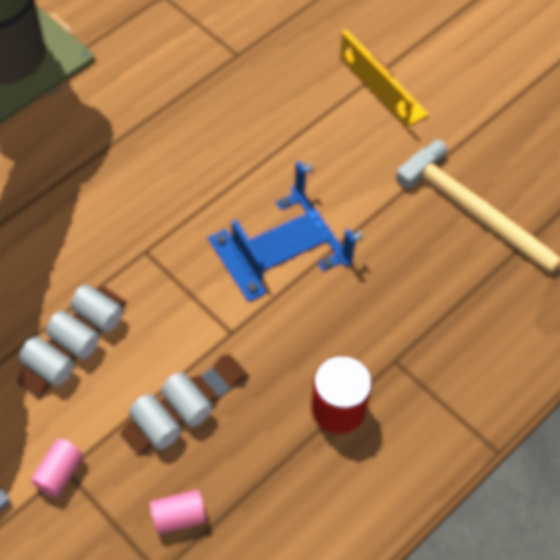

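```bash
cat >> h.py <<'E'
def hd():
    s=get_state(); M=R.from_quat(s["eef_rot"]).as_matrix(); return s["tool_pos"],np.degrees(np.arctan2(M[1,0],M[0,0])),M,s
def go(target=None,head=None):
    """print turn needed (deg, tool) and slide in tool axes AFTER the turn; tool assumed vertical"""
    p,h,M,s=hd()
    t=0
    if head is not None:
        t=-((head-h+180)%360-180); 
    h2=np.radians(h-t); x=np.array([np.cos(h2),np.sin(h2),0]); y=np.array([np.sin(h2),-np.cos(h2),0])
    tilt=np.degrees(np.arccos(np.clip(-M[2,2],-1,1)))
    print("clock %.2f tcp"%s["clock"],p,"head %.2f tilt %.2f q7 %.2f"%(h,tilt,s["q"][6]),"F",s["contact_force"],"open %.1fmm"%(s["opening"]*88))
    if target is not None:
        d=np.asarray(target)-p; print("turn %.2f slide mm"%t,np.array([d@x,d@y,-d[2]])*1000)
    elif head is not None: print("turn %.2f"%t)
E
python3 - <<'E'
from h import *
s=snapshot("wrist"); Rm,o=cam(s); p,h,M,_=hd()
print("cam in tool",M.T@(o-p),"axis in tool",M.T@Rm[:,2], "camx",M.T@Rm[:,0])
go([0.5,0.18,0.28],-102)
P=np.load("c_top.npz"); c=P["P"]; f=P["f"].astype(int)
blue=(f[...,2]>f[...,0]+60)&(c[...,2]>-.01)
b=c[blue]; b=b[(b[:,0]>.4)&(b[:,1]>-.05)&(b[:,1]<.25)]
base=b[(b[:,2]<.012)]; print(len(b),len(base))
for nm,q in (("base",base),("high",b[b[:,2]>.03])):
    r=cv2.minAreaRect((q[:,:2]*1000).astype(np.float32)); print(nm,r)
y=(f[...,0]>f[...,2]+70)&(f[...,1]>f[...,2]+45)&(c[...,2]>.03)
q=c[y]; q=q[(q[:,1]>.3)&(q[:,0]>.3)&(q[:,0]<.6)]; print(len(q),cv2.minAreaRect((q[:,:2]*1000).astype(np.float32)))
E
```

```text
cam in tool [-0.0006 -0.0671 -0.1386] axis in tool [0.0001 0.2627 0.9649] camx [ 1.     -0.001   0.0002]
clock 1.60 tcp [ 0.2381 -0.5779  0.2468] head -67.60 tilt 0.01 q7 -0.22 F [ 0.1608 -0.0372 -0.8252] open 88.3mm
turn 34.40 slide mm [-795.7731  -98.5696  -33.246 ]
2432 2200
base ((550.2254638671875, 65.74409484863281), (157.6895751953125, 150.05726623535156), 75.30644226074219)
high ((553.62109375, 79.28707122802734), (129.16099548339844, 150.0487060546875), 75.45834350585938)
428 ((450.393798828125, 378.2077941894531), (15.777433395385742, 168.19737243652344), 80.62727355957031)
```

```bash
python3 -m creep '[{"hand":0.088,"slide":[0,0,-0.01],"turn":10.6},{"hand":0.088,"slide":[0,0,-0.01],"turn":10.6},{"hand":0.088,"slide":[0,0,-0.01],"turn":10.6},{"hand":0.088,"slide":[-0.05,-0.007,0],"turn":2.6},{"hand":0.088,"slide":[-0.06,-0.0075,0],"turn":0}]' 30
python3 -m creep '[{"hand":0.088,"slide":[-0.06,-0.0075,0],"turn":0},{"hand":0.088,"slide":[-0.06,-0.0075,0],"turn":0},{"hand":0.088,"slide":[-0.06,-0.0075,0],"turn":0},{"hand":0.088,"slide":[-0.06,-0.0075,0],"turn":0},{"hand":0.088,"slide":[-0.06,-0.0075,0],"turn":0}]'
python3 -c "
from h import *
go([0.5,0.18,0.28],-102)"
```

```text
clock: 2.22
tool_pos: [0.2731, -0.4722, 0.2768]
eef_rot: [-0.628, 0.778, -0.001, -0.0]
contact_force: [1.4, -0.1, -1.1]
opening: 0.995
clock: 2.85
tool_pos: [0.3728, -0.1852, 0.2771]
eef_rot: [-0.629, 0.777, -0.001, 0.0]
contact_force: [0.7, -1.0, -0.6]
opening: 0.999
clock 2.85 tcp [ 0.3728 -0.1852  0.2771] head -102.02 tilt 0.08 q7 -1.44 F [ 0.7043 -1.0154 -0.5579] open 87.9mm
turn -0.02 slide mm [-383.6493  -48.4518   -2.9442]
```

```bash
python3 -m creep '[{"hand":0.088,"slide":[-0.06,-0.0075,0],"turn":0},{"hand":0.088,"slide":[-0.06,-0.0075,0],"turn":0},{"hand":0.088,"slide":[-0.06,-0.0075,0],"turn":0},{"hand":0.088,"slide":[-0.06,-0.0075,0],"turn":0},{"hand":0.088,"slide":[-0.06,-0.0075,0],"turn":0}]'
python3 -m creep '[{"hand":0.088,"slide":[-0.06,-0.0075,0],"turn":0},{"hand":0.088,"slide":[-0.02,-0.0045,0],"turn":0},{"hand":0.088,"slide":[0,0,0],"turn":0}]'
python3 - <<'E'
from h import *
go([0.5,0.18,0.28],-102)
s=snapshot("wrist"); save(s,"2w.png")
for t,z in dict(row_mid=.006,stud_near=.05,stud_far=.05,stop_grip=.046,slot_near=.042,slot_far=.042,stop=0).items():
    for d in pinpoint(t,s)[:3]:
        if d["conf"]>.2: print(t,round(d["conf"],2),np.round(d["uv"],1),onz(s,d["uv"],z,True))
P=cloud(s,True); np.savez("c_w.npz",P=P,f=s["frame"])
E
```

```text
clock: 3.48
tool_pos: [0.4718, 0.1007, 0.277]
eef_rot: [-0.629, 0.777, -0.0, 0.0]
contact_force: [-0.0, -0.2, 0.3]
opening: 1.001
clock: 3.85
tool_pos: [0.4997, 0.1763, 0.2765]
eef_rot: [-0.631, 0.776, 0.0, 0.0]
contact_force: [-0.4, -0.5, -0.1]
opening: 0.997
clock 3.85 tcp [0.4997 0.1763 0.2765] head -101.82 tilt 0.04 q7 -2.21 F [-0.4119 -0.5365 -0.0728] open 87.7mm
turn 0.18 slide mm [-3.7093  0.4943 -3.4753]
row_mid 0.98 [396.3 142.2] [0.5546 0.0837 0.006 ]
row_mid 0.69 [181.6 276.4] [0.4524 0.3656 0.006 ]
stud_near 0.82 [336.7 201.6] [0.5088 0.1617 0.05  ]
stud_far 0.8 [344.6  71.6] [0.6339 0.1282 0.05  ]
stop_grip 0.61 [164.7 291.3] [0.45   0.3731 0.046 ]
stop_grip 0.53 [396.7 143.6] [0.5541 0.0914 0.046 ]
slot_far 0.74 [157.5 235.6] [0.5137 0.362  0.042 ]
stop 0.94 [176.8 276.3] [0.4521 0.3751 0.    ]
stop 0.3 [628.2 172.3] [ 0.4713 -0.2646  0.    ]
```

View pics/2w.png

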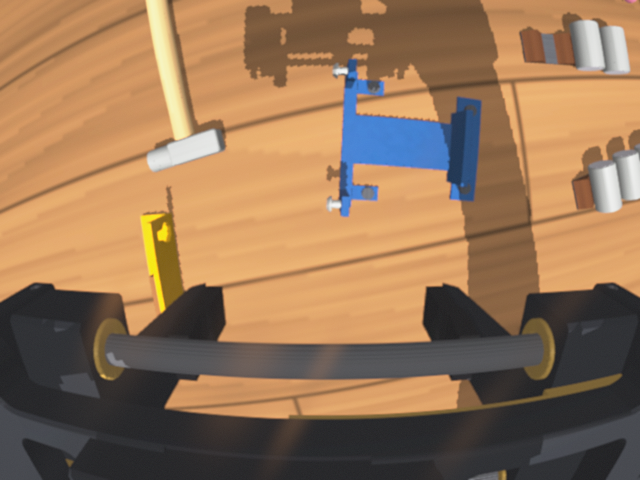

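```bash
T='{"hand":0.088,"slide":[0,0,0],"turn":-10.6}'; 
python3 -m creep '[{"hand":0.088,"slide":[0,0,0],"turn":-10.6},{"hand":0.088,"slide":[0,0,0],"turn":-10.6},{"hand":0.088,"slide":[0,0,0],"turn":-10.6},{"hand":0.088,"slide":[0,0,0],"turn":-10.6},{"hand":0.088,"slide":[0,0,0],"turn":-10.6}]' >/dev/null
python3 -m creep '[{"hand":0.088,"slide":[0,0,0],"turn":-10.6},{"hand":0.088,"slide":[0,0,0],"turn":-10.6},{"hand":0.088,"slide":[0,0,0],"turn":-10.6},{"hand":0.088,"slide":[0,0,0],"turn":-10.6},{"hand":0.088,"slide":[0,0,0],"turn":-10.6}]' >/dev/null
python3 -m creep '[{"hand":0.088,"slide":[0,0,0],"turn":-10.6},{"hand":0.088,"slide":[0,0,0],"turn":-10.6},{"hand":0.088,"slide":[0,0,0],"turn":-10.6},{"hand":0.088,"slide":[0,0,0],"turn":-10.6},{"hand":0.088,"slide":[0,0,0],"turn":-10.6}]' >/dev/null
python3 -m creep '[{"hand":0.088,"slide":[0,0,0],"turn":-10.6},{"hand":0.088,"slide":[0,0,0],"turn":-7},{"hand":0.088,"slide":[0,0,0],"turn":0}]'
python3 - <<'E'
from h import *
s=snapshot("wrist"); save(s,"3w.png")
for t,z in dict(row_mid=.006,stud_near=.05,stud_far=.05,stop_grip=.046,slot_near=.042,slot_far=.042,stop=0).items():
    for d in pinpoint(t,s)[:3]:
        if d["conf"]>.2: print(t,round(d["conf"],2),np.round(d["uv"],1),onz(s,d["uv"],z,True))
P=cloud(s,True); np.savez("c_w2.npz",P=P,f=s["frame"])
go([0.451,0.374,0.2],80.5)
E
```

```text
clock: 6.5
tool_pos: [0.4997, 0.1737, 0.2765]
eef_rot: [0.796, 0.605, -0.0, 0.0]
contact_force: [-0.0, -0.4, 1.1]
opening: 0.999
row_mid 0.94 [260.  270.7] [0.5516 0.082  0.006 ]
stud_near 0.89 [313.9 223.2] [0.5055 0.1623 0.05  ]
stud_far 0.56 [318.4 343.3] [0.6387 0.1295 0.05  ]
stop_grip 0.91 [496.6 122.2] [0.4505 0.3763 0.046 ]
slot_near 0.63 [487.2  57.9] [0.3805 0.3867 0.042 ]
slot_far 0.98 [493.7 180.6] [0.5116 0.3607 0.042 ]
stop 0.59 [477.1 120. ] [0.4454 0.3743 0.    ]
stop 0.22 [ 39.8 278. ] [ 0.4787 -0.2627 -0.    ]
clock 6.90 tcp [0.4995 0.1745 0.2768] head 74.57 tilt 0.02 q7 0.27 F [-0.0296 -0.6454  0.6774] open 87.7mm
turn -5.93 slide mm [188.7738 -80.813   76.7858]
```

View pics/3w.png

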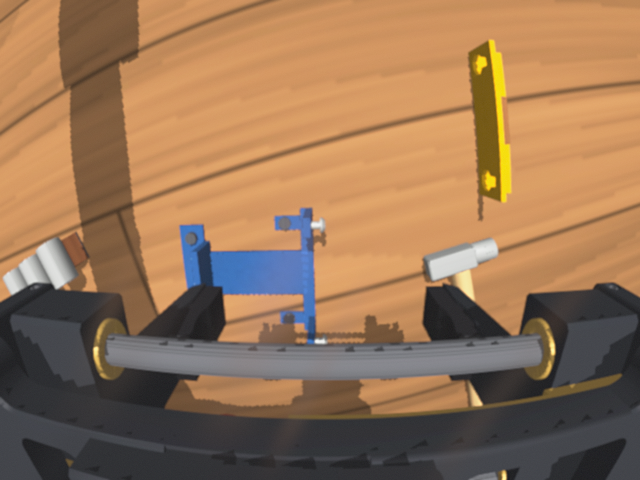

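```bash

python3 -m creep '[{"hand":0.088,"slide":[0.05,-0.02,0.015],"turn":-5.5},{"hand":0.088,"slide":[0.055,-0.01,0.015],"turn":0},{"hand":0.088,"slide":[0.05,-0.025,0.02],"turn":0},{"hand":0.088,"slide":[0.035,-0.025,0.02],"turn":0},{"hand":0.088,"slide":[0,0,0],"turn":0}]'
python3 - <<'E'
from h import *
s=snapshot("wrist"); save(s,"4w.png")
for t,z in dict(stop_grip=.046,slot_near=.042,slot_far=.042,stop=0,stud_near=.05).items():
    for d in pinpoint(t,s)[:3]:
        if d["conf"]>.2: print(t,round(d["conf"],2),np.round(d["uv"],1),onz(s,d["uv"],z,True))
P=cloud(s,True); np.savez("c_w3.npz",P=P,f=s["frame"])
f=s["frame"].astype(int)
y=(f[...,0]>f[...,2]+90)&(f[...,1]>f[...,2]+60)&(P[...,2]>.056)&(P[...,2]<.066)
q=P[y]; q=q[(q[:,1]>.3)&(q[:,0]>.3)&(q[:,0]<.6)]; print(len(q),cv2.minAreaRect((q[:,:2]*1000).astype(np.float32)))
y=(f[...,0]>f[...,2]+90)&(f[...,1]>f[...,2]+60)&(P[...,2]>.02)&(P[...,2]<.066)
q=P[y]; q=q[(q[:,1]>.3)&(q[:,0]>.3)&(q[:,0]<.6)]; print(len(q),cv2.minAreaRect((q[:,:2]*1000).astype(np.float32)),q[:,2].max())
go([0.451,0.374,0.2],80.5)
E
```

```text
clock: 7.52
tool_pos: [0.455, 0.3798, 0.2057]
eef_rot: [0.763, 0.646, -0.001, -0.001]
contact_force: [0.4, -0.3, 0.1]
opening: 0.998
stop_grip 0.69 [321.4 224.9] [0.4506 0.3792 0.046 ]
slot_near 0.61 [312.1 140.8] [0.3817 0.3832 0.042 ]
slot_far 0.67 [314.7 294.5] [0.5119 0.3629 0.042 ]
stop 0.87 [317.1 213.8] [0.4488 0.3752 0.    ]
stud_near 0.96 [113.9 316.8] [0.5052 0.1611 0.05  ]
1783 ((449.77496337890625, 377.740478515625), (13.964383125305176, 170.4187774658203), 80.52845001220703)
1840 ((449.8492431640625, 378.18572998046875), (14.867146492004395, 170.4187774658203), 80.5284423828125) 0.06272506147094581
clock 7.83 tcp [0.4598 0.3749 0.2071] head 79.94 tilt 0.07 q7 -0.01 F [-0.6206  0.3002 -0.7308] open 88.1mm
turn -0.56 slide mm [-2.3071 -8.5758  7.082 ]
```

View pics/4w.png

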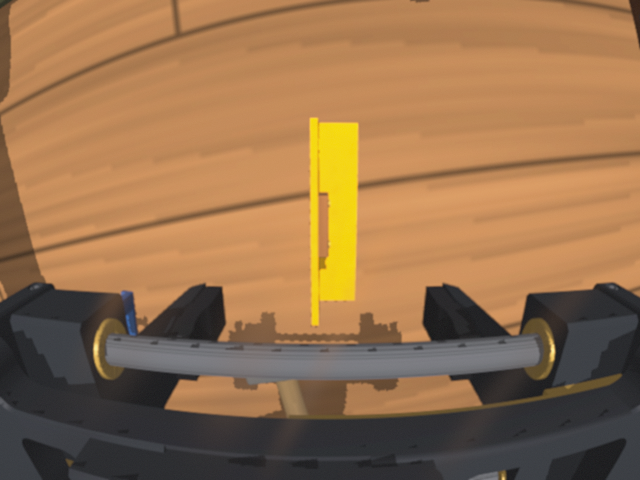

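```bash
python3 -c "
from h import *
go([0.4503,0.3785,0.035],80.5)"
python3 -m creep '[{"hand":0.05,"slide":[0.002,-0.01,0.04],"turn":-0.6},{"hand":0.05,"slide":[0,0,0.05],"turn":0},{"hand":0.05,"slide":[0,0,0.02],"turn":0},{"hand":0.05,"slide":[0,0,0],"turn":0},{"hand":0.05,"slide":[0,0,0],"turn":0}]'
python3 -c "
from h import *
go([0.4503,0.3785,0.035],80.5)
s=snapshot('wrist');save(s,'5w.png')"
```

```text
clock 7.83 tcp [0.4598 0.3749 0.2071] head 79.94 tilt 0.07 q7 -0.01 F [-0.6206  0.3002 -0.7308] open 88.1mm
turn -0.56 slide mm [  2.0157 -10.0089 172.082 ]
clock: 8.45
tool_pos: [0.4499, 0.3808, 0.0984]
eef_rot: [0.762, 0.647, 0.001, -0.0]
contact_force: [0.8, 0.1, -0.2]
opening: 0.568
clock 8.45 tcp [0.4499 0.3808 0.0984] head 80.65 tilt 0.17 q7 -0.15 F [ 0.7541  0.0679 -0.2004] open 50.0mm
turn 0.15 slide mm [-2.2506  0.7806 63.3751]
```

View pics/5w.png

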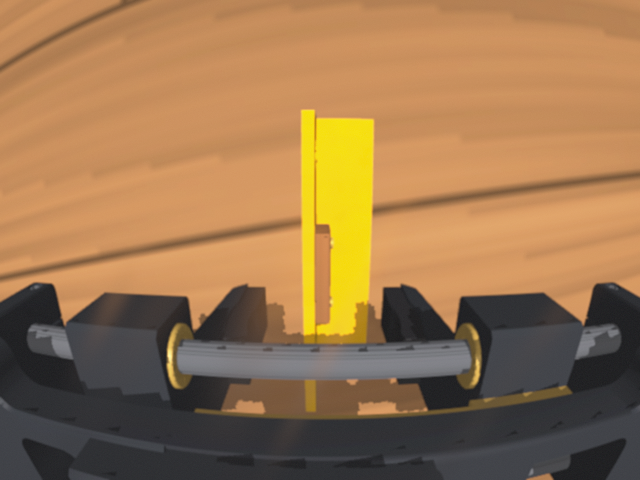

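```bash

python3 -m creep '[{"hand":0.05,"slide":[-0.003,0.001,0.03],"turn":0},{"hand":0.05,"slide":[0,0,0.025],"turn":0},{"hand":0.05,"slide":[0,0,0.008],"turn":0},{"hand":0.05,"slide":[0,0,0],"turn":0},{"hand":0.03,"slide":[0,0,0],"turn":0}]'
python3 -m creep '[{"hand":0.0,"slide":[0,0,0],"turn":0},{"hand":0.0,"slide":[0,0,0],"turn":0},{"hand":0.0,"slide":[0,0,0],"turn":0},{"hand":0.0,"slide":[0,0,0],"turn":0}]' 50
python3 -c "
from h import *
go([0.4503,0.3785,0.035],80.5)
s=snapshot('wrist');save(s,'6w.png')
for t,z in dict(slot_near=.042,slot_far=.042,stop_grip=.046).items():
    for d in pinpoint(t,s)[:2]: print(t,round(d['conf'],2),np.round(d['uv'],1),onz(s,d['uv'],z,True))
"
```

```text
clock: 9.12
tool_pos: [0.4501, 0.3776, 0.0349]
eef_rot: [0.762, 0.647, 0.001, -0.0]
contact_force: [0.2, -0.3, 0.1]
opening: 0.478
clock: 9.62
tool_pos: [0.4496, 0.3768, 0.0339]
eef_rot: [0.762, 0.647, 0.0, 0.0]
contact_force: [0.2, -0.5, 2.1]
opening: 0.152
clock 9.62 tcp [0.4496 0.3768 0.0339] head 80.68 tilt 0.02 q7 -0.23 F [ 0.151  -0.4772  2.1207] open 13.4mm
turn 0.18 slide mm [ 1.737   0.3729 -1.0746]
slot_near 0.85 [314.8 148.8] [0.3834 0.3851 0.042 ]
slot_far 0.73 [318.  282.5] [0.4321 0.3781 0.042 ]
stop_grip 0.95 [323.4 326.8] [0.4489 0.3774 0.046 ]
```

View pics/6w.png

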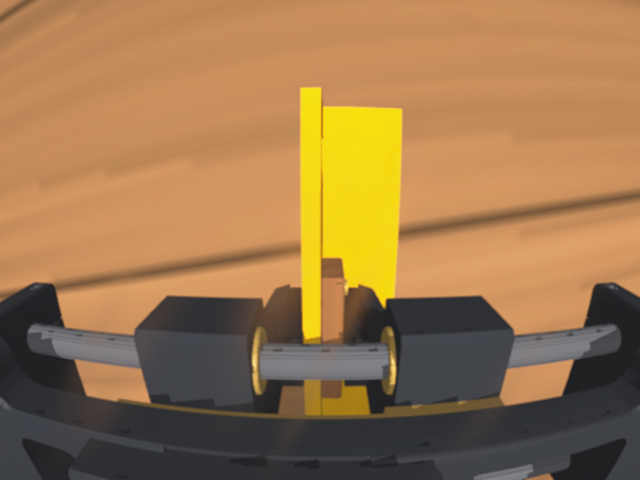

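```bash

python3 -m creep '[{"hand":0.0,"slide":[0,0,-0.03],"turn":0},{"hand":0.0,"slide":[0,0,-0.05],"turn":0},{"hand":0.0,"slide":[0,0,-0.05],"turn":0},{"hand":0.0,"slide":[0,0,0],"turn":0},{"hand":0.0,"slide":[0,0,0],"turn":0}]' 50
python3 - <<'E'
from h import *
go([0.4503,0.3785,0.17],80.5)
p,h,M,_=hd()
s=snapshot('wrist');save(s,'7w.png'); C=cloud(s,True)
f=s["frame"].astype(int); f0=f
m=(f[...,0]>150)&(f[...,0]>f[...,2]+140)&(f[...,1]>f[...,2]+100)
L=(C-p)@M  # tool frame
q=L[m]; print(len(q)); 
# leg top: z tool ~? grasp 11 behind TCP at stop z46 -> top z60 is 25mm behind TCP => -0.025
for lo,hi in ((-.03,-.02),(.0,.06)):
    a=q[(q[:,2]>lo)&(q[:,2]<hi)]; print(lo,len(a),np.percentile(a,[1,50,99],axis=0) if len(a) else "")
a=q[(q[:,2]>-.03)&(q[:,2]<-.02)]; print("leg yaw in tool",np.degrees(np.polyfit(a[:,1],a[:,0],1)[0]))
for n in("top","scene"):
    s=snapshot(n)
    for t in ("slot_near","slot_far","stop_grip"):
        for d in pinpoint(t,s)[:1]: print(n,t,round(d['conf'],2),np.round(d['uv'],1),"exp",proj(s,p+M@np.array(dict(slot_near=[-.004,-.066,-.007],slot_far=[-.004,.066,-.007],stop_grip=[0,0,-.011])[t])))
E
```

```text
clock: 10.45
tool_pos: [0.4492, 0.3752, 0.162]
eef_rot: [0.762, 0.647, -0.002, 0.001]
contact_force: [0.1, -1.3, -4.3]
opening: 0.149
clock 10.45 tcp [0.4492 0.3752 0.162 ] head 80.68 tilt 0.20 q7 -0.07 F [ 0.0574 -1.2521 -4.2743] open 13.1mm
turn 0.18 slide mm [ 3.4753  0.5294 -7.9571]
19615
-0.03 5019 [[-0.0066 -0.0848 -0.0281]
 [-0.0036 -0.0484 -0.0266]
 [-0.0006 -0.0039 -0.0247]]
0.0 14185 [[-0.0002 -0.0847  0.0234]
 [ 0.0178 -0.045   0.0272]
 [ 0.0344  0.0745  0.0287]]
leg yaw in tool 0.03711943721692748
scene slot_far 0.78 [408.4 120.1] exp [406.3241 120.4194]
scene stop_grip 0.84 [390.5 102.2] exp [393.0232 104.4809]
```

View pics/7w.png

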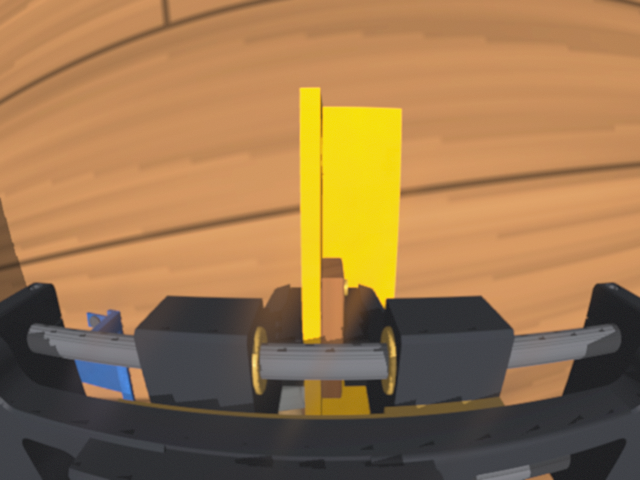

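```bash
cat >> h.py <<'E'
YAW=-14.6; MID=np.array([.5713,.1445])
def cr(x,y,z):  # cradle coords (m) -> world
    a=np.radians(YAW); ex=np.array([np.cos(a),np.sin(a)]); ey=np.array([-np.sin(a),np.cos(a)])
    o=MID-.0645*ey; return np.array([*(o+ex*x+ey*y),z])
E
python3 -c "
from h import *
go(cr(0,.0645+.0036+.05,.13),90+YAW)"
```

```text
clock 10.90 tcp [0.4494 0.3767 0.1633] head 80.70 tilt 0.04 q7 -0.07 F [ 0.3296  0.5548 -2.9957] open 13.2mm
turn 5.30 slide mm [-140.3793  176.52     33.2656]
```

```bash

python3 -m creep '[{"hand":0.0,"slide":[0,0,0],"turn":5.3},{"hand":0.0,"slide":[-0.035,0.044,0],"turn":0},{"hand":0.0,"slide":[-0.035,0.044,0],"turn":0},{"hand":0.0,"slide":[-0.035,0.044,0],"turn":0},{"hand":0.0,"slide":[-0.035,0.044,0.0]}]' 50 || true
python3 -c "
from h import *
go(cr(0,.0645+.0036+.05,.13),90+YAW)"
```

```text
clock 10.90 tcp [0.4494 0.3767 0.1633] head 80.70 tilt 0.04 q7 -0.07 F [ 0.3296  0.5548 -2.9957] open 13.2mm
turn 5.30 slide mm [-140.3793  176.52     33.2656]$[4]: bad value
```

```bash

python3 -m creep '[{"hand":0.0,"slide":[0,0,0],"turn":5.3},{"hand":0.0,"slide":[-0.035,0.044,0],"turn":0},{"hand":0.0,"slide":[-0.035,0.044,0],"turn":0},{"hand":0.0,"slide":[-0.035,0.044,0],"turn":0},{"hand":0.0,"slide":[-0.035,0.044,0.0],"turn":0}]' 50
python3 -m creep '[{"hand":0.0,"slide":[0,0,0.015],"turn":0},{"hand":0.0,"slide":[0,0,0.015],"turn":0},{"hand":0.0,"slide":[0,0,0],"turn":0},{"hand":0.0,"slide":[0,0,0],"turn":0}]' 50
python3 - <<'E'
from h import *
go(cr(0,.0645+.0036+.05,.13),90+YAW)
p,h,M,_=hd()
s=snapshot('wrist');save(s,'8w.png')
for t,z in dict(stud_near=.05,stud_far=.05,row_mid=.006).items():
    for d in pinpoint(t,s)[:2]: print(t,round(d['conf'],2),np.round(d['uv'],1),onz(s,d['uv'],z,True),"exp",proj(s,cr({'stud_near':-.066,'stud_far':.066}.get(t,0),.0645*(t[0]=='s'),z),True))
E
```

```text
clock: 11.52
tool_pos: [0.5856, 0.1954, 0.1637]
eef_rot: [0.791, 0.612, 0.0, 0.0]
contact_force: [0.5, 0.3, -4.6]
opening: 0.151
clock: 12.02
tool_pos: [0.5839, 0.1986, 0.134]
eef_rot: [0.79, 0.613, 0.0, -0.0]
contact_force: [-0.4, -0.3, -3.4]
opening: 0.153
clock 12.03 tcp [0.5839 0.1986 0.134 ] head 75.54 tilt 0.05 q7 0.23 F [-0.3753 -0.254  -3.4284] open 13.5mm
turn 0.14 slide mm [-1.9284  1.4073  3.9926]
stud_near 0.64 [234.2 150.2] [0.5062 0.1633 0.05  ] exp [231.4089 153.1222]
row_mid 0.92 [171.7 240.8] [0.5556 0.0832 0.006 ] exp [170.2121 240.4446]
```

View pics/8w.png

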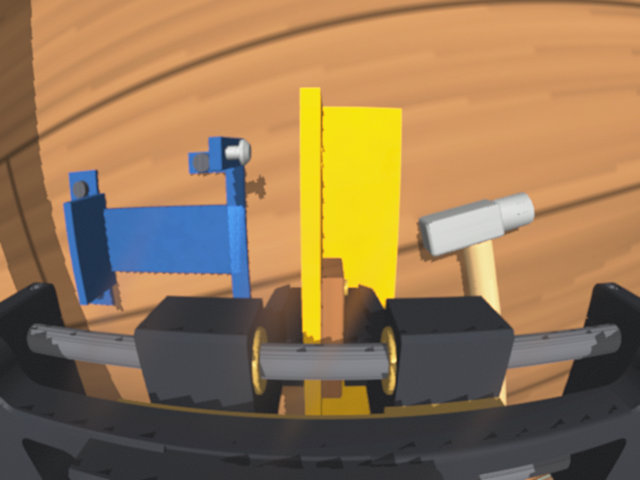

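```bash
python3 - <<'E'
from h import *
s=snapshot('wrist'); C=cloud(s,True); f=s["frame"].astype(int)
u,v=np.meshgrid(np.arange(640),np.arange(480))
blue=(f[...,2]>f[...,0]+60)&(v<300)
gray=(abs(f[...,0]-f[...,2])<25)&(f[...,0]>90)&(u>222)&(u<256)&(v>130)&(v<172)
a=np.radians(YAW);ex=np.array([np.cos(a),np.sin(a)]); ey=np.array([-np.sin(a),np.cos(a)]); o=cr(0,0,0)[:2]
def loc(P): return np.c_[(P[:,:2]-o)@ex,(P[:,:2]-o)@ey,P[:,2]]
b=loc(C[blue]); 
up=b[(b[:,2]>.058)&(b[:,1]>.04)]; print("upright top",len(up),np.percentile(up,[2,50,98],axis=0))
g=loc(C[gray]); print("stud",len(g),np.percentile(g,[2,50,98],axis=0))
ba=b[(abs(b[:,2]-.006)<.005)&(b[:,1]<.04)&(b[:,1]>-.05)]
print("base",np.percentile(ba,[1,50,99],axis=0))
# yaw: near edge of base plate by y-bins
bins=np.arange(-.045,.04,.006); E=[]
for y in bins:
    k=ba[abs(ba[:,1]-y)<.003]
    if len(k)>20: E.append((y,np.percentile(k[:,0],1)))
E=np.array(E); print("near edge x",E[:,1].round(4),"slope deg",np.degrees(np.polyfit(E[:,0],E[:,1],1)[0]))
ep=b[(b[:,2]>.03)&(b[:,1]<-.04)]; print("endplate",len(ep),np.percentile(ep,[1,50,99],axis=0))
t=ep[ep[:,2]>.046]; print("slope endplate",np.degrees(np.polyfit(t[:,0],t[:,1],1)[0]),t[:,1].mean(),np.percentile(t,[1,99],axis=0))
E
```

```text
upright top 494 [[-0.0754  0.0545  0.0627]
 [-0.0669  0.059   0.0646]
 [-0.0568  0.1195  0.2728]]
stud 443 [[-0.0758  0.0615  0.0186]
 [-0.067   0.0713  0.0546]
 [-0.0601  0.0761  0.059 ]]
base [[-0.0599 -0.0489  0.0038]
 [-0.0021 -0.0004  0.0066]
 [ 0.0252  0.0392  0.0082]]
near edge x [-0.0263 -0.0264 -0.0267 -0.0265 -0.0265 -0.0268 -0.0267 -0.0266 -0.0264
 -0.0269 -0.0269 -0.0661 -0.0659 -0.0662 -0.0532] slope deg -26.681912234384214
endplate 784 [[-0.04   -0.0679  0.0368]
 [-0.0053 -0.0635  0.0504]
 [ 0.0353 -0.0601  0.052 ]]
slope endplate 0.14437598610825222 -0.06364606057817386 [[-0.0394 -0.0679  0.0487]
 [ 0.035  -0.0602  0.052 ]]
```

```bash

python3 -m creep '[{"hand":0.0,"slide":[-0.001,0.001,0.03],"turn":0.1},{"hand":0.0,"slide":[0,0,0.03],"turn":0},{"hand":0.0,"slide":[0,0,0.01],"turn":0},{"hand":0.0,"slide":[0,0,0],"turn":0},{"hand":0.0,"slide":[0,0,0],"turn":0}]' 50
python3 - <<'E'
from h import *
for i in range(3): go(cr(0,.0645+.0036+.05,.0615),90+YAW); s=snapshot('wrist')
p,h,M,_=hd(); C=cloud(s,True); f=s["frame"].astype(int)
m=(f[...,0]>150)&(f[...,0]>f[...,2]+140)&(f[...,1]>f[...,2]+100); q=C[m]; 
L=(q-p)@M; top=q[(L[:,2]<-.02)]; print("leg top z",np.median(top[:,2])); ft=q[(L[:,2]>.015)]; print("foot top z",np.median(ft[:,2]), "near end", np.percentile(L[L[:,2]<-.02][:,1],1),np.median(L[L[:,2]<-.02][:,0]))
save(s,'9w.png')
s=snapshot('scene');save(s,'9s.png',(280,100,480,260),4)
E
```

```text
clock: 12.9
tool_pos: [0.586, 0.1964, 0.065]
eef_rot: [0.792, 0.611, 0.001, 0.0]
contact_force: [0.4, -0.6, -3.8]
opening: 0.152
clock 12.90 tcp [0.586  0.1964 0.065 ] head 75.29 tilt 0.13 q7 0.15 F [ 0.4196 -0.6118 -3.8194] open 13.4mm
turn -0.11 slide mm [-0.34   -1.1428  3.4808]
clock 12.95 tcp [0.586  0.1963 0.065 ] head 75.29 tilt 0.13 q7 0.15 F [ 0.369  -0.8438 -4.4969] open 13.4mm
turn -0.11 slide mm [-0.2707 -1.1936  3.5048]
clock 13.00 tcp [0.586  0.1962 0.0649] head 75.28 tilt 0.12 q7 0.15 F [ 0.2814 -0.252  -5.0064] open 13.7mm
turn -0.12 slide mm [-0.0874 -1.1839  3.4132]
leg top z 0.09146917431008696
foot top z 0.03768620301571207 near end -0.08461790334656676 -0.0033439878570829655
```

View pics/9w.png

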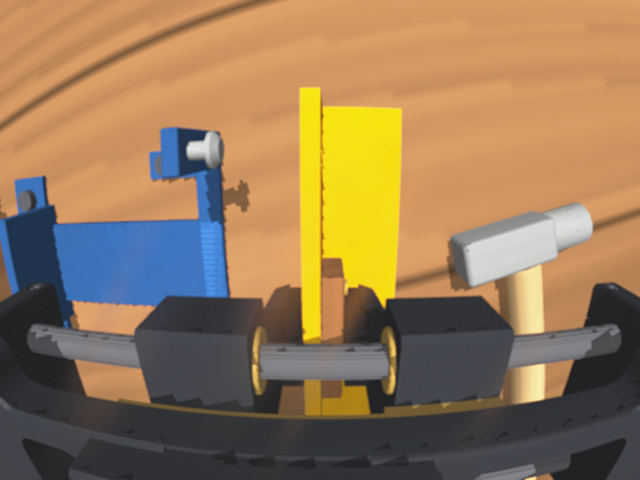

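View pics/9s.png

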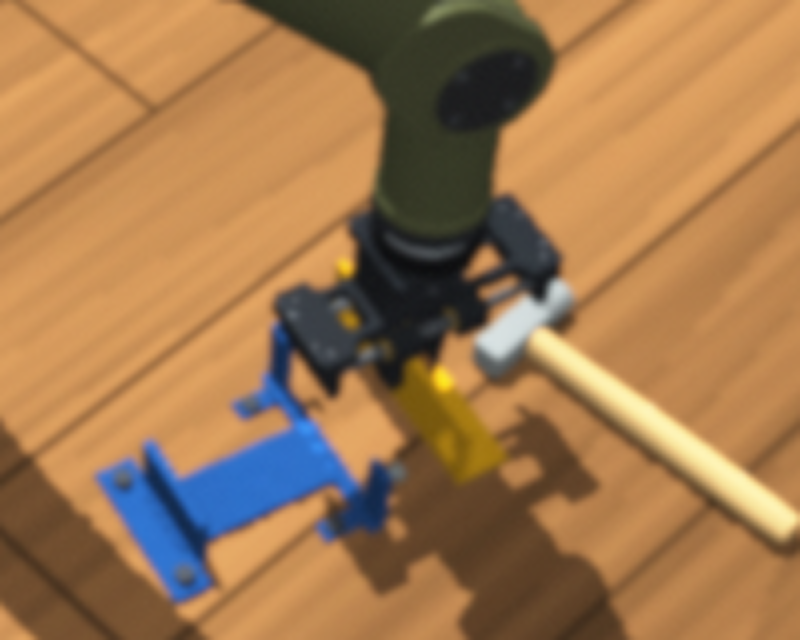

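```bash

python3 -m creep '[{"hand":0.0,"slide":[0,-0.001,0.0035],"turn":0},{"hand":0.0,"slide":[-0.015,0,0],"turn":0},{"hand":0.0,"slide":[-0.015,0,0],"turn":0},{"hand":0.0,"slide":[0,0,0],"turn":0},{"hand":0.0,"slide":[0,0,0],"turn":0}]' 50
python3 - <<'E'
from h import *
go(cr(0,.0645+.0036,.0615),90+YAW)
s=snapshot('wrist')
p,h,M,_=hd(); C=cloud(s,True); f=s["frame"].astype(int)
m=(f[...,0]>150)&(f[...,0]>f[...,2]+140)&(f[...,1]>f[...,2]+100); q=C[m]; 
L=(q-p)@M; top=q[(L[:,2]<-.02)]; print("leg top z",np.median(top[:,2])); ft=q[(L[:,2]>.015)]; print("foot top z",np.median(ft[:,2]), "near end", np.percentile(L[L[:,2]<-.02][:,1],1),np.median(L[L[:,2]<-.02][:,0]))
u,v=np.meshgrid(np.arange(640),np.arange(480))
b=((C-p)@M)[(f[...,2]>f[...,0]+60)&(v<300)&(C[...,2]>.055)&(C[...,2]<.07)]
print("upright top tool",np.percentile(b,[2,50,98],axis=0))
save(s,'10w.png')
E
```

```text
clock: 13.72
tool_pos: [0.5769, 0.167, 0.0604]
eef_rot: [0.792, 0.611, 0.0, -0.0]
contact_force: [-0.0, 0.4, -3.9]
opening: 0.15
clock 13.72 tcp [0.5769 0.167  0.0604] head 75.27 tilt 0.06 q7 0.15 F [-0.0174  0.4305 -3.8656] open 13.2mm
turn -0.13 slide mm [-19.6387   0.2326  -1.0849]
leg top z 0.08701510320371017
foot top z 0.03323964610699659 near end -0.08463300631419031 -0.003974190983655521
upright top tool [[-0.034  -0.0752 -0.0054]
 [-0.03   -0.0658 -0.0041]
 [-0.0264 -0.0565 -0.0023]]
```

View pics/10w.png

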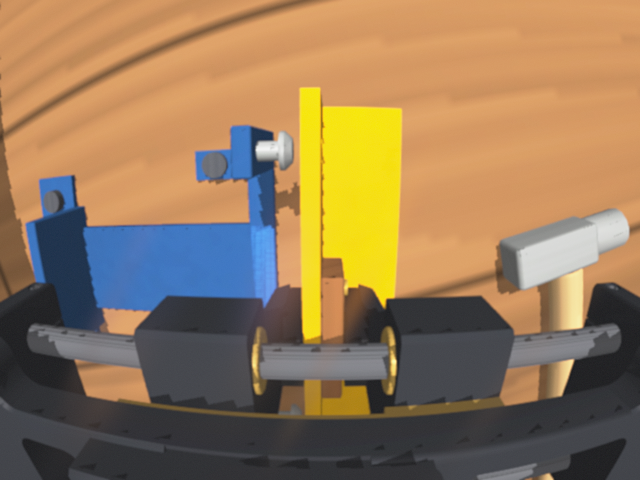

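```bash

python3 -m creep '[{"hand":0.0,"slide":[-0.006,0,-0.0005],"turn":-0.1},{"hand":0.0,"slide":[-0.006,0,0],"turn":0},{"hand":0.0,"slide":[-0.005,0,0],"turn":0},{"hand":0.0,"slide":[-0.002,0,0],"turn":0},{"hand":0.0,"slide":[0,0,0],"turn":0}]' 50
python3 - <<'E'
from h import *
go(cr(0,.0645+.0036,.0615),90+YAW)
s=snapshot('wrist')
p,h,M,_=hd(); C=cloud(s,True); f=s["frame"].astype(int)
m=(f[...,0]>150)&(f[...,0]>f[...,2]+140)&(f[...,1]>f[...,2]+100); q=C[m]; 
L=(q-p)@M; top=q[(L[:,2]<-.02)]; print("leg top z",np.median(top[:,2])); ft=q[(L[:,2]>.015)]; print("foot top z",np.median(ft[:,2]), "near end", np.percentile(L[L[:,2]<-.02][:,1],1),np.median(L[L[:,2]<-.02][:,0]))
u,v=np.meshgrid(np.arange(640),np.arange(480))
b=((C-p)@M)[(f[...,2]>f[...,0]+60)&(v<300)&(C[...,2]>.055)&(C[...,2]<.07)]
print("upright top tool",np.percentile(b,[2,50,98],axis=0))
save(s,'11w.png')
E
```

```text
clock: 14.4
tool_pos: [0.572, 0.1488, 0.0608]
eef_rot: [0.791, 0.612, 0.0, -0.0]
contact_force: [0.5, 0.7, -4.4]
opening: 0.149
clock 14.40 tcp [0.572  0.1488 0.0608] head 75.40 tilt 0.04 q7 0.16 F [ 0.4875  0.6514 -4.3893] open 13.1mm
turn 0.00 slide mm [-0.7277  0.3713 -0.6918]
leg top z 0.0874587860364205
foot top z 0.0336568492476553 near end -0.08469749257927629 -0.0036534208441497966
upright top tool [[-0.0146 -0.0752 -0.005 ]
 [-0.0117 -0.0657 -0.0038]
 [-0.0091 -0.0569 -0.0025]]
```

View pics/11w.png

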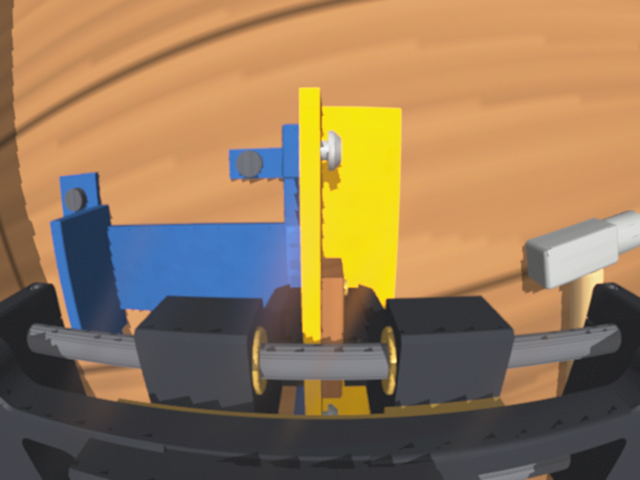

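```bash

python3 -m creep '[{"hand":0.0,"slide":[-0.001,0,0],"turn":0},{"hand":0.0,"slide":[0,0,0.004],"turn":0},{"hand":0.0,"slide":[0,0,0.004],"turn":0},{"hand":0.0,"slide":[0,0,0.004],"turn":0},{"hand":0.0,"slide":[0,0,0.0],"turn":0}]' 50
python3 -m creep '[{"hand":0.0,"slide":[0,0,0.003],"turn":0},{"hand":0.0,"slide":[0,0,0.003],"turn":0},{"hand":0.0,"slide":[0,0,0.001],"turn":0},{"hand":0.0,"slide":[0,0,0.0],"turn":0},{"hand":0.0,"slide":[0,0,0.0],"turn":0}]' 50
python3 - <<'E'
from h import *
go(cr(0,.0645+.0036,.0415),90+YAW)
s=snapshot('wrist')
p,h,M,_=hd(); C=cloud(s,True); f=s["frame"].astype(int)
m=(f[...,0]>150)&(f[...,0]>f[...,2]+140)&(f[...,1]>f[...,2]+100); q=C[m]; 
L=(q-p)@M; top=q[(L[:,2]<-.02)]; print("leg top z",np.median(top[:,2])); ft=q[(L[:,2]>.015)]; print("foot top z",np.median(ft[:,2]), "near end", np.percentile(L[L[:,2]<-.02][:,1],1),np.median(L[L[:,2]<-.02][:,0]))
save(s,'12w.png')
E
```

```text
clock: 15.08
tool_pos: [0.5719, 0.1488, 0.0484]
eef_rot: [0.791, 0.612, 0.001, -0.001]
contact_force: [2.0, 4.6, -6.3]
opening: 0.153
clock: 15.7
tool_pos: [0.572, 0.1488, 0.0419]
eef_rot: [0.791, 0.612, 0.001, -0.001]
contact_force: [1.0, 5.5, -1.8]
opening: 0.148
clock 15.70 tcp [0.572  0.1488 0.0419] head 75.43 tilt 0.13 q7 0.14 F [ 0.9658  5.5086 -1.7841] open 13.0mm
turn 0.03 slide mm [-0.7618  0.4033  0.3803]
leg top z 0.06847330762991483
foot top z 0.014665651112415745 near end -0.08471488737075174 -0.003624239426705447
```

View pics/12w.png

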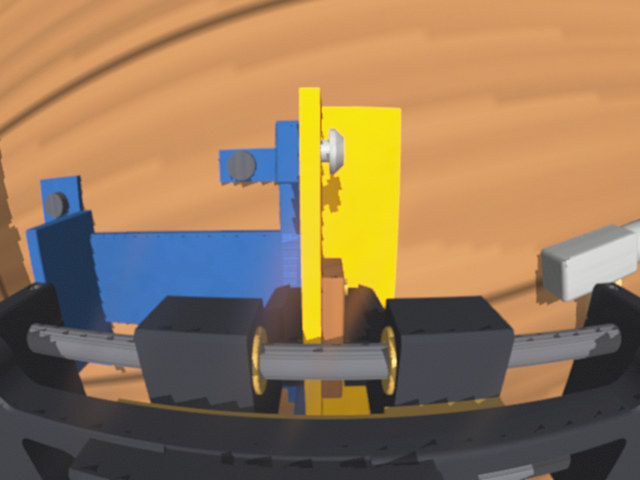

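```bash

python3 -m creep '[{"hand":0.0,"slide":[0,0,0.001],"turn":0},{"hand":0.0,"slide":[0,0,0],"turn":0},{"hand":0.02,"slide":[0,0,0],"turn":0},{"hand":0.036,"slide":[0,0,0],"turn":0},{"hand":0.036,"slide":[0,0,0.0],"turn":0}]' 50
python3 -m creep '[{"hand":0.036,"slide":[0,0,0],"turn":0},{"hand":0.036,"slide":[0,0,-0.04],"turn":0},{"hand":0.036,"slide":[0,0,-0.06],"turn":0},{"hand":0.05,"slide":[0,0,-0.05],"turn":0},{"hand":0.088,"slide":[0,0,0.0],"turn":0}]' 50
python3 - <<'E'
from h import *
go()
s=snapshot('wrist')
C=cloud(s,True); f=s["frame"].astype(int)
m=(f[...,0]>150)&(f[...,0]>f[...,2]+140)&(f[...,1]>f[...,2]+100)&(C[...,2]<.1); q=C[m]
print("leg top z",np.median(q[q[:,2]>.05][:,2]),"foot",np.median(q[q[:,2]<.03][:,2]))
save(s,'13w.png')
s=snapshot('scene');save(s,'13s.png',(280,130,420,260),4)
E
```

```text
clock: 16.38
tool_pos: [0.5713, 0.1459, 0.0402]
eef_rot: [0.792, 0.611, -0.001, 0.001]
contact_force: [0.4, -0.8, -0.3]
opening: 0.403
clock: 17.0
tool_pos: [0.5736, 0.1488, 0.1946]
eef_rot: [0.791, 0.611, 0.004, 0.001]
contact_force: [0.4, 1.1, -0.5]
opening: 0.615
clock 17.00 tcp [0.5736 0.1488 0.1946] head 75.36 tilt 0.43 q7 0.32 F [ 0.4178  1.0553 -0.5036] open 54.1mm
leg top z 0.06833761899166294 foot 0.014324769085727135
```

View pics/13w.png

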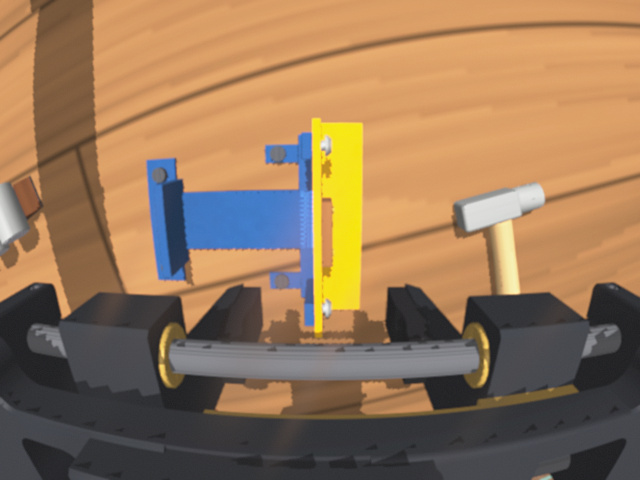

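View pics/13s.png

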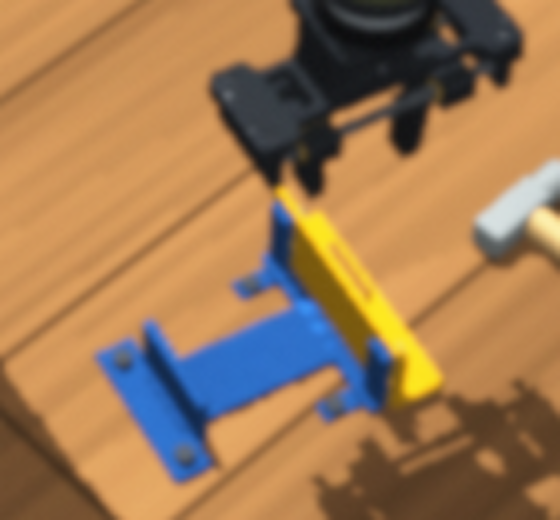

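```bash

python3 -m creep '[{"hand":0.088,"slide":[0,0,-0.04],"turn":10.6},{"hand":0.088,"slide":[0,0,-0.05],"turn":10.6},{"hand":0.088,"slide":[0,0,0],"turn":10.6},{"hand":0.088,"slide":[0,0,0],"turn":10.6},{"hand":0.088,"slide":[0,0,0],"turn":10.6}]' 30 >/dev/null
python3 -m creep '[{"hand":0.088,"slide":[0,0,0],"turn":10.6},{"hand":0.088,"slide":[0,0,0],"turn":10.6},{"hand":0.088,"slide":[0,0,0],"turn":10.6},{"hand":0.088,"slide":[0,0,0],"turn":5.2},{"hand":0.088,"slide":[0,0.05,0],"turn":0}]'
python3 -m creep '[{"hand":0.088,"slide":[0,0.06,0],"turn":0},{"hand":0.088,"slide":[0,0.06,0],"turn":0},{"hand":0.088,"slide":[0,0.04,0],"turn":0},{"hand":0.088,"slide":[0,0,0],"turn":0},{"hand":0.088,"slide":[0,0,0],"turn":0}]'
python3 - <<'E'
from h import *
go()
for n in('top','wrist'):
    s=snapshot(n); save(s,f'14{n}.png'); fi=n=='wrist'
    C=cloud(s,fi); f=s['frame'].astype(int)
    m=((f.max(-1)-f.min(-1))<35)&(f.min(-1)>90)&(C[...,2]>.033)&(C[...,2]<.055)&(C[...,1]<-.1)&(C[...,1]>-.42)&(C[...,0]>.3)
    m=cv2.morphologyEx(m.astype(np.uint8),cv2.MORPH_OPEN,np.ones((3,3)))
    k,lab,st,_=cv2.connectedComponentsWithStats(m)
    for i in range(1,k):
        if st[i,4]>40:
            q=C[lab==i]; print(n,st[i,:5],cv2.minAreaRect((q[:,:2]*1000).astype(np.float32)))
    for d in pinpoint('blank1',s)[:9]:
        if d['conf']>.3: print(round(d['conf'],2),np.round(d['uv'],0),onz(s,d['uv'],.023,fi))
    for d in pinpoint('chocks_a',s)[:3]:
        if d['conf']>.3: print('ch',round(d['conf'],2),np.round(d['uv'],0),onz(s,d['uv'],.0,fi))
E
```

```text
clock: 18.35
tool_pos: [0.5584, 0.1027, 0.2789]
eef_rot: [0.992, -0.124, -0.001, -0.001]
contact_force: [0.4, -1.6, -0.2]
opening: 0.997
clock: 18.98
tool_pos: [0.5183, -0.0548, 0.2797]
eef_rot: [0.992, -0.127, -0.001, -0.0]
contact_force: [-0.0, 1.2, 0.6]
opening: 1.004
clock 18.98 tcp [ 0.5183 -0.0548  0.2797] head -14.57 tilt 0.12 q7 -0.57 F [-0.0261  1.1695  0.5584] open 88.4mm
top [404 181   8  17  83] ((654.99462890625, -252.11306762695312), (36.959877014160156, 15.242260932922363), 8.368953704833984)
0.95 [461. 209.] [ 0.6033 -0.3622  0.023 ]
0.47 [401. 194.] [ 0.6484 -0.2374  0.023 ]
ch 0.66 [217. 272.] [0.5221 0.1731 0.    ]
wrist [459 281  27  25 395] ((662.7496337890625, -190.95582580566406), (30.07381820678711, 30.46956443786621), 85.29066467285156)
wrist [ 281  315   57   29 1106] ((464.5894470214844, -189.93280029296875), (61.2197380065918, 35.80634689331055), 9.910550117492676)
wrist [317 380  50  31 959] ((481.33892822265625, -286.9095153808594), (60.97134780883789, 30.458274841308594), 9.369073867797852)
0.98 [457. 296.] [ 0.6482 -0.1941  0.023 ]
0.89 [304. 332.] [ 0.4589 -0.1912  0.023 ]
0.87 [440. 411.] [ 0.6074 -0.3695  0.023 ]
0.77 [341. 392.] [ 0.4806 -0.2928  0.023 ]
ch 0.67 [325. 350.] [ 0.4728 -0.2354  0.    ]
ch 0.66 [448. 286.] [ 0.6448 -0.1887  0.    ]
```

View pics/14wrist.png

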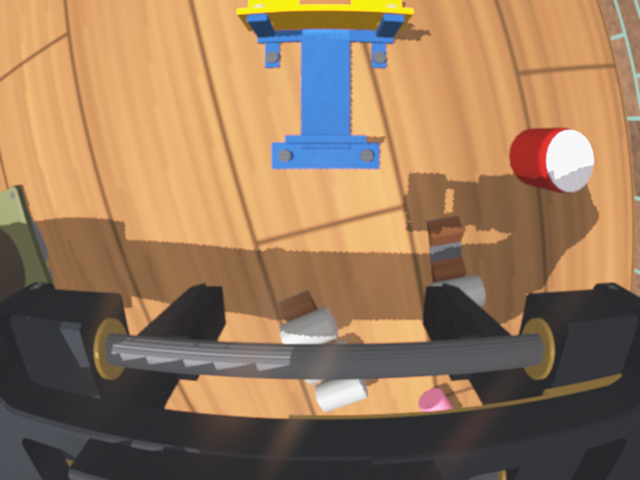

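View pics/14top.png

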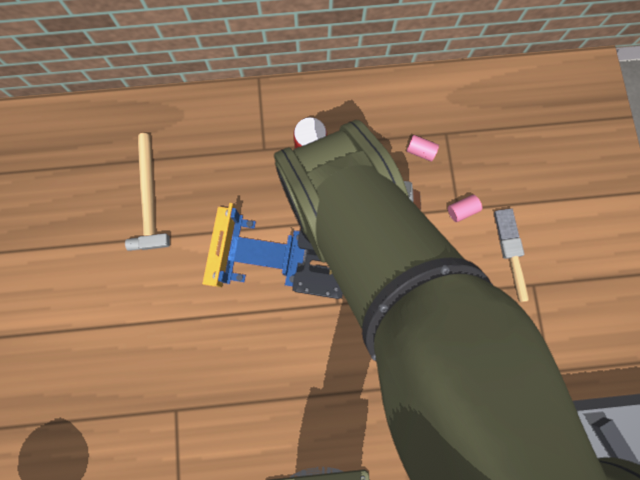

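```bash

python3 - <<'E'
from h import *
P=np.load("c_top.npz"); C=P["P"]; f=P["f"].astype(int)
m=((f.max(-1)-f.min(-1))<40)&(f.min(-1)>90)&(C[...,2]>.03)&(C[...,2]<.055)&(C[...,1]<-.1)&(C[...,1]>-.42)&(C[...,0]>.3)
k,lab,st,_=cv2.connectedComponentsWithStats(m.astype(np.uint8))
for i in range(1,k):
    if st[i,4]>40:
        q=C[lab==i]; print(st[i,:5],cv2.minAreaRect((q[:,:2]*1000).astype(np.float32)))
cv2.imwrite("pics/14crop.png",cv2.resize(P["f"][120:310,330:530,::-1],None,fx=4,fy=4))
go([.475,-.18,.22],9.7)
go([.465,-.19,.016],9.7)
E
```

```text
[372 181  18  29 483] ((647.2652587890625, -190.68052673339844), (37.183372497558594, 60.832420349121094), 84.07648468017578)
[395 181  18  29 481] ((642.6668090820312, -239.96868896484375), (37.15519332885742, 62.05775833129883), 83.92176055908203)
[424 253  26  31 513] ((481.1402282714844, -286.869140625), (60.54641342163086, 38.541481018066406), 10.89315128326416)
[401 258  26  32 526] ((474.063720703125, -237.52845764160156), (60.6650390625, 38.731136322021484), 10.613072395324707)
[379 265  25  32 518] ((464.3646240234375, -189.11537170410156), (60.237735748291016, 37.29792785644531), 9.671865463256836)
clock 19.27 tcp [ 0.5188 -0.0546  0.2806] head -14.50 tilt 0.01 q7 -0.57 F [-0.4858 -0.8349  0.4241] open 88.0mm
turn -24.20 slide mm [-64.346  116.2318  60.6309]
clock 19.27 tcp [ 0.5188 -0.0546  0.2806] head -14.50 tilt 0.01 q7 -0.57 F [-0.4858 -0.8349  0.4241] open 88.0mm
turn -24.20 slide mm [-75.8879 124.404  264.6309]
```

View pics/14crop.png

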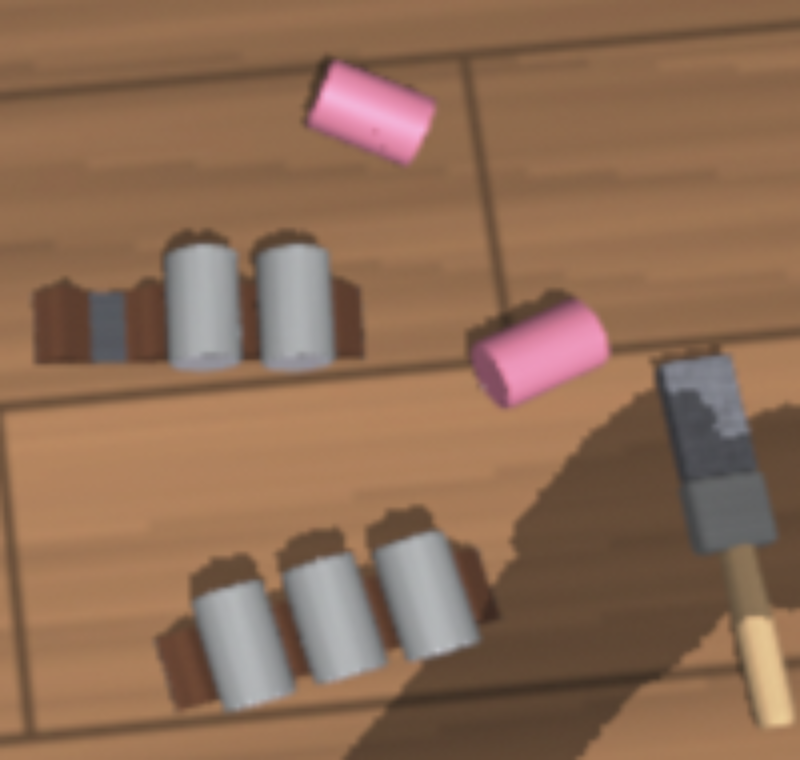

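```bash

python3 -m creep '[{"hand":0.088,"slide":[0,0,0],"turn":-10.6},{"hand":0.088,"slide":[0,0,0],"turn":-10.6},{"hand":0.088,"slide":[-0.025,0.041,0.03],"turn":-3},{"hand":0.088,"slide":[-0.025,0.041,0.05],"turn":0},{"hand":0.088,"slide":[-0.025,0.042,0.06],"turn":0}]' 40
python3 -m creep '[{"hand":0.088,"slide":[0,0,0.0],"turn":0},{"hand":0.088,"slide":[0,0,0.0],"turn":0}]' 40
python3 - <<'E'
from h import *
go([.4645,-.1893,.016],9.8)
s=snapshot('wrist');save(s,'15w.png'); p,h,M,_=hd(); C=cloud(s,True); f=s['frame'].astype(int)
m=((f.max(-1)-f.min(-1))<40)&(f.min(-1)>90)&(C[...,2]>.03)&(C[...,2]<.055)&(C[...,1]<-.1)
k,lab,st,_=cv2.connectedComponentsWithStats(m.astype(np.uint8))
for i in range(1,k):
    if st[i,4]>150:
        q=C[lab==i]; print(st[i,:5],cv2.minAreaRect((q[:,:2]*1000).astype(np.float32)))
E
```

```text
clock: 19.9
tool_pos: [0.4684, -0.1775, 0.1565]
eef_rot: [0.996, 0.084, 0.001, 0.0]
contact_force: [0.9, -1.3, 0.4]
opening: 0.997
clock: 20.15
tool_pos: [0.4694, -0.1752, 0.1576]
eef_rot: [0.996, 0.084, 0.001, -0.0]
contact_force: [0.2, 0.4, -0.6]
opening: 1.0
clock 20.15 tcp [ 0.4694 -0.1752  0.1576] head 9.65 tilt 0.11 q7 -0.17 F [ 0.1754  0.4051 -0.6161] open 88.0mm
turn -0.15 slide mm [ -7.1915  13.0687 141.613 ]
[ 272  233   84   50 3969] ((464.3041076660156, -190.34848022460938), (61.24015808105469, 38.01713562011719), 10.952198028564453)
[ 491  265   69   48 1799] ((646.9502563476562, -191.3396759033203), (37.38247299194336, 61.91564178466797), 85.83143615722656)
[ 276  295   80   45 3307] ((474.11688232421875, -239.5791473388672), (61.081336975097656, 38.644073486328125), 11.000547409057617)
[279 379  73  10 581] ((482.64910888671875, -296.8352966308594), (60.491737365722656, 14.805020332336426), 8.057597160339355)
```

View pics/15w.png

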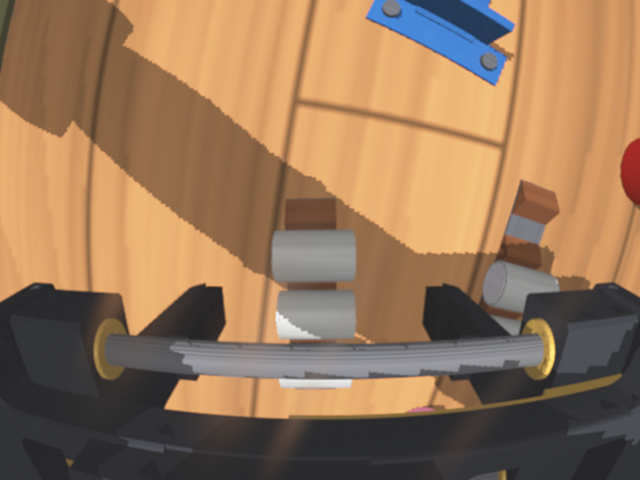

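```bash

python3 -m creep '[{"hand":0.088,"slide":[-0.0065,0.0135,0.03],"turn":-0.8},{"hand":0.088,"slide":[0,0,0.05],"turn":0},{"hand":0.088,"slide":[0,0,0.04],"turn":0},{"hand":0.088,"slide":[0,0,0.014],"turn":0},{"hand":0.088,"slide":[0,0,0],"turn":0}]' 40
python3 -c "
from h import *
go([.4643,-.190,.016],10.5)"
```

```text
clock: 20.82
tool_pos: [0.4656, -0.1891, 0.0234]
eef_rot: [0.996, 0.092, 0.001, -0.0]
contact_force: [-0.2, 0.7, 1.3]
opening: 1.002
clock 20.82 tcp [ 0.4656 -0.1891  0.0234] head 10.56 tilt 0.08 q7 -0.33 F [-0.2004  0.6614  1.2906] open 88.2mm
turn 0.06 slide mm [-1.4314  0.6739  7.3668]
```

```bash

python3 -m creep '[{"hand":0.088,"slide":[-0.001,0.001,0.007],"turn":0},{"hand":0.088,"slide":[0,0,0],"turn":0},{"hand":0.05,"slide":[0,0,0],"turn":0},{"hand":0.05,"slide":[0,0,0],"turn":0},{"hand":0.05,"slide":[0,0,0],"turn":0}]' 40
python3 -c "
from h import *
go([.4643,-.190,.016],10.5)"
python3 -m creep '[{"hand":0.05,"slide":[0,0,0],"turn":0},{"hand":0.05,"slide":[0,0,-0.02],"turn":0},{"hand":0.05,"slide":[0,0,-0.05],"turn":0},{"hand":0.05,"slide":[0,0,-0.05],"turn":0},{"hand":0.05,"slide":[0,0,0],"turn":0}]' 40
python3 -c "
from h import *
go(cr(0,-.041,.12),YAW)
s=snapshot('wrist');save(s,'16w.png')"
```

```text
clock: 21.45
tool_pos: [0.4641, -0.1917, 0.0164]
eef_rot: [0.996, 0.091, 0.001, -0.0]
contact_force: [3.7, 1.2, 0.2]
opening: 0.683
clock 21.45 tcp [ 0.4641 -0.1917  0.0164] head 10.39 tilt 0.12 q7 -0.34 F [3.6815 1.2156 0.2439] open 60.1mm
turn -0.11 slide mm [ 0.4864 -1.6858  0.4469]
clock: 22.08
tool_pos: [0.4643, -0.1924, 0.1383]
eef_rot: [0.996, 0.09, 0.002, 0.001]
contact_force: [-0.2, -1.1, -6.9]
opening: 0.676
clock 22.07 tcp [ 0.4643 -0.1924  0.1383] head 10.33 tilt 0.26 q7 -0.18 F [-0.2452 -1.102  -6.853 ] open 59.5mm
turn 24.93 slide mm [  18.6322 -247.505    18.3264]
```

View pics/16w.png

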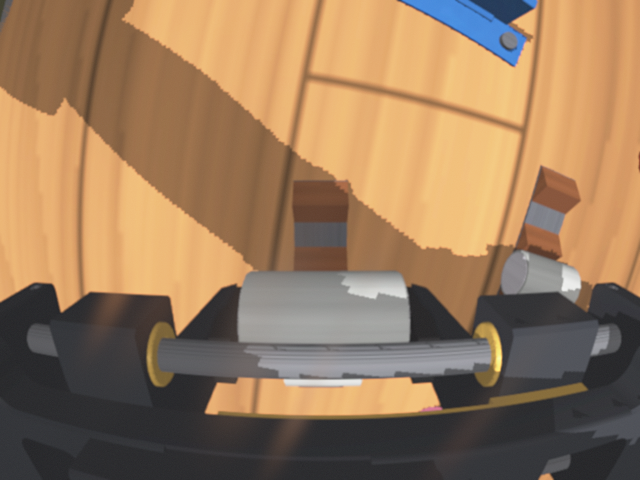

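```bash
cat >> h.py <<'E'
from scipy.optimize import least_squares
def held():
    s=snapshot('wrist'); p,h,M,_=hd(); C=cloud(s,True); f=s['frame'].astype(int)
    L=(C-p)@M; u,v=np.meshgrid(np.arange(640),np.arange(480))
    m=((f.max(-1)-f.min(-1))<40)&(f.min(-1)>80)&(abs(L[...,0])<.026)&(abs(L[...,1])<.026)&(L[...,2]>-.04)&(L[...,2]<.03)&(s['depth']>0)&(v<345)
    q=L[m]; r=least_squares(lambda c: np.hypot(q[:,1]-c[0],q[:,2]-c[1])-.02,[0,-.007],loss='soft_l1',f_scale=.001)
    print("held: n",len(q),"centre tool y,z mm",r.x*1000,"rms",np.sqrt(np.mean(r.fun**2))*1000)
    return s
E
python3 -c "
from h import *
held()
go(cr(0,-.041,.12),YAW)"
```

```text
held: n 10638 centre tool y,z mm [-0.3191 -8.0757] rms 0.5647087198377628
clock 22.18 tcp [ 0.4619 -0.1922  0.1353] head 10.35 tilt 0.13 q7 -0.18 F [-0.2295 -0.4661 -7.4936] open 59.8mm
turn 24.95 slide mm [  20.9707 -247.883    15.2716]
```

```bash
sed -i 's/MID=np.array(\[.5713,.1445\])/MID=np.array([.57145,.1451])/' h.py
python3 -m creep '[{"hand":0.05,"slide":[0,0,0],"turn":10.6},{"hand":0.05,"slide":[0,0,0],"turn":10.6},{"hand":0.05,"slide":[0,-0.03,0],"turn":3.7},{"hand":0.05,"slide":[0.005,-0.055,0],"turn":0},{"hand":0.05,"slide":[0.005,-0.055,0],"turn":0}]' 40
python3 -m creep '[{"hand":0.05,"slide":[0.005,-0.055,0],"turn":0},{"hand":0.05,"slide":[0.005,-0.05,0],"turn":0},{"hand":0.05,"slide":[0,0,0],"turn":0},{"hand":0.05,"slide":[0,0,0],"turn":0}]' 40
python3 - <<'E'
from h import *
s=held(); save(s,'17w.png')
go(cr(0,-.0403,.10),YAW)
E
```

```text
clock: 22.8
tool_pos: [0.5048, -0.0575, 0.1338]
eef_rot: [0.992, -0.127, -0.002, 0.001]
contact_force: [1.1, -0.8, -6.3]
opening: 0.677
clock: 23.3
tool_pos: [0.5401, 0.04, 0.1339]
eef_rot: [0.992, -0.126, -0.002, 0.002]
contact_force: [-1.2, -0.6, -5.7]
opening: 0.678
held: n 10613 centre tool y,z mm [-1.3241 -6.5335] rms 0.5624229889473847
clock 23.35 tcp [0.5403 0.0391 0.1343] head -14.56 tilt 0.31 q7 -0.83 F [-0.5311 -0.5454 -5.9604] open 59.6mm
turn 0.04 slide mm [ 3.4534 -5.6865 34.2631]
```

View pics/17w.png

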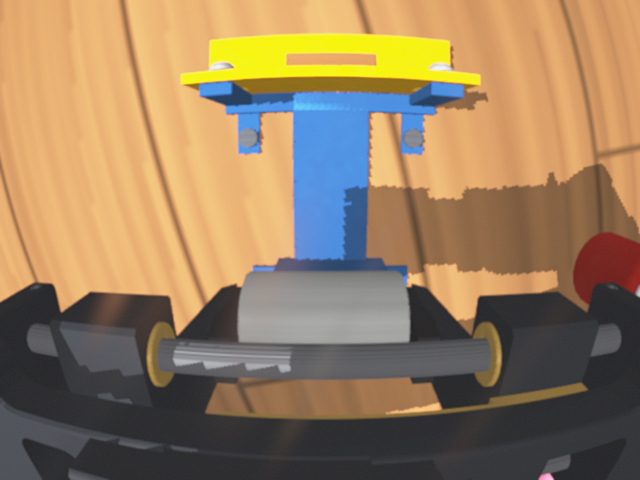

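```bash
cat >> h.py <<'E'
def cradle_rel():
    s=snapshot('wrist'); p,h,M,_=hd(); C=cloud(s,True); f=s['frame'].astype(int)
    L=(C-p)@M
    blue=(f[...,2]>f[...,0]+60)&(s['depth']>0)
    b=L[blue&(abs(C[...,2]-.006)<.004)]; b=b[(abs(b[:,0])<.045)]
    E=[]
    for y in np.arange(b[:,1].min()+.004,b[:,1].max()-.004,.004):
        k=b[abs(b[:,1]-y)<.002][:,0]
        if len(k)>30 and .05<np.ptp(k)<.062: E.append((y,*np.percentile(k,[.5,99.5])))
    E=np.array(E)
    if len(E):
        print("base plate tool x edges",E[:,1:].mean(0)*1000,"mid",E[:,1:].mean()*1000,"slope deg",np.degrees(np.polyfit(E[:,0],E[:,1:].mean(1),1)[0]) if len(E)>2 else "")
    ye=(f[...,0]>150)&(f[...,0]>f[...,2]+140)&(f[...,1]>f[...,2]+100)
    t=L[ye&(C[...,2]>.06)&(C[...,2]<.076)]
    if len(t)>50: 
        c=np.polyfit(t[:,0],t[:,1],1); print("stop leg top: tool y at x0",c[1]*1000,"slope",np.degrees(c[0]),"z",np.median((C[ye&(C[...,2]>.06)&(C[...,2]<.076)])[:,2]), "x ext",np.percentile(t[:,0],[.5,99.5])*1000)
    return s
E
python3 - <<'E'
from h import *
cradle_rel(); go(cr(0,-.0403,.10),YAW); p,h,M,_=hd(); print("exp base mid tool x", ((cr(0,0,0)-p)@M)*1000, "exp leg y",((cr(0,.0645,.068)-p)@M)*1000)
E
```

```text
base plate tool x edges [-22.8684  29.1252] mid 3.128387649813149 slope deg 0.023668531117853712
stop leg top: tool y at x0 -111.00410731202899 slope -0.3701746634457628 z 0.068282142700362 x ext [-81.6691  86.2494]
clock 23.40 tcp [0.5406 0.0388 0.1346] head -14.61 tilt 0.26 q7 -0.83 F [-0.2319 -0.1039 -6.5847] open 59.1mm
turn -0.01 slide mm [ 3.0912 -5.8756 34.6352]
exp base mid tool x [  3.5015 -46.6246 134.4703] exp leg y [   3.2824 -110.8975   66.256 ]
```

```bash

python3 -m creep '[{"hand":0.05,"slide":[0.003,-0.005,0.03],"turn":0},{"hand":0.05,"slide":[0,0,0.03],"turn":0},{"hand":0.05,"slide":[0,0,0.03],"turn":0},{"hand":0.05,"slide":[0,0,0.015],"turn":0},{"hand":0.05,"slide":[0,0,0],"turn":0}]' 40
python3 -m creep '[{"hand":0.05,"slide":[0,0,0],"turn":0},{"hand":0.05,"slide":[0,0,0],"turn":0}]' 40
python3 - <<'E'
from h import *
cradle_rel(); held(); go(cr(0,-.0411,.0187),YAW)
E
```

```text
clock: 24.02
tool_pos: [0.5455, 0.044, 0.0304]
eef_rot: [0.992, -0.127, -0.001, 0.001]
contact_force: [1.2, 0.8, -5.8]
opening: 0.675
clock: 24.28
tool_pos: [0.5471, 0.0449, 0.0322]
eef_rot: [0.992, -0.126, 0.001, -0.0]
contact_force: [0.2, 0.3, -6.3]
opening: 0.677
base plate tool x edges [-27.9949  24.3211] mid -1.8368747494462854 slope deg 0.2575547097866943
stop leg top: tool y at x0 -103.2514902517655 slope -0.2534972989627366 z 0.06837868237720543 x ext [-85.773   81.3118]
held: n 10611 centre tool y,z mm [-0.5159 -7.0276] rms 0.8445409207664137
clock 24.38 tcp [0.5468 0.0449 0.032 ] head -14.52 tilt 0.08 q7 -0.91 F [ 0.679   0.383  -7.1306] open 59.7mm
turn 0.08 slide mm [-1.4057  2.3773 13.2889]
```

```bash

python3 -m creep '[{"hand":0.05,"slide":[-0.0015,0.002,0.005],"turn":0},{"hand":0.05,"slide":[0,0,0.005],"turn":0},{"hand":0.05,"slide":[0,0,0],"turn":0},{"hand":0.05,"slide":[0,0,0],"turn":0}]' 40
python3 - <<'E'
from h import *
cradle_rel(); held(); go(cr(0,-.0411,.0187),YAW)
E
```

```text
clock: 24.88
tool_pos: [0.5443, 0.0434, 0.0211]
eef_rot: [0.992, -0.126, -0.0, 0.0]
contact_force: [0.2, -1.4, -5.7]
opening: 0.676
base plate tool x edges [-25.8556  26.5661] mid 0.35524031958008107 slope deg 0.23126753953853257
stop leg top: tool y at x0 -104.88218239241439 slope -0.24025540841506765 z 0.06836651363631682 x ext [-83.896  83.5  ]
held: n 10622 centre tool y,z mm [-0.469  -6.7977] rms 0.5779210293913948
clock 24.98 tcp [0.5445 0.0434 0.0212] head -14.50 tilt 0.02 q7 -0.92 F [ 0.1305  0.0562 -5.5006] open 59.6mm
turn 0.10 slide mm [0.4845 0.3568 2.5439]
```

```bash

python3 -m creep '[{"hand":0.05,"slide":[0.0003,0,0.001],"turn":0.1},{"hand":0.05,"slide":[0,0,0.001],"turn":0},{"hand":0.05,"slide":[0,0,0.0005],"turn":0},{"hand":0.05,"slide":[0,0,0],"turn":0},{"hand":0.05,"slide":[0,0,0],"turn":0}]' 40
python3 -c "
from h import *
go(cr(0,-.0411,.0187),YAW)"
```

```text
clock: 25.6
tool_pos: [0.5448, 0.0432, 0.0194]
eef_rot: [0.992, -0.127, 0.0, 0.0]
contact_force: [-1.3, -0.8, 6.4]
opening: 0.676
clock 25.60 tcp [0.5448 0.0432 0.0194] head -14.60 tilt 0.04 q7 -0.92 F [-1.3456 -0.8439  6.3616] open 59.5mm
turn -0.00 slide mm [0.1504 0.282  0.7274]
```

```bash

python3 -m creep '[{"hand":0.05,"slide":[0,0,-0.0005],"turn":0},{"hand":0.066,"slide":[0,0,0],"turn":0},{"hand":0.075,"slide":[0,0,0],"turn":0},{"hand":0.075,"slide":[0,0,0],"turn":0},{"hand":0.075,"slide":[0,0,-0.03],"turn":0}]' 40
python3 -m creep '[{"hand":0.088,"slide":[0,0,-0.05],"turn":0},{"hand":0.088,"slide":[0,0.04,-0.04],"turn":0},{"hand":0.088,"slide":[0,0,0],"turn":0},{"hand":0.088,"slide":[0,0,0],"turn":0}]' 40
cat >> h.py <<'E'
def stack(zs=((.02,.05),)):
    """gray blanks in cradle coordinates, wrist view"""
    s=snapshot('wrist'); C=cloud(s,True); f=s['frame'].astype(int)
    a=np.radians(YAW);ex=np.array([np.cos(a),np.sin(a)]); ey=np.array([-np.sin(a),np.cos(a)]); o=cr(0,0,0)[:2]
    D=C[...,:2]-o; L=np.stack([D@ex,D@ey,C[...,2]],-1)
    m=((f.max(-1)-f.min(-1))<40)&(f.min(-1)>80)&(s['depth']>0)&(abs(L[...,0])<.04)&(abs(L[...,1])<.066)&(L[...,2]>.022)&(L[...,2]<.13)
    q=L[m]; 
    for y0,z0 in ((-.0405,.026),(0.,.026),(.0415,.026),(-.0205,.0605),(.0205,.0605)):
        k=q[(abs(q[:,1]-y0)<.018)&(q[:,2]>z0+.004)&(q[:,2]<z0+.024)]
        if len(k)<150: continue
        r=least_squares(lambda c: np.hypot(k[:,1]-c[0],k[:,2]-c[1])-.02,[y0,z0],loss='soft_l1',f_scale=.001)
        n=k[np.hypot(k[:,1]-r.x[0],k[:,2]-r.x[1])-.02<.003]
        bins=[];  t=n[abs(n[:,0])<.026]
        # axis yaw: fit y-offset at each x bin
        xs=np.arange(-.024,.025,.008); ys=[]
        for x in xs:
            g=t[abs(t[:,0]-x)<.004]
            if len(g)>25: ys.append((x,least_squares(lambda c: np.hypot(g[:,1]-c[0],g[:,2]-r.x[1])-.02,[r.x[0]],loss='soft_l1',f_scale=.001).x[0]))
        ys=np.array(ys); sl=np.degrees(np.polyfit(ys[:,0],ys[:,1],1)[0]) if len(ys)>3 else float('nan')
        e=np.percentile(n[:,0],[.5,99.5])*1000
        print("blank near y%+.1f z%.0f: y %.1f z %.1f  x ends %.1f %.1f mid %.1f  skew %.1f deg n %d"%(y0*1e3,z0*1e3,r.x[0]*1e3,r.x[1]*1e3,e[0],e[1],e.mean(),sl,len(k)))
    return s
E
python3 - <<'E'
from h import *
go()
s=stack(); save(s,'18w.png')
E
```

```text
clock: 26.22
tool_pos: [0.5433, 0.0432, 0.0479]
eef_rot: [0.992, -0.127, -0.002, 0.001]
contact_force: [0.4, -0.5, 0.7]
opening: 0.852
clock: 26.72
tool_pos: [0.5345, 0.0048, 0.139]
eef_rot: [0.992, -0.127, 0.0, -0.0]
contact_force: [-0.3, 0.4, -0.6]
opening: 0.996
clock 26.73 tcp [0.5345 0.0048 0.139 ] head -14.62 tilt 0.03 q7 -0.79 F [-0.2567  0.437  -0.6249] open 87.7mm
blank near y-40.5 z26: y -40.2 z 26.3  x ends -30.7 28.9 mid -0.9  skew 0.0 deg n 5090
```

View pics/18w.png

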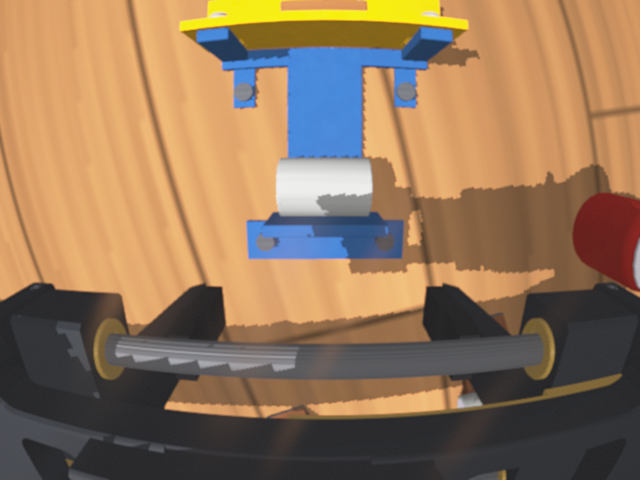

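```bash
python3 -c "
from h import *
go([.474,-.222,.14],10.8)"
```

```text
clock 26.77 tcp [0.5343 0.0054 0.1385] head -14.55 tilt 0.06 q7 -0.79 F [-0.0068  0.6732  0.7553] open 87.9mm
turn -25.35 slide mm [-101.8372  212.1246   -1.4804]
```

```bash

python3 -m creep '[{"hand":0.088,"slide":[0,0,0],"turn":-10.6},{"hand":0.088,"slide":[0,0,0],"turn":-10.6},{"hand":0.088,"slide":[-0.022,0.042,0],"turn":-4.1},{"hand":0.088,"slide":[-0.026,0.056,0],"turn":0},{"hand":0.088,"slide":[-0.026,0.056,0],"turn":0}]' 40
python3 -m creep '[{"hand":0.088,"slide":[-0.026,0.056,0.0],"turn":0},{"hand":0.088,"slide":[0,0,0.0],"turn":0},{"hand":0.088,"slide":[0,0,0.0],"turn":0}]' 40
cat >> h.py <<'E'
def chk():
    s=snapshot('wrist'); C=cloud(s,True); f=s['frame'].astype(int)
    m=((f.max(-1)-f.min(-1))<40)&(f.min(-1)>80)&(C[...,2]>.03)&(C[...,2]<.055)&(C[...,1]<-.08)
    k,lab,st,_=cv2.connectedComponentsWithStats(m.astype(np.uint8))
    for i in range(1,k):
        if st[i,4]>150:
            q=C[lab==i]; r=cv2.minAreaRect((q[:,:2]*1000).astype(np.float32)); print(st[i,:5],np.round(r[0],1),np.round(r[1],1),round(r[2],1))
    return s
E
python3 - <<'E'
from h import *
s=chk(); save(s,'19w.png'); go([.474,-.239,.016],10.8)
E
```

```text
clock: 27.4
tool_pos: [0.4869, -0.1592, 0.138]
eef_rot: [0.995, 0.095, -0.001, -0.001]
contact_force: [1.7, -1.1, 1.0]
opening: 0.996
clock: 27.78
tool_pos: [0.4724, -0.2176, 0.1384]
eef_rot: [0.996, 0.094, -0.0, -0.001]
contact_force: [-0.2, -0.1, 0.8]
opening: 0.996
[ 512  224   72   61 2959] [ 647.  -191.8] [37.7 61.8] 84.8
[ 276  250   90   52 4384] [ 474.1 -239.1] [60.7 37.9] 11.2
[ 490  284   44   49 1204] [ 628.  -240.5] [38.2 33.6] 86.7
[ 276  315   84   29 2253] [ 479.5 -278.4] [60.5 17.4] 10.5
clock 27.82 tcp [ 0.4728 -0.2168  0.1386] head 10.89 tilt 0.12 q7 -0.11 F [-0.1349 -0.8981  0.8374] open 87.7mm
turn 0.09 slide mm [ -3.0173  22.0535 122.6497]
```

View pics/19w.png

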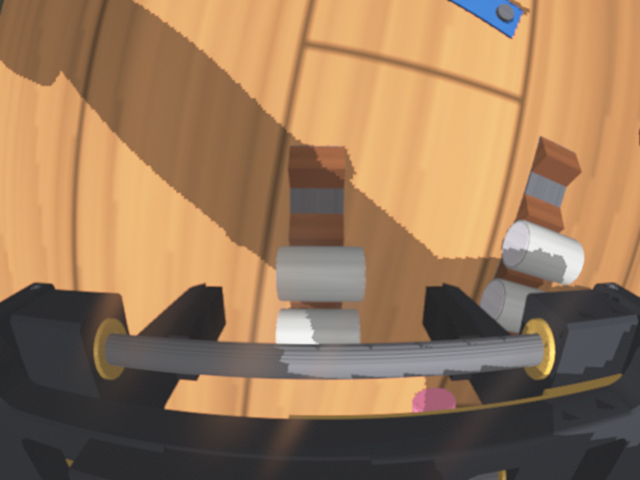

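```bash

python3 -m creep '[{"hand":0.088,"slide":[-0.003,0.022,0.02],"turn":0},{"hand":0.088,"slide":[0,0,0.045],"turn":0},{"hand":0.088,"slide":[0,0,0.04],"turn":0},{"hand":0.088,"slide":[0,0,0.01],"turn":0},{"hand":0.088,"slide":[0,0,0],"turn":0}]' 40
python3 -c "
from h import *
go([.474,-.239,.016],10.8)"
```

```text
clock: 28.45
tool_pos: [0.4739, -0.2398, 0.0242]
eef_rot: [0.996, 0.095, -0.0, -0.0]
contact_force: [0.5, -0.4, 0.1]
opening: 0.995
clock 28.45 tcp [ 0.4739 -0.2398  0.0242] head 10.86 tilt 0.05 q7 -0.22 F [ 0.5329 -0.4382  0.0824] open 87.6mm
turn 0.06 slide mm [ 0.2837 -0.7152  8.2169]
```

```bash

python3 -m creep '[{"hand":0.088,"slide":[0,-0.0005,0.008],"turn":0},{"hand":0.07,"slide":[0,0,0],"turn":0},{"hand":0.05,"slide":[0,0,0],"turn":0},{"hand":0.05,"slide":[0,0,0],"turn":0},{"hand":0.05,"slide":[0,0,0],"turn":0}]' 40
python3 -m creep '[{"hand":0.05,"slide":[0,0,0],"turn":0},{"hand":0.05,"slide":[0,0,-0.02],"turn":0},{"hand":0.05,"slide":[0,0,-0.05],"turn":0},{"hand":0.05,"slide":[0,0,-0.05],"turn":0},{"hand":0.05,"slide":[0,0,0],"turn":0}]' 40
python3 -c "
from h import *
held()
go(cr(0.0005,.0008,.10),YAW)"
```

```text
clock: 29.08
tool_pos: [0.4738, -0.241, 0.0166]
eef_rot: [0.996, 0.093, 0.001, 0.0]
contact_force: [1.0, 0.7, 3.0]
opening: 0.678
clock: 29.7
tool_pos: [0.4741, -0.2416, 0.1384]
eef_rot: [0.996, 0.093, 0.002, 0.001]
contact_force: [0.6, -0.3, -5.7]
opening: 0.677
held: n 10697 centre tool y,z mm [-0.3943 -8.6447] rms 0.564103253693784
clock 29.75 tcp [ 0.4726 -0.2414  0.1364] head 10.64 tilt 0.04 q7 -0.07 F [-0.1828 -0.765  -5.9169] open 60.0mm
turn 25.24 slide mm [  -1.2626 -335.2827   36.3758]
```

```bash

python3 -m creep '[{"hand":0.05,"slide":[0,0,0],"turn":10.6},{"hand":0.05,"slide":[0,0,0],"turn":10.6},{"hand":0.05,"slide":[0,-0.04,0],"turn":4},{"hand":0.05,"slide":[0,-0.06,0],"turn":0},{"hand":0.05,"slide":[0,-0.06,0],"turn":0}]' 40
python3 -m creep '[{"hand":0.05,"slide":[-0.001,-0.06,0],"turn":0},{"hand":0.05,"slide":[0,-0.06,0],"turn":0},{"hand":0.05,"slide":[0,-0.055,0.02],"turn":0},{"hand":0.05,"slide":[0,0,0],"turn":0},{"hand":0.05,"slide":[0,0,0],"turn":0}]' 40
python3 - <<'E'
from h import *
s=cradle_rel(); held(); save(s,'20w.png'); stack()
go(cr(0,.0012,.05),YAW)
E
```

```text
clock: 30.38
tool_pos: [0.5088, -0.0845, 0.1337]
eef_rot: [0.992, -0.127, -0.002, 0.001]
contact_force: [1.1, -0.1, -6.0]
opening: 0.671
clock: 31.0
tool_pos: [0.5512, 0.0831, 0.1138]
eef_rot: [0.992, -0.126, -0.002, 0.002]
contact_force: [0.3, -1.4, -5.4]
opening: 0.68
base plate tool x edges [-22.7113  28.9004] mid 3.0945690885110433 slope deg -0.10525068297420596
stop leg top: tool y at x0 -66.62671131117547 slope -0.3385278924885385 z 0.06841513874283417 x ext [-81.6409  86.377 ]
held: n 10621 centre tool y,z mm [-0.723  -6.1274] rms 0.5593458683940878
clock 31.15 tcp [0.5525 0.0819 0.1153] head -14.65 tilt 0.17 q7 -0.91 F [ 0.054   0.0764 -5.663 ] open 59.7mm
turn -0.05 slide mm [ 2.4118 -2.6393 65.3157]
```

View pics/20w.png

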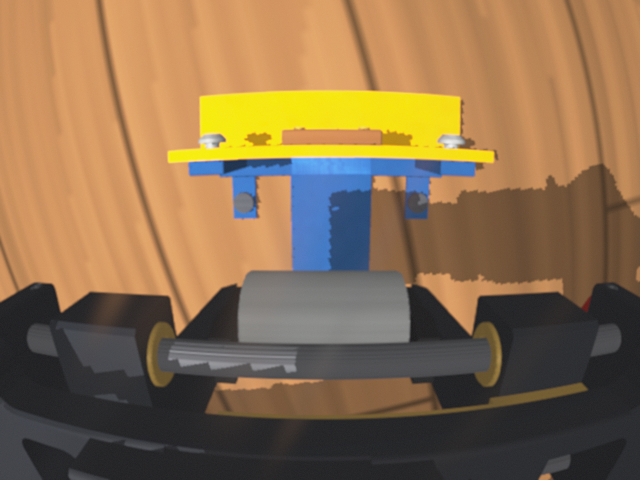

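```bash

python3 -m creep '[{"hand":0.05,"slide":[0.0027,-0.0022,0.03],"turn":0},{"hand":0.05,"slide":[0,0,0.03],"turn":0},{"hand":0.05,"slide":[0,0,0.02],"turn":0},{"hand":0.05,"slide":[0,0,0],"turn":0},{"hand":0.05,"slide":[0,0,0],"turn":0}]' 40
python3 - <<'E'
from h import *
cradle_rel(); held(); go(cr(0,.0004,.0192),YAW)
E
```

```text
clock: 31.78
tool_pos: [0.557, 0.0851, 0.0369]
eef_rot: [0.992, -0.127, 0.001, -0.0]
contact_force: [-0.1, 0.8, -6.2]
opening: 0.676
base plate tool x edges [-21.0866  24.5631] mid 1.7382414227450582 slope deg 58.268224969302345
stop leg top: tool y at x0 -61.845184769779046 slope -0.3163737243944608 z 0.06840676208354536 x ext [-85.6022  81.4255]
held: n 10634 centre tool y,z mm [-0.445  -6.6031] rms 0.571647856425751
clock 31.88 tcp [0.5573 0.0855 0.0373] head -14.55 tilt 0.12 q7 -0.97 F [ 1.1066  0.6105 -4.835 ] open 59.9mm
turn 0.05 slide mm [-1.3064  2.8119 18.0567]
```

```bash

python3 -m creep '[{"hand":0.05,"slide":[-0.0013,0.0024,0.008],"turn":0},{"hand":0.05,"slide":[0,0,0.007],"turn":0},{"hand":0.05,"slide":[0,0,0],"turn":0},{"hand":0.05,"slide":[0,0,0],"turn":0}]' 40
python3 - <<'E'
from h import *
cradle_rel(); held(); go(cr(0,.0004,.0192),YAW)
E
```

```text
clock: 32.38
tool_pos: [0.5546, 0.0838, 0.0211]
eef_rot: [0.992, -0.126, 0.0, -0.0]
contact_force: [-0.3, -0.9, -5.0]
opening: 0.673
base plate tool x edges [-21.9189  26.6525] mid 2.366785723922225 slope deg 26.382979275545555
stop leg top: tool y at x0 -63.83045850477993 slope -0.25121044901375933 z 0.06840539480043645 x ext [-83.5346  83.505 ]
held: n 10590 centre tool y,z mm [-0.5873 -6.5982] rms 0.5563260968876327
clock 32.48 tcp [0.5547 0.0838 0.0213] head -14.50 tilt 0.02 q7 -0.98 F [ 0.4716 -0.2835 -5.8637] open 59.7mm
turn 0.10 slide mm [0.7099 0.5724 2.0912]
```

```bash

python3 -m creep '[{"hand":0.05,"slide":[0.0006,0.0003,0.001],"turn":0.1},{"hand":0.05,"slide":[0,0,0.001],"turn":0},{"hand":0.05,"slide":[0,0,0.0003],"turn":0},{"hand":0.05,"slide":[0,0,0],"turn":0}]' 40
python3 -c "
from h import *
go(cr(0,.0004,.0192),YAW)"
```

```text
clock: 32.98
tool_pos: [0.5553, 0.0832, 0.0197]
eef_rot: [0.992, -0.127, 0.0, 0.0]
contact_force: [-2.3, -1.1, 6.4]
opening: 0.678
clock 32.98 tcp [0.5553 0.0832 0.0197] head -14.61 tilt 0.05 q7 -0.98 F [-2.254  -1.1293  6.3756] open 59.6mm
turn -0.01 slide mm [-0.026   0.0958  0.4511]
```

```bash

python3 -m creep '[{"hand":0.05,"slide":[0,0,-0.0005],"turn":0},{"hand":0.066,"slide":[0,0,0],"turn":0},{"hand":0.075,"slide":[0,0,0],"turn":0},{"hand":0.075,"slide":[0,0,0],"turn":0},{"hand":0.075,"slide":[0,0,-0.03],"turn":0}]' 40
python3 -m creep '[{"hand":0.088,"slide":[0,0,-0.05],"turn":0},{"hand":0.088,"slide":[0,0.05,-0.04],"turn":0},{"hand":0.088,"slide":[0,0.035,0],"turn":0},{"hand":0.088,"slide":[0,0,0],"turn":0},{"hand":0.088,"slide":[0,0,0],"turn":0}]' 40
python3 - <<'E'
from h import *
s=stack(); save(s,'21w.png'); go([.482,-.27,.14],10.8)
E
```

```text
clock: 33.6
tool_pos: [0.5537, 0.083, 0.0481]
eef_rot: [0.992, -0.127, -0.002, 0.001]
contact_force: [-0.4, 0.6, -0.2]
opening: 0.85
clock: 34.22
tool_pos: [0.5342, 0.0031, 0.1384]
eef_rot: [0.992, -0.127, 0.0, -0.001]
contact_force: [0.3, 0.4, 0.6]
opening: 0.996
blank near y-40.5 z26: y -40.2 z 26.3  x ends -30.6 28.9 mid -0.9  skew -0.1 deg n 5118
blank near y+0.0 z26: y 1.3 z 26.3  x ends -30.4 28.9 mid -0.7  skew -0.0 deg n 5271
clock 34.27 tcp [0.5342 0.0037 0.1383] head -14.51 tilt 0.08 q7 -0.80 F [0.1186 0.2538 0.3501] open 87.9mm
turn -25.31 slide mm [-102.6048  259.053    -1.7421]
```

View pics/21w.png

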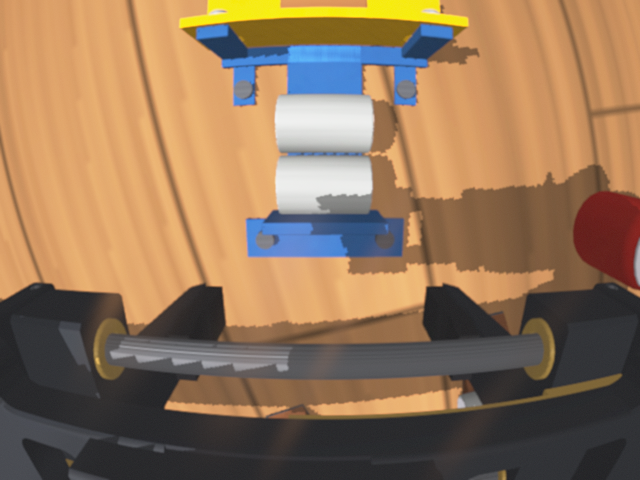

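```bash

python3 -m creep '[{"hand":0.088,"slide":[0,0,0],"turn":-10.6},{"hand":0.088,"slide":[0,0,0],"turn":-10.6},{"hand":0.088,"slide":[-0.022,0.045,0],"turn":-4.1},{"hand":0.088,"slide":[-0.026,0.056,0],"turn":0},{"hand":0.088,"slide":[-0.026,0.056,0],"turn":0}]' 40
python3 -m creep '[{"hand":0.088,"slide":[-0.026,0.056,0.0],"turn":0},{"hand":0.088,"slide":[0,0.045,0.0],"turn":0},{"hand":0.088,"slide":[0,0,0.0],"turn":0},{"hand":0.088,"slide":[0,0,0.0],"turn":0}]' 40
python3 - <<'E'
from h import *
s=chk(); save(s,'22w.png'); go([.4825,-.288,.016],10.8)
E
```

```text
clock: 34.9
tool_pos: [0.4875, -0.1645, 0.1382]
eef_rot: [0.995, 0.095, 0.0, -0.001]
contact_force: [0.9, 0.1, 0.7]
opening: 0.998
clock: 35.4
tool_pos: [0.4809, -0.2668, 0.1382]
eef_rot: [0.996, 0.094, 0.0, -0.001]
contact_force: [-0.3, 0.3, 0.5]
opening: 0.996
[ 519  158   75   68 3188] [ 647.1 -192. ] [37.8 62.1] 85.6
[ 497  221   76   63 3132] [ 642.2 -241.4] [37.8 61.7] 85.0
[ 275  250   89   52 4380] [ 481.5 -288.7] [60.5 37.7] 10.5
clock 35.45 tcp [ 0.4809 -0.2663  0.1383] head 10.90 tilt 0.10 q7 -0.01 F [0.5126 0.0951 0.0991] open 87.9mm
turn 0.10 slide mm [ -2.4834  21.6339 122.2947]
```

View pics/22w.png

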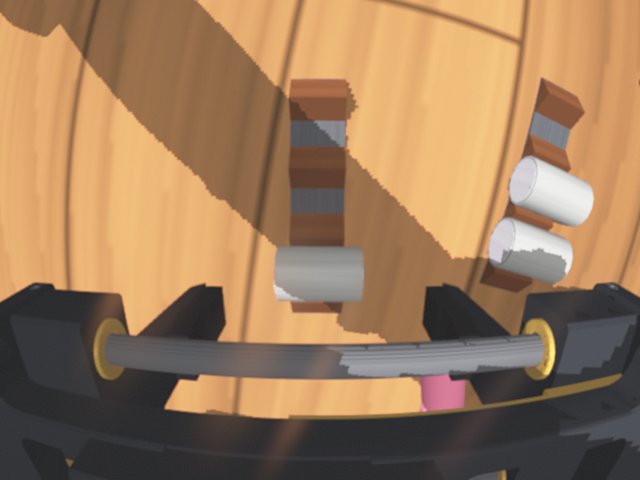

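```bash

python3 -m creep '[{"hand":0.088,"slide":[-0.003,0.022,0.02],"turn":0},{"hand":0.088,"slide":[0,0,0.045],"turn":0},{"hand":0.088,"slide":[0,0,0.04],"turn":0},{"hand":0.088,"slide":[0,0,0.01],"turn":0},{"hand":0.088,"slide":[0,0,0],"turn":0}]' 40
python3 -c "
from h import *
go([.4818,-.2885,.016],10.8)"
```

```text
clock: 36.08
tool_pos: [0.4818, -0.2896, 0.0237]
eef_rot: [0.996, 0.094, -0.0, -0.0]
contact_force: [-0.4, -0.3, 0.6]
opening: 0.994
clock 36.08 tcp [ 0.4818 -0.2896  0.0237] head 10.82 tilt 0.04 q7 -0.10 F [-0.4374 -0.2808  0.55  ] open 87.5mm
turn 0.02 slide mm [ 0.1574 -1.0655  7.6549]
```

```bash

python3 -m creep '[{"hand":0.088,"slide":[0,-0.0007,0.0075],"turn":0},{"hand":0.07,"slide":[0,0,0],"turn":0},{"hand":0.05,"slide":[0,0,0],"turn":0},{"hand":0.05,"slide":[0,0,0],"turn":0},{"hand":0.05,"slide":[0,0,0],"turn":0}]' 40
python3 -m creep '[{"hand":0.05,"slide":[0,0,0],"turn":0},{"hand":0.05,"slide":[0,0,-0.02],"turn":0},{"hand":0.05,"slide":[0,0,-0.05],"turn":0},{"hand":0.05,"slide":[0,0,-0.05],"turn":0},{"hand":0.05,"slide":[0,0,0],"turn":0}]' 40
python3 -c "
from h import *
held()
go(cr(0.001,.0412,.11),YAW)"
```

```text
clock: 36.7
tool_pos: [0.4816, -0.2905, 0.0164]
eef_rot: [0.996, 0.093, 0.001, 0.0]
contact_force: [0.1, 0.3, 2.9]
opening: 0.68
clock: 37.33
tool_pos: [0.4825, -0.291, 0.1382]
eef_rot: [0.996, 0.093, 0.002, 0.001]
contact_force: [0.2, -0.4, -7.9]
opening: 0.676
held: n 10702 centre tool y,z mm [-0.414  -9.0519] rms 0.5753406786560371
clock 37.38 tcp [ 0.4808 -0.2907  0.1361] head 10.66 tilt 0.04 q7 0.03 F [-0.6172  0.1791 -7.165 ] open 59.8mm
turn 25.26 slide mm [ -21.1006 -421.308    26.0657]
```

```bash

python3 -m creep '[{"hand":0.05,"slide":[0,0,0],"turn":10.6},{"hand":0.05,"slide":[0,0,0],"turn":10.6},{"hand":0.05,"slide":[-0.003,-0.04,0],"turn":4},{"hand":0.05,"slide":[-0.003,-0.06,0],"turn":0},{"hand":0.05,"slide":[-0.003,-0.06,0],"turn":0}]' 40
python3 -m creep '[{"hand":0.05,"slide":[-0.003,-0.06,0],"turn":0},{"hand":0.05,"slide":[-0.003,-0.06,0],"turn":0},{"hand":0.05,"slide":[-0.003,-0.06,0],"turn":0},{"hand":0.05,"slide":[-0.003,-0.06,0],"turn":0},{"hand":0.05,"slide":[0,-0.02,0],"turn":0}]' 40
python3 -m creep '[{"hand":0.05,"slide":[0,0,0.0],"turn":0},{"hand":0.05,"slide":[0,0,0],"turn":0}]' 40
python3 - <<'E'
from h import *
s=cradle_rel(); held(); save(s,'23w.png')
go(cr(0.0005,.041,.04),YAW)
E
```

```text
clock: 38.0
tool_pos: [0.5079, -0.1315, 0.1334]
eef_rot: [0.992, -0.127, -0.002, 0.0]
contact_force: [0.9, 0.2, -6.2]
opening: 0.679
clock: 38.62
tool_pos: [0.5617, 0.1279, 0.1335]
eef_rot: [0.992, -0.123, -0.002, -0.001]
contact_force: [0.7, -0.5, -7.1]
opening: 0.677
clock: 38.88
tool_pos: [0.5618, 0.1187, 0.1342]
eef_rot: [0.992, -0.127, -0.002, 0.002]
contact_force: [0.6, -1.0, -6.6]
opening: 0.678
base plate tool x edges [-23.8392  27.4827] mid 1.8217264257949652 slope deg -0.7755982980233459
stop leg top: tool y at x0 -28.958530219292946 slope -0.4665973317717201 z 0.06838275590242122 x ext [-82.9679  84.7643]
held: n 10730 centre tool y,z mm [-0.3056 -6.5738] rms 0.5599082633987028
clock 38.98 tcp [0.5626 0.1188 0.135 ] head -14.69 tilt 0.20 q7 -0.95 F [ 0.1871 -0.2699 -7.5181] open 59.3mm
turn -0.09 slide mm [ 2.4603 -4.1813 95.0227]
```

View pics/23w.png

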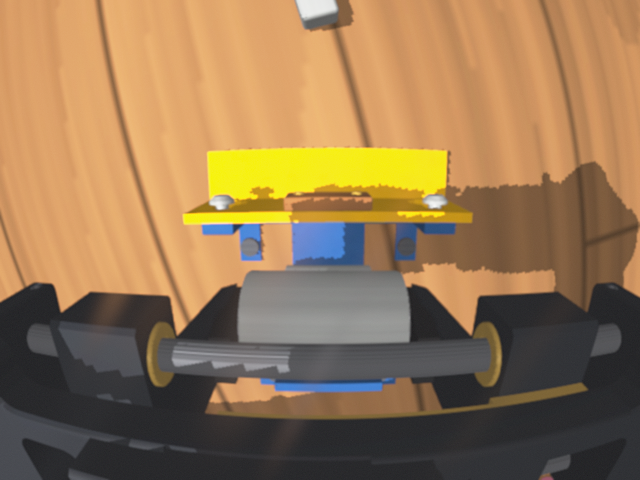

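```bash

python3 -m creep '[{"hand":0.05,"slide":[0.0023,-0.0043,0.03],"turn":0},{"hand":0.05,"slide":[0,0,0.03],"turn":0},{"hand":0.05,"slide":[0,0,0.015],"turn":0},{"hand":0.05,"slide":[0,0,0],"turn":0},{"hand":0.05,"slide":[0,0,0],"turn":0}]' 40
python3 - <<'E'
from h import *
cradle_rel(); held(); go(cr(0.0005,.0412,.0192),YAW)
E
```

```text
clock: 39.6
tool_pos: [0.5669, 0.125, 0.0616]
eef_rot: [0.992, -0.127, 0.0, 0.0]
contact_force: [-0.7, -1.5, -6.8]
opening: 0.677Traceback (most recent call last):
  File "<stdin>", line 2, in <module>
  File "h.py", line 67, in cradle_rel
    for y in np.arange(b[:,1].min()+.004,b[:,1].max()-.004,.004):
                       ~~~~~~~~~~^^
    return umr_minimum(a, axis, None, out, keepdims, initial, where)
ValueError: zero-size array to reduction operation minimum which has no identity
```

```bash
sed -i 's/    for y in np.arange(b\[:,1\].min/    for y in [] if not len(b) else np.arange(b[:,1].min/' h.py
python3 - <<'E'
from h import *
cradle_rel(); held(); go(cr(0.0005,.0412,.0192),YAW)
E
```

```text
stop leg top: tool y at x0 -24.08648484131385 slope -0.03399906920563737 z 0.06843141902140792 x ext [-85.7799  81.8796]
held: n 10233 centre tool y,z mm [-0.6693 -6.9887] rms 0.5666767238783037
clock 39.75 tcp [0.5671 0.1253 0.0618] head -14.52 tilt 0.08 q7 -1.00 F [-0.6005 -1.3921 -6.4989] open 59.7mm
turn 0.08 slide mm [-0.273   3.0519 42.6314]
```

```bash

python3 -m creep '[{"hand":0.05,"slide":[0,0.0032,0.01],"turn":0},{"hand":0.05,"slide":[0,0,0.01],"turn":0},{"hand":0.05,"slide":[0,0,0],"turn":0},{"hand":0.05,"slide":[0,0,0],"turn":0}]' 40
python3 - <<'E'
from h import *
s=cradle_rel(); held(); go(cr(0.0005,.0412,.0192),YAW); save(s,'24w.png')
E
```

```text
clock: 40.25
tool_pos: [0.5659, 0.1229, 0.0408]
eef_rot: [0.992, -0.126, 0.0, -0.0]
contact_force: [0.4, 0.2, -6.0]
opening: 0.676
stop leg top: tool y at x0 -27.00917808584916 slope -0.1267847959958667 z 0.06842471429358589 x ext [-85.2832  82.1917]
held: n 8405 centre tool y,z mm [-0.738  -6.8362] rms 0.6086613708919864
clock 40.35 tcp [0.566  0.1228 0.0411] head -14.49 tilt 0.04 q7 -1.01 F [ 0.3435  0.0076 -6.6834] open 59.4mm
turn 0.11 slide mm [ 0.147   0.299  21.8863]
```

View pics/24w.png

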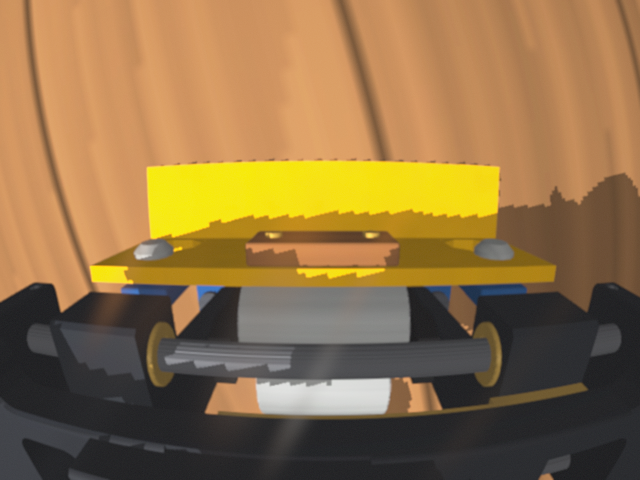

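```bash

python3 -m creep '[{"hand":0.05,"slide":[0,0.0003,0.008],"turn":0.1},{"hand":0.05,"slide":[0,0,0.006],"turn":0},{"hand":0.05,"slide":[0,0,0.004],"turn":0},{"hand":0.05,"slide":[0,0,0],"turn":0},{"hand":0.05,"slide":[0,0,0],"turn":0}]' 40
python3 - <<'E'
from h import *
go(cr(0.0005,.0412,.0192),YAW)
E
```

```text
clock: 40.98
tool_pos: [0.5658, 0.1222, 0.023]
eef_rot: [0.992, -0.127, 0.0, -0.0]
contact_force: [0.2, -0.2, -6.5]
opening: 0.678
clock 40.98 tcp [0.5658 0.1222 0.023 ] head -14.60 tilt 0.01 q7 -1.02 F [ 0.2274 -0.2162 -6.4817] open 59.7mm
turn -0.00 slide mm [ 0.2232 -0.2933  3.785 ]
```

```bash

python3 -m creep '[{"hand":0.05,"slide":[0,0,0.0015],"turn":0},{"hand":0.05,"slide":[0,0,0.0015],"turn":0},{"hand":0.05,"slide":[0,0,0.0008],"turn":0},{"hand":0.05,"slide":[0,0,0],"turn":0}]' 40
python3 - <<'E'
from h import *
go(cr(0.0005,.0412,.0192),YAW)
E
```

```text
clock: 41.48
tool_pos: [0.5657, 0.1221, 0.0194]
eef_rot: [0.992, -0.127, 0.0, 0.0]
contact_force: [-1.2, 0.6, -2.4]
opening: 0.674
clock 41.48 tcp [0.5657 0.1221 0.0194] head -14.61 tilt 0.01 q7 -1.03 F [-1.2389  0.5607 -2.4098] open 59.3mm
turn -0.01 slide mm [ 0.2537 -0.4203  0.2426]
```

Just touching down; a hair more, then release with a small opening.

```bash

python3 -m creep '[{"hand":0.05,"slide":[0,0,0.0004],"turn":0},{"hand":0.05,"slide":[0,0,0],"turn":0},{"hand":0.064,"slide":[0,0,0],"turn":0},{"hand":0.068,"slide":[0,0,0],"turn":0},{"hand":0.068,"slide":[0,0,0],"turn":0}]' 40
python3 -m creep '[{"hand":0.068,"slide":[0,0,-0.03],"turn":0},{"hand":0.068,"slide":[0,0,-0.05],"turn":0},{"hand":0.088,"slide":[0,0.06,-0.04],"turn":0},{"hand":0.088,"slide":[0,0.06,0],"turn":0},{"hand":0.088,"slide":[0,0,0],"turn":0}]' 40
python3 - <<'E'
from h import *
s=stack(); save(s,'25w.png'); cradle_rel(); go([.647,-.175,.14],-5)
E
```

```text
clock: 42.1
tool_pos: [0.5661, 0.1222, 0.0187]
eef_rot: [0.992, -0.127, 0.0, -0.0]
contact_force: [-0.3, 0.0, -0.6]
opening: 0.772
clock: 42.72
tool_pos: [0.5359, 0.0067, 0.1334]
eef_rot: [0.991, -0.132, -0.001, 0.003]
contact_force: [0.8, 0.3, 0.2]
opening: 0.997
blank near y-40.5 z26: y -40.2 z 26.3  x ends -30.2 28.8 mid -0.7  skew 0.1 deg n 5256
blank near y+0.0 z26: y 1.3 z 26.3  x ends -30.5 29.1 mid -0.7  skew -0.0 deg n 5493
blank near y+41.5 z26: y 41.7 z 26.2  x ends -30.3 29.3 mid -0.5  skew -0.2 deg n 5284
base plate tool x edges [-27.206   24.8174] mid -1.1942628591495308 slope deg 
stop leg top: tool y at x0 -139.53232412473167 slope -0.28183175733193794 z 0.06832748517985293 x ext [-85.3735  82.1644]
clock 42.83 tcp [0.5377 0.0134 0.1335] head -14.69 tilt 0.04 q7 -0.83 F [ 0.3293  0.3659 -1.3621] open 87.6mm
turn -9.69 slide mm [125.336  178.1606  -6.5321]
```

View pics/25w.png

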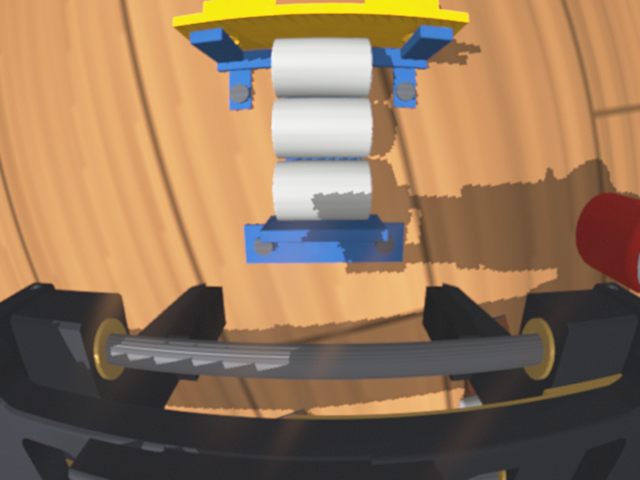

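```bash

python3 -m creep '[{"hand":0.088,"slide":[0,0,0],"turn":-9.7},{"hand":0.088,"slide":[0.04,0.045,0],"turn":0},{"hand":0.088,"slide":[0.04,0.045,0],"turn":0},{"hand":0.088,"slide":[0.04,0.045,0],"turn":0},{"hand":0.088,"slide":[0.005,0.043,0],"turn":0}]' 40
python3 -m creep '[{"hand":0.088,"slide":[0,0,0.0],"turn":0},{"hand":0.088,"slide":[0,0,0.0],"turn":0}]' 40
python3 - <<'E'
from h import *
s=chk(); save(s,'26w.png'); go([.647,-.192,.016],-5.1)
E
```

```text
clock: 43.45
tool_pos: [0.6504, -0.1735, 0.1331]
eef_rot: [0.999, -0.042, 0.002, -0.001]
contact_force: [0.2, -0.3, 0.6]
opening: 0.996
clock: 43.7
tool_pos: [0.6472, -0.1712, 0.1331]
eef_rot: [0.999, -0.041, 0.0, -0.001]
contact_force: [-0.4, 1.4, 0.1]
opening: 1.001
[ 282  251   92   52 4627] [ 647.7 -191.9] [38.  61.5] 85.7
[ 284  317   86   27 2213] [ 644.  -230.3] [16.1 61.3] 85.1
clock 43.75 tcp [ 0.6473 -0.1707  0.1333] head -4.68 tilt 0.15 q7 -0.31 F [-0.4608 -0.1548  0.0548] open 87.6mm
turn 0.42 slide mm [  1.6465  21.2695 117.3221]
```

View pics/26w.png

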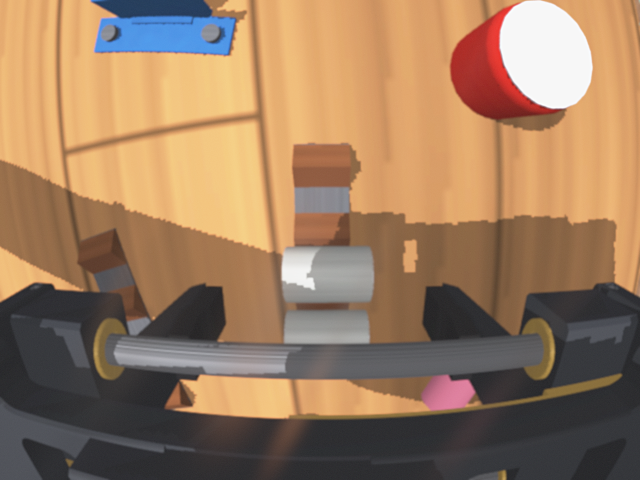

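```bash

python3 -m creep '[{"hand":0.088,"slide":[0.002,0.021,0.02],"turn":0},{"hand":0.088,"slide":[0,0,0.045],"turn":0},{"hand":0.088,"slide":[0,0,0.035],"turn":0},{"hand":0.088,"slide":[0,0,0.01],"turn":0},{"hand":0.088,"slide":[0,0,0],"turn":0}]' 40
python3 -c "
from h import *
go([.6475,-.192,.016],-4.8)"
```

```text
clock: 44.38
tool_pos: [0.6467, -0.1955, 0.0228]
eef_rot: [0.999, -0.043, -0.0, 0.0]
contact_force: [0.4, -0.1, -0.4]
opening: 1.002
clock 44.38 tcp [ 0.6467 -0.1955  0.0228] head -4.89 tilt 0.05 q7 -0.33 F [ 0.4358 -0.1376 -0.378 ] open 88.2mm
turn -0.09 slide mm [ 0.5133 -3.5297  6.7722]
```

```bash

python3 -m creep '[{"hand":0.088,"slide":[0.0005,-0.003,0.0067],"turn":0},{"hand":0.088,"slide":[0,0,0],"turn":0},{"hand":0.06,"slide":[0,0,0],"turn":0},{"hand":0.05,"slide":[0,0,0],"turn":0},{"hand":0.05,"slide":[0,0,0],"turn":0}]' 40
python3 -c "
from h import *
go([.6475,-.192,.016],-4.8)"
python3 -m creep '[{"hand":0.05,"slide":[0,0,0],"turn":0},{"hand":0.05,"slide":[0,0,-0.02],"turn":0},{"hand":0.05,"slide":[0,0,-0.05],"turn":0},{"hand":0.05,"slide":[0,0,-0.05],"turn":0},{"hand":0.05,"slide":[0,0,-0.02],"turn":0}]' 40
python3 -c "
from h import *
held()
go(cr(0.0005,-.0195,.13),YAW)"
```

```text
clock: 45.0
tool_pos: [0.6479, -0.1926, 0.0169]
eef_rot: [0.999, -0.043, 0.0, 0.0]
contact_force: [4.6, -1.8, -0.6]
opening: 0.685
clock 45.00 tcp [ 0.6479 -0.1926  0.0169] head -4.91 tilt 0.04 q7 -0.34 F [ 4.6007 -1.7715 -0.6165] open 60.2mm
turn -0.11 slide mm [-0.4503 -0.5801  0.9272]
clock: 45.62
tool_pos: [0.6491, -0.1924, 0.1603]
eef_rot: [0.999, -0.043, 0.002, 0.0]
contact_force: [1.2, 0.4, -5.8]
opening: 0.675
held: n 10575 centre tool y,z mm [-0.4766 -5.3011] rms 0.5633391980646801
clock 45.67 tcp [ 0.6494 -0.1926  0.1614] head -4.92 tilt 0.34 q7 -0.26 F [ 0.8006 -0.0943 -3.1866] open 59.7mm
turn 9.68 slide mm [-160.0859 -223.1563   31.3784]
```

```bash

python3 -m creep '[{"hand":0.05,"slide":[0,0,0],"turn":9.7},{"hand":0.05,"slide":[-0.04,-0.05,0],"turn":0},{"hand":0.05,"slide":[-0.04,-0.05,0],"turn":0},{"hand":0.05,"slide":[-0.04,-0.05,0],"turn":0},{"hand":0.05,"slide":[-0.03,-0.05,0.01],"turn":0}]' 40
python3 -m creep '[{"hand":0.05,"slide":[-0.01,-0.023,0.015],"turn":0},{"hand":0.05,"slide":[0,0,0],"turn":0},{"hand":0.05,"slide":[0,0,0],"turn":0},{"hand":0.05,"slide":[0,0,0],"turn":0}]' 40
python3 - <<'E'
from h import *
s=cradle_rel(); held(); save(s,'27w.png')
go(cr(0.0005,-.0202,.053),YAW)
E
```

```text
clock: 46.3
tool_pos: [0.5527, 0.036, 0.1457]
eef_rot: [0.992, -0.127, -0.001, 0.0]
contact_force: [0.8, 0.1, -4.6]
opening: 0.678
clock: 46.8
tool_pos: [0.5512, 0.0575, 0.1315]
eef_rot: [0.992, -0.128, -0.0, 0.001]
contact_force: [0.5, 0.2, -5.8]
opening: 0.679
stop leg top: tool y at x0 -93.19337054683949 slope -0.3847440403259168 z 0.06830516282748392 x ext [-87.6846  80.1382]
held: n 10563 centre tool y,z mm [ 0.0755 -6.3718] rms 0.5637621464016457
clock 46.90 tcp [0.5513 0.0581 0.1318] head -14.74 tilt 0.04 q7 -0.91 F [ 0.7799 -0.3549 -5.0835] open 59.3mm
turn -0.14 slide mm [-1.9347 -4.5784 78.7502]
```

View pics/27w.png

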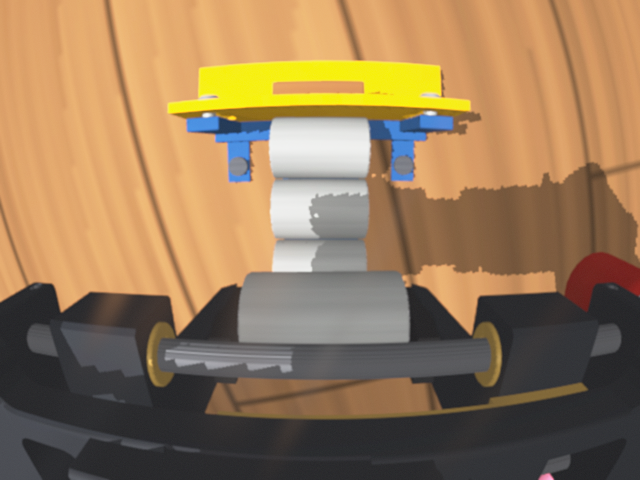

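```bash

python3 -m creep '[{"hand":0.05,"slide":[-0.002,-0.003,0.02],"turn":-0.1},{"hand":0.05,"slide":[0,0,0.025],"turn":0},{"hand":0.05,"slide":[0,0,0.01],"turn":0},{"hand":0.05,"slide":[0,0,0],"turn":0},{"hand":0.05,"slide":[0,0,0],"turn":0}]' 40
python3 - <<'E'
from h import *
s=cradle_rel(); held();
go(cr(0.0005,-.0197,.0536),YAW)
E
```

```text
clock: 47.52
tool_pos: [0.5505, 0.0629, 0.0775]
eef_rot: [0.992, -0.126, 0.001, -0.0]
contact_force: [0.6, 0.5, -4.8]
opening: 0.68
stop leg top: tool y at x0 -88.30964774683092 slope -0.1982127831903315 z 0.06837519269776286 x ext [-85.0398  82.5823]
held: n 10619 centre tool y,z mm [-0.2927 -6.4654] rms 1.5033621385140339
clock 47.62 tcp [0.5505 0.0629 0.0775] head -14.52 tilt 0.10 q7 -0.96 F [-0.6722 -0.5881 -5.6896] open 59.7mm
turn 0.08 slide mm [ 0.093  -0.6111 23.9342]
```

```bash

python3 -m creep '[{"hand":0.05,"slide":[0,-0.0003,0.008],"turn":0.05},{"hand":0.05,"slide":[0,0,0.008],"turn":0},{"hand":0.05,"slide":[0,0,0.003],"turn":0},{"hand":0.05,"slide":[0,0,0],"turn":0},{"hand":0.05,"slide":[0,0,0],"turn":0}]' 40
python3 - <<'E'
from h import *
go(cr(0.0005,-.0197,.0536),YAW)
E
```

```text
clock: 48.25
tool_pos: [0.55, 0.0633, 0.0577]
eef_rot: [0.992, -0.127, 0.0, -0.0]
contact_force: [0.2, -0.1, -5.2]
opening: 0.68
clock 48.25 tcp [0.55   0.0633 0.0577] head -14.56 tilt 0.01 q7 -0.98 F [ 0.2054 -0.0776 -5.1921] open 59.9mm
turn 0.04 slide mm [ 0.6231 -0.408   4.1475]
```

```bash

python3 -m creep '[{"hand":0.05,"slide":[0.0005,-0.0003,0.0015],"turn":0},{"hand":0.05,"slide":[0,0,0.001],"turn":0},{"hand":0.05,"slide":[0,0,0],"turn":0},{"hand":0.05,"slide":[0,0,0],"turn":0}]' 40
python3 - <<'E'
from h import *
go(cr(0.0005,-.0197,.0536),YAW); held()
E
```

```text
clock: 48.75
tool_pos: [0.5504, 0.0633, 0.0552]
eef_rot: [0.992, -0.127, 0.0, 0.0]
contact_force: [-0.8, -0.9, -4.1]
opening: 0.679
clock 48.75 tcp [0.5504 0.0633 0.0552] head -14.56 tilt 0.00 q7 -0.98 F [-0.7757 -0.9428 -4.131 ] open 59.8mm
turn 0.04 slide mm [ 0.2399 -0.2128  1.5878]
held: n 13336 centre tool y,z mm [-2.2126 -4.9038] rms 2.2462199829430327
```

```bash

python3 -m creep '[{"hand":0.05,"slide":[0,0,0.0008],"turn":0},{"hand":0.05,"slide":[0,0,0.0005],"turn":0},{"hand":0.05,"slide":[0,0,0],"turn":0},{"hand":0.05,"slide":[0,0,0],"turn":0}]' 40
python3 - <<'E'
from h import *
go(cr(0.0005,-.0197,.0536),YAW)
E
```

```text
clock: 49.3
tool_pos: [0.5505, 0.0633, 0.0542]
eef_rot: [0.992, -0.127, 0.0, 0.0]
contact_force: [-1.1, -0.2, -0.2]
opening: 0.675
clock 49.30 tcp [0.5505 0.0633 0.0542] head -14.56 tilt 0.02 q7 -0.98 F [-1.1398 -0.2175 -0.1676] open 59.4mm
turn 0.04 slide mm [ 0.1413 -0.1851  0.5526]
```

```bash

python3 -m creep '[{"hand":0.05,"slide":[0,0,0.0005],"turn":0},{"hand":0.05,"slide":[0,0,0],"turn":0},{"hand":0.064,"slide":[0,0,0],"turn":0},{"hand":0.07,"slide":[0,0,0],"turn":0},{"hand":0.07,"slide":[0,0,0],"turn":0}]' 40
python3 -m creep '[{"hand":0.07,"slide":[0,0,-0.03],"turn":0},{"hand":0.07,"slide":[0,0,-0.05],"turn":0},{"hand":0.088,"slide":[0,0.06,-0.01],"turn":0},{"hand":0.088,"slide":[0,0.02,0],"turn":0},{"hand":0.088,"slide":[0,0,0],"turn":0}]' 40
python3 - <<'E'
from h import *
s=stack(); save(s,'28w.png'); go([.643,-.222,.14],-4.9)
E
```

```text
clock: 49.92
tool_pos: [0.5506, 0.0634, 0.0534]
eef_rot: [0.992, -0.127, 0.0, -0.0]
contact_force: [-0.1, 0.2, 0.4]
opening: 0.796
clock: 50.55
tool_pos: [0.53, -0.0162, 0.1434]
eef_rot: [0.992, -0.128, -0.0, 0.001]
contact_force: [-0.7, 1.5, -0.0]
opening: 0.996
blank near y-40.5 z26: y -39.8 z 26.4  x ends -30.6 29.0 mid -0.8  skew 0.1 deg n 2562
blank near y+0.0 z26: y 1.0 z 26.3  x ends -30.4 29.2 mid -0.6  skew -0.2 deg n 1890
blank near y+41.5 z26: y 41.7 z 26.2  x ends -30.3 29.1 mid -0.6  skew -0.1 deg n 4613
blank near y-20.5 z60: y -19.4 z 60.5  x ends -30.0 29.6 mid -0.2  skew 0.3 deg n 6832
clock 50.60 tcp [ 0.5305 -0.014   0.1434] head -14.61 tilt 0.04 q7 -0.81 F [-0.712   0.1598 -0.7051] open 87.8mm
turn -9.71 slide mm [129.8449 197.6709   3.4052]
```

View pics/28w.png

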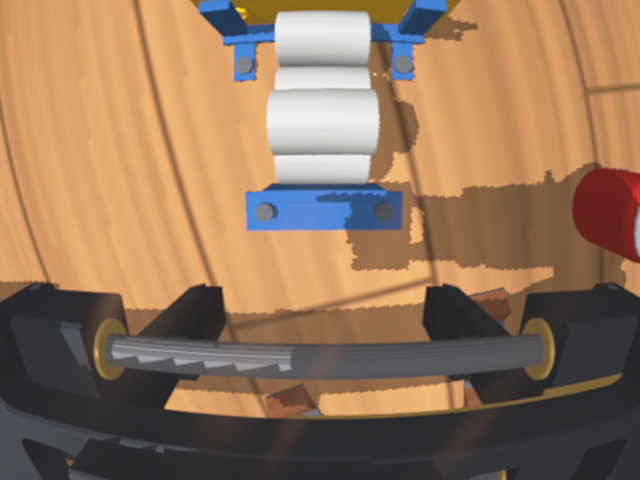

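Fourth is saddled well at y −19.4, z 60.5. Now the last one on strip b.

```bash

python3 -m creep '[{"hand":0.088,"slide":[0,0,0],"turn":-9.7},{"hand":0.088,"slide":[0.04,0.05,0],"turn":0},{"hand":0.088,"slide":[0.04,0.05,0],"turn":0},{"hand":0.088,"slide":[0.04,0.05,0],"turn":0},{"hand":0.088,"slide":[0.01,0.048,0],"turn":0}]' 40
python3 -m creep '[{"hand":0.088,"slide":[0,0,0.0],"turn":0},{"hand":0.088,"slide":[0,0,0.0],"turn":0}]' 40
python3 - <<'E'
from h import *
s=chk(); save(s,'29w.png'); go([.643,-.241,.016],-4.9)
E
```

```text
clock: 51.22
tool_pos: [0.6439, -0.2176, 0.1431]
eef_rot: [0.999, -0.041, 0.002, -0.001]
contact_force: [-0.2, 0.5, -0.6]
opening: 1.002
clock: 51.48
tool_pos: [0.6412, -0.2155, 0.143]
eef_rot: [0.999, -0.041, 0.0, -0.001]
contact_force: [0.8, 0.9, -0.2]
opening: 1.001
[ 287  253   87   51 4212] [ 642.9 -240.9] [38.2 61. ] 84.8
[270 401  22  16 235] [ 594.8 -352.2] [17.7 16.8] 18.6
clock 51.52 tcp [ 0.6412 -0.2149  0.1433] head -4.63 tilt 0.15 q7 -0.25 F [-0.0505  0.7765  0.0815] open 87.7mm
turn 0.27 slide mm [  4.0701  25.8654 127.2775]
```

View pics/29w.png

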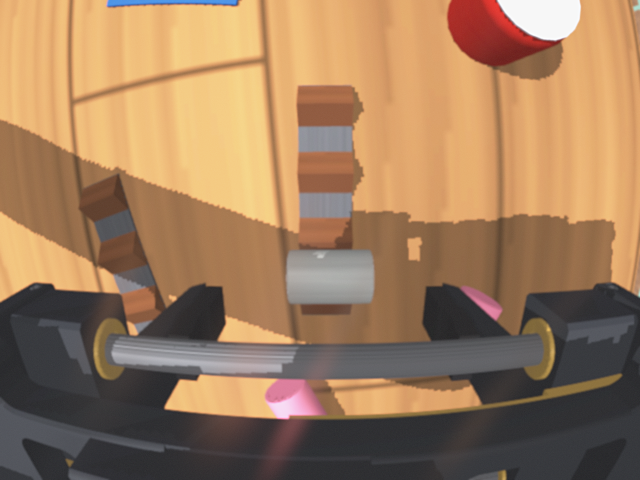

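```bash

python3 -m creep '[{"hand":0.088,"slide":[0.004,0.024,0.03],"turn":0.2},{"hand":0.088,"slide":[0,0,0.045],"turn":0},{"hand":0.088,"slide":[0,0,0.035],"turn":0},{"hand":0.088,"slide":[0,0,0.01],"turn":0},{"hand":0.088,"slide":[0,0,0],"turn":0}]' 40
python3 -c "
from h import *
go([.643,-.241,.016],-4.9)"
```

```text
clock: 52.15
tool_pos: [0.6431, -0.241, 0.0237]
eef_rot: [0.999, -0.043, 0.0, -0.0]
contact_force: [1.1, -0.2, -0.4]
opening: 0.999
clock 52.15 tcp [ 0.6431 -0.241   0.0237] head -4.94 tilt 0.05 q7 -0.27 F [ 1.0842 -0.2005 -0.4127] open 87.9mm
turn -0.04 slide mm [-0.063  -0.0413  7.7444]
```

```bash

python3 -m creep '[{"hand":0.088,"slide":[0,0,0.0075],"turn":0},{"hand":0.07,"slide":[0,0,0],"turn":0},{"hand":0.05,"slide":[0,0,0],"turn":0},{"hand":0.05,"slide":[0,0,0],"turn":0},{"hand":0.05,"slide":[0,0,0],"turn":0}]' 40
python3 -c "
from h import *
go([.643,-.241,.016],-4.9)"
python3 -m creep '[{"hand":0.05,"slide":[0,0,0],"turn":0},{"hand":0.05,"slide":[0,0,-0.02],"turn":0},{"hand":0.05,"slide":[0,0,-0.05],"turn":0},{"hand":0.05,"slide":[0,0,-0.05],"turn":0},{"hand":0.05,"slide":[0,0,-0.02],"turn":0}]' 40
python3 -c "
from h import *
held()
go(cr(0,.0212,.13),YAW)"
```

```text
clock: 52.78
tool_pos: [0.643, -0.243, 0.0164]
eef_rot: [0.999, -0.044, 0.001, 0.0]
contact_force: [0.3, -1.0, 2.1]
opening: 0.676
clock 52.77 tcp [ 0.643  -0.243   0.0164] head -5.07 tilt 0.07 q7 -0.28 F [ 0.3016 -1.0308  2.0835] open 59.5mm
turn -0.17 slide mm [-0.1934 -2.0155  0.4272]
clock: 53.4
tool_pos: [0.6435, -0.2428, 0.1592]
eef_rot: [0.999, -0.044, 0.002, 0.0]
contact_force: [0.3, 0.9, -6.3]
opening: 0.683
held: n 10796 centre tool y,z mm [-1.21   -5.7595] rms 0.5676682754264684
clock 53.45 tcp [ 0.6439 -0.243   0.1603] head -5.07 tilt 0.30 q7 -0.20 F [ 0.8205  0.5658 -4.2964] open 59.7mm
turn 9.53 slide mm [-167.9878 -314.003    30.3371]
```

```bash

python3 -m creep '[{"hand":0.05,"slide":[0,0,0],"turn":9.5},{"hand":0.05,"slide":[-0.03,-0.055,0],"turn":0},{"hand":0.05,"slide":[-0.03,-0.055,0],"turn":0},{"hand":0.05,"slide":[-0.03,-0.055,0],"turn":0},{"hand":0.05,"slide":[-0.03,-0.055,0],"turn":0}]' 40
python3 -m creep '[{"hand":0.05,"slide":[-0.03,-0.055,0.01],"turn":0},{"hand":0.05,"slide":[-0.017,-0.037,0.01],"turn":0},{"hand":0.05,"slide":[0,0,0],"turn":0},{"hand":0.05,"slide":[0,0,0],"turn":0},{"hand":0.05,"slide":[0,0,0],"turn":0}]' 40
python3 - <<'E'
from h import *
s=cradle_rel(); held(); save(s,'30w.png')
go(cr(0.0003,.0205,.0536),YAW)
E
```

```text
clock: 54.08
tool_pos: [0.5797, 0.0011, 0.1541]
eef_rot: [0.992, -0.127, -0.002, 0.0]
contact_force: [0.8, 1.0, -5.8]
opening: 0.679
clock: 54.7
tool_pos: [0.5596, 0.0974, 0.1355]
eef_rot: [0.992, -0.128, -0.0, 0.001]
contact_force: [-0.4, 0.5, -5.8]
opening: 0.673
stop leg top: tool y at x0 -52.58752974026342 slope -0.2829056349642846 z 0.06841564484462709 x ext [-83.1622  84.8969]
held: n 10781 centre tool y,z mm [-0.5704 -6.8158] rms 0.5670778968990516
clock 54.80 tcp [0.5599 0.098  0.1358] head -14.70 tilt 0.05 q7 -0.97 F [-0.0965  0.4    -6.3519] open 59.8mm
turn -0.10 slide mm [-0.365  -4.5108 82.2352]
```

View pics/30w.png

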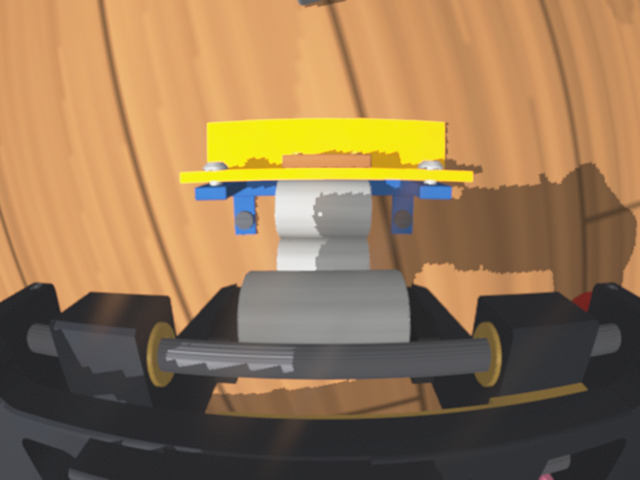

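```bash

python3 -m creep '[{"hand":0.05,"slide":[0,-0.0035,0.025],"turn":-0.1},{"hand":0.05,"slide":[0,0,0.022],"turn":0},{"hand":0.05,"slide":[0,0,0.01],"turn":0},{"hand":0.05,"slide":[0,0,0],"turn":0},{"hand":0.05,"slide":[0,0,0],"turn":0}]' 40
python3 - <<'E'
from h import *
held()
go(cr(0.0003,.0206,.0536),YAW)
E
```

```text
clock: 55.42
tool_pos: [0.5612, 0.1031, 0.0798]
eef_rot: [0.992, -0.126, 0.001, -0.0]
contact_force: [-0.3, -0.3, -5.4]
opening: 0.677
held: n 10785 centre tool y,z mm [-0.8246 -6.8863] rms 0.5615079976733904
clock 55.48 tcp [0.5613 0.1032 0.0799] head -14.48 tilt 0.10 q7 -1.02 F [ 0.1909  0.4003 -5.5707] open 59.5mm
turn 0.12 slide mm [-0.4129  0.7445 26.3007]
```

```bash

python3 -m creep '[{"hand":0.05,"slide":[-0.0002,0.0005,0.008],"turn":0.05},{"hand":0.05,"slide":[0,0,0.008],"turn":0},{"hand":0.05,"slide":[0,0,0.005],"turn":0},{"hand":0.05,"slide":[0,0,0],"turn":0},{"hand":0.05,"slide":[0,0,0],"turn":0}]' 40
python3 - <<'E'
from h import *
go(cr(0.0003,.0206,.0536),YAW)
E
```

```text
clock: 56.1
tool_pos: [0.5603, 0.1027, 0.0581]
eef_rot: [0.992, -0.126, 0.0, -0.0]
contact_force: [0.8, 1.3, -6.2]
opening: 0.682
clock 56.10 tcp [0.5603 0.1027 0.0581] head -14.50 tilt 0.01 q7 -1.04 F [ 0.7891  1.3241 -6.2134] open 60.0mm
turn 0.10 slide mm [0.4013 0.1081 4.469 ]
```

```bash

python3 -m creep '[{"hand":0.05,"slide":[0.0003,0,0.0015],"turn":0.1},{"hand":0.05,"slide":[0,0,0.0015],"turn":0},{"hand":0.05,"slide":[0,0,0.0005],"turn":0},{"hand":0.05,"slide":[0,0,0],"turn":0}]' 40
python3 - <<'E'
from h import *
go(cr(0.0003,.0206,.0536),YAW)
E
```

```text
clock: 56.6
tool_pos: [0.5605, 0.1025, 0.0545]
eef_rot: [0.992, -0.127, -0.0, 0.0]
contact_force: [0.1, 0.2, -5.1]
opening: 0.675
clock 56.60 tcp [0.5605 0.1025 0.0545] head -14.61 tilt 0.01 q7 -1.04 F [ 0.1077  0.163  -5.1152] open 59.4mm
turn -0.01 slide mm [ 0.1838 -0.0694  0.9159]
```

```bash

python3 -m creep '[{"hand":0.05,"slide":[0,0,0.0006],"turn":0},{"hand":0.05,"slide":[0,0,0.0004],"turn":0},{"hand":0.05,"slide":[0,0,0],"turn":0},{"hand":0.05,"slide":[0,0,0],"turn":0}]' 40
python3 - <<'E'
from h import *
go(cr(0.0003,.0206,.0536),YAW)
E
```

```text
clock: 57.1
tool_pos: [0.5606, 0.1024, 0.0539]
eef_rot: [0.992, -0.127, 0.0, 0.0]
contact_force: [-2.0, -1.7, 1.8]
opening: 0.676
clock 57.10 tcp [0.5606 0.1024 0.0539] head -14.62 tilt 0.03 q7 -1.04 F [-2.0373 -1.7349  1.8296] open 59.5mm
turn -0.02 slide mm [ 0.0208 -0.1511  0.3469]
```

Seated (weight carried). Release and retreat.

```bash

python3 -m creep '[{"hand":0.05,"slide":[0,0,0],"turn":0},{"hand":0.064,"slide":[0,0,0],"turn":0},{"hand":0.068,"slide":[0,0,0],"turn":0},{"hand":0.068,"slide":[0,0,0],"turn":0},{"hand":0.068,"slide":[0,0,-0.03],"turn":0}]' 40
python3 -m creep '[{"hand":0.068,"slide":[0,0,-0.05],"turn":0},{"hand":0.088,"slide":[0,0.06,-0.02],"turn":0},{"hand":0.088,"slide":[0,0.05,-0.03],"turn":0},{"hand":0.088,"slide":[0,0,0],"turn":0},{"hand":0.088,"slide":[0,0,0],"turn":0}]' 40
python3 - <<'E'
from h import *
s=stack(); save(s,'31w.png'); cradle_rel(); go()
E
```

```text
clock: 57.72
tool_pos: [0.5591, 0.1023, 0.0822]
eef_rot: [0.992, -0.127, -0.002, 0.001]
contact_force: [0.5, 0.1, -0.4]
opening: 0.777
clock: 58.35
tool_pos: [0.5332, -0.0026, 0.1834]
eef_rot: [0.992, -0.127, 0.0, -0.001]
contact_force: [-1.3, 0.4, 0.3]
opening: 0.998
blank near y-40.5 z26: y -40.0 z 26.3  x ends -30.5 28.6 mid -0.9  skew -0.1 deg n 1728
blank near y+41.5 z26: y 41.1 z 26.4  x ends -30.6 28.9 mid -0.8  skew -0.2 deg n 1154
blank near y-20.5 z60: y -19.4 z 60.5  x ends -30.1 29.4 mid -0.4  skew 0.3 deg n 4751
blank near y+20.5 z60: y 21.4 z 60.8  x ends -30.4 29.3 mid -0.6  skew 0.3 deg n 4805
stop leg top: tool y at x0 -154.68700252645047 slope -0.028728065491082613 z 0.06826940147362115 x ext [-82.0472  86.031 ]
clock 58.45 tcp [ 0.533  -0.0013  0.1829] head -14.46 tilt 0.08 q7 -0.80 F [0.4592 1.0768 0.8534] open 88.3mm
```

View pics/31w.png

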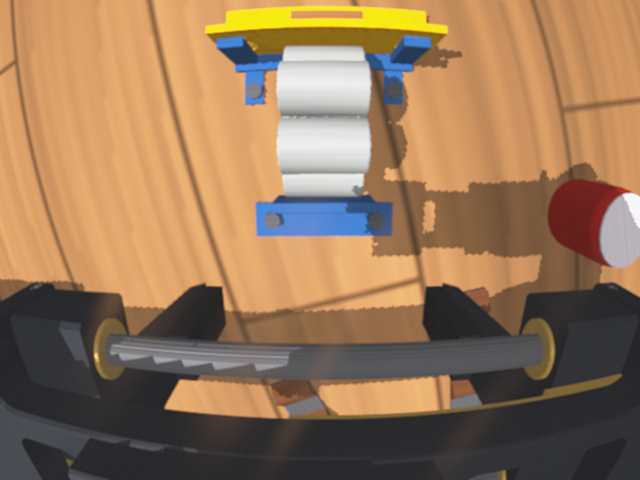

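```bash

python3 -m creep '[{"hand":0.088,"slide":[0,0.04,-0.05],"turn":0},{"hand":0.088,"slide":[0,0.06,-0.04],"turn":0},{"hand":0.088,"slide":[0,0.06,0],"turn":0},{"hand":0.088,"slide":[0,0.06,0],"turn":0},{"hand":0.088,"slide":[0,0.06,0],"turn":0}]' 40
python3 -m creep '[{"hand":0.088,"slide":[0,0.05,0],"turn":0},{"hand":0.088,"slide":[0,0.05,0],"turn":0},{"hand":0.088,"slide":[0,0,0],"turn":0},{"hand":0.088,"slide":[0,0,0],"turn":0}]' 40
python3 - <<'E'
from h import *
for n in('top','scene'):
    s=snapshot(n); save(s,f'32{n}.png')
    for t,z in dict(slot_near=.05,slot_far=.05,stop=.008).items():
        for d in pinpoint(t,s)[:1]: print(n,t,round(d['conf'],2),onz(s,d['uv'],z), {'slot_near':cr(-.066,.0645,.05),'slot_far':cr(.066,.0645,.05),'stop':cr(0,.0645,.008)}[t])
    save(s,f'32{n}c.png',(200,180,330,310) if n=='top' else (290,150,420,270),4)
E
```

```text
clock: 59.08
tool_pos: [0.465, -0.2657, 0.2664]
eef_rot: [0.992, -0.125, 0.0, -0.0]
contact_force: [0.6, -0.9, 0.4]
opening: 1.001
clock: 59.58
tool_pos: [0.4405, -0.3603, 0.2662]
eef_rot: [0.992, -0.126, -0.0, -0.001]
contact_force: [-0.4, 1.3, 0.0]
opening: 0.998
top slot_near 0.79 [0.516  0.1655 0.05  ] [0.5076 0.1617 0.05  ]
top slot_far 0.82 [0.6459 0.1361 0.05  ] [0.6353 0.1285 0.05  ]
top stop 0.84 [0.5782 0.1449 0.008 ] [0.5715 0.1451 0.008 ]
scene slot_near 0.62 [0.5064 0.1648 0.05  ] [0.5076 0.1617 0.05  ]
scene slot_far 0.61 [ 0.8029 -0.0701  0.05  ] [0.6353 0.1285 0.05  ]
scene stop 0.64 [0.5795 0.1502 0.008 ] [0.5715 0.1451 0.008 ]
```

View pics/32top.png

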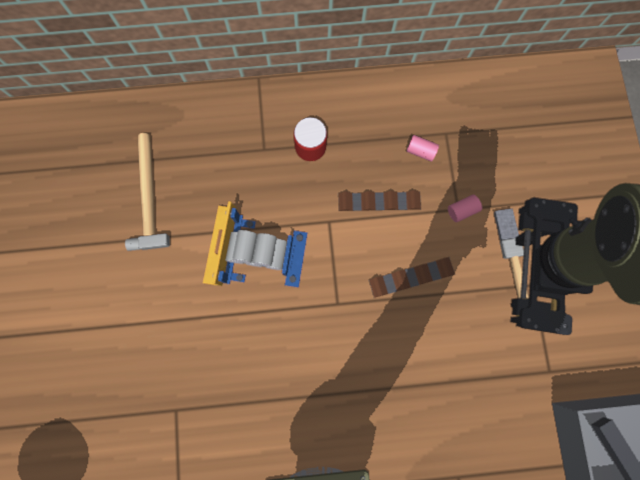

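View pics/32scenec.png

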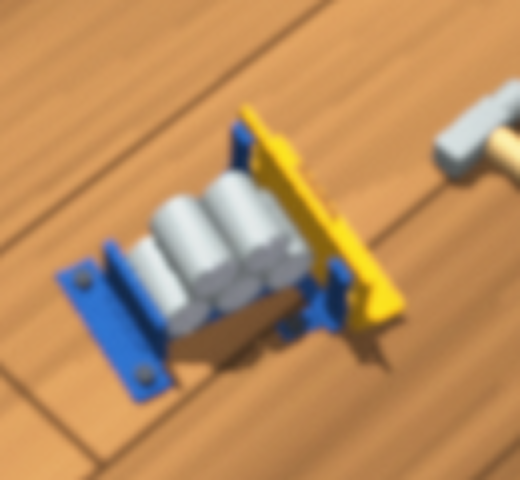

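View pics/32scene.png

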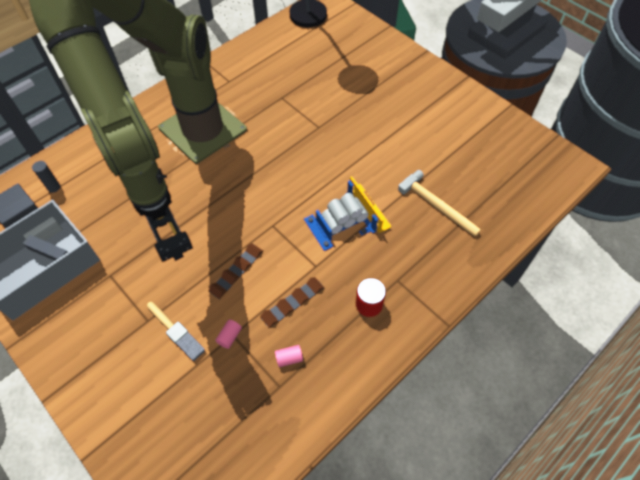

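```bash

python3 -c "
from h import *
go(cr(0,.09,.2),90+YAW)
go(cr(0,.09,.2),YAW)"
python3 -m creep '[{"hand":0.088,"slide":[0.0,-0.06,0],"turn":0},{"hand":0.088,"slide":[0,-0.06,0],"turn":0},{"hand":0.088,"slide":[0,-0.06,0],"turn":0},{"hand":0.088,"slide":[0,-0.06,0],"turn":0},{"hand":0.088,"slide":[0,-0.06,0],"turn":0}]' 40
python3 -m creep '[{"hand":0.088,"slide":[0,-0.06,0],"turn":0},{"hand":0.088,"slide":[0,-0.06,0],"turn":0},{"hand":0.088,"slide":[0,-0.06,0],"turn":0},{"hand":0.088,"slide":[0,-0.04,0],"turn":-10.6},{"hand":0.088,"slide":[0,0,0],"turn":-10.6}]' 40
python3 -m creep '[{"hand":0.06,"slide":[0,0,0],"turn":-10.6},{"hand":0.06,"slide":[0,0,0],"turn":-10.6},{"hand":0.06,"slide":[0,0,0],"turn":-10.6},{"hand":0.06,"slide":[0,0,0],"turn":-10.6},{"hand":0.06,"slide":[0,0,0],"turn":-10.6}]' 40
python3 -m creep '[{"hand":0.0,"slide":[0,0,0],"turn":-10.6},{"hand":0.0,"slide":[0,0,0],"turn":-5.2},{"hand":0.0,"slide":[0,0,0],"turn":0},{"hand":0.0,"slide":[0,0,0],"turn":0}]' 20
python3 -c "
from h import *
go(cr(0,.09,.2),90+YAW)"
```

```text
clock 59.98 tcp [ 0.4397 -0.3617  0.2669] head -14.54 tilt 0.01 q7 -0.04 F [ 0.5658  0.5042 -0.1625] open 88.1mm
turn -89.94 slide mm [549.1883  -0.2339  66.9236]
clock 59.98 tcp [ 0.4397 -0.3617  0.2669] head -14.54 tilt 0.01 q7 -0.04 F [ 0.5658  0.5042 -0.1625] open 88.1mm
turn 0.06 slide mm [  -0.2339 -549.1883   66.9236]
clock: 60.6
tool_pos: [0.5154, -0.0701, 0.267]
eef_rot: [0.992, -0.127, 0.0, 0.0]
contact_force: [0.5, -0.4, -0.1]
opening: 0.997
clock: 61.22
tool_pos: [0.5704, 0.1463, 0.2672]
eef_rot: [0.998, 0.064, 0.001, -0.002]
contact_force: [0.0, -1.0, -0.5]
opening: 1.001
clock: 61.85
tool_pos: [0.5705, 0.1409, 0.2668]
eef_rot: [0.866, 0.5, 0.0, 0.0]
contact_force: [-0.8, -0.1, -1.0]
opening: 0.679
clock: 62.35
tool_pos: [0.5705, 0.1409, 0.2668]
eef_rot: [0.792, 0.611, 0.0, 0.0]
contact_force: [0.1, -0.9, -0.4]
opening: 0.245
clock 62.35 tcp [0.5705 0.1409 0.2668] head 75.30 tilt 0.01 q7 0.37 F [ 0.1154 -0.8604 -0.4279] open 21.5mm
turn -0.10 slide mm [29.7733 -0.1511 66.8189]
```

```bash

python3 -m creep '[{"hand":0.0,"slide":[0.02,0,0.03],"turn":0},{"hand":0.0,"slide":[0.02,0,0.02],"turn":0},{"hand":0.0,"slide":[0.0,0,0],"turn":0},{"hand":0.0,"slide":[0,0,0],"turn":0},{"hand":0.0,"slide":[0,0,0],"turn":0}]' 20
python3 - <<'E'
from h import *
go()
s=snapshot('wrist'); save(s,'33w.png'); C=cloud(s,True); f=s['frame'].astype(int)
a=np.radians(YAW);ex=np.array([np.cos(a),np.sin(a)]); ey=np.array([-np.sin(a),np.cos(a)]); o=cr(0,0,0)[:2]
D=C[...,:2]-o; L=np.stack([D@ex,D@ey,C[...,2]],-1)
ye=(f[...,0]>150)&(f[...,0]>f[...,2]+140)&(f[...,1]>f[...,2]+100)
bl=(f[...,2]>f[...,0]+60)
t=L[ye&(L[...,2]>.064)&(L[...,2]<.074)]; print("leg top",len(t),np.percentile(t,[1,50,99],axis=0)*1000, "slope",np.degrees(np.polyfit(t[:,0],t[:,1],1)[0]))
for sg in(-1,1):
    u=L[bl&(L[...,2]>.06)&(L[...,2]<.07)&(sg*L[...,0]>.05)]; print("upright",sg,len(u),np.percentile(u,[1,50,99],axis=0)*1000 if len(u)>20 else "")
    w=t[sg*t[:,0]>.04]; print(" leg part",np.percentile(w,[2,50,98],axis=0)*1000 if len(w)>20 else "")
E
```

```text
clock: 62.98
tool_pos: [0.5811, 0.1788, 0.2177]
eef_rot: [0.792, 0.611, 0.0, 0.001]
contact_force: [-0.2, -0.1, 0.9]
opening: 0.006
clock 62.98 tcp [0.5811 0.1788 0.2177] head 75.31 tilt 0.09 q7 0.29 F [-0.2486 -0.0995  0.8905] open 0.5mm
leg top 1256 [[-82.1314  65.0872  65.3907]
 [-18.6364  68.0525  68.4239]
 [ 53.8803  70.9688  70.0502]] slope 0.18854627887016367
upright -1 240 [[-75.5218  53.921   61.7021]
 [-66.0319  57.8858  64.5066]
 [-57.2463  61.5354  66.1471]]
 leg part [[-82.8271  65.105   66.5535]
 [-61.9051  67.9432  68.4832]
 [-40.778   70.5045  70.0181]]
upright 1 29 [[55.7917 54.86   62.6111]
 [57.4245 58.2194 64.4629]
 [58.8537 61.0353 65.6349]]
 leg part [[40.7616 65.9042 65.4696]
 [48.3411 68.1865 68.2953]
 [56.8158 70.7991 69.8975]]
```

View pics/33w.png

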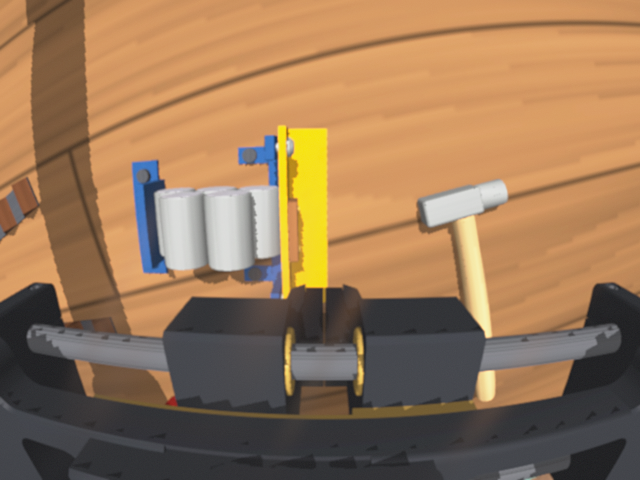

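```bash

python3 -m creep '[{"hand":0.0,"slide":[0.013,0,0.03],"turn":0},{"hand":0.0,"slide":[0,0,0.05],"turn":0},{"hand":0.0,"slide":[0.0,0,0.03],"turn":0},{"hand":0.0,"slide":[0,0,0.02],"turn":0},{"hand":0.0,"slide":[0,0,0],"turn":0}]' 20
python3 - <<'E'
from h import *
go(cr(0,.108,.056),90+YAW); s=snapshot('wrist'); save(s,'34w.png')
E
```

```text
clock: 63.65
tool_pos: [0.5836, 0.1916, 0.0861]
eef_rot: [0.791, 0.611, -0.001, -0.0]
contact_force: [0.3, -0.4, -0.2]
opening: 0.005
clock 63.65 tcp [0.5836 0.1916 0.0861] head 75.37 tilt 0.09 q7 0.14 F [ 0.2866 -0.4131 -0.1634] open 0.5mm
turn -0.03 slide mm [-4.537  -0.0194 30.1102]
```

View pics/34w.png

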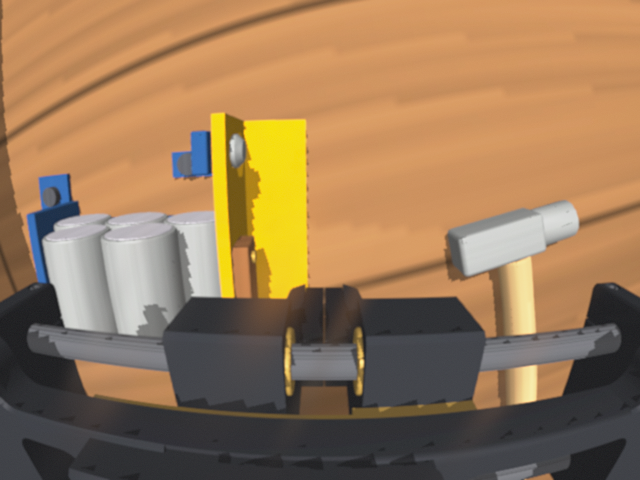

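```bash

python3 -m creep '[{"hand":0.0,"slide":[-0.003,0,0.015],"turn":0},{"hand":0.0,"slide":[0,0,0.015],"turn":0},{"hand":0.0,"slide":[0.0,0,0],"turn":0},{"hand":0.0,"slide":[0,0,0],"turn":0}]' 20
python3 - <<'E'
from h import *
go(cr(0,.093,.056),90+YAW); s=snapshot('wrist'); save(s,'35w.png')
E
```

```text
clock: 64.2
tool_pos: [0.5831, 0.1896, 0.0568]
eef_rot: [0.791, 0.612, 0.0, -0.0]
contact_force: [0.2, 0.6, 0.4]
opening: 0.005
clock 64.20 tcp [0.5831 0.1896 0.0568] head 75.40 tilt 0.02 q7 0.11 F [0.226  0.6377 0.3997] open 0.4mm
turn -0.00 slide mm [-17.4739  -0.0896   0.8256]
```

View pics/35w.png

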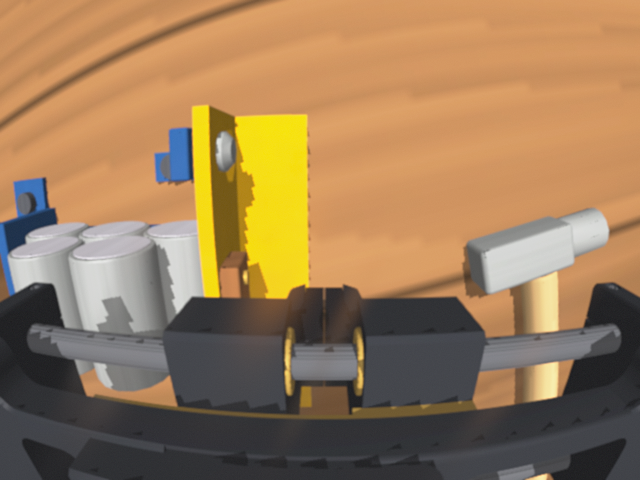

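```bash

python3 -m creep '[{"hand":0.0,"slide":[-0.004,0,0],"turn":0},{"hand":0.0,"slide":[-0.004,0,0],"turn":0},{"hand":0.0,"slide":[-0.003,0,0],"turn":0},{"hand":0.0,"slide":[0,0,0],"turn":0}]' 20
python3 -m creep '[{"hand":0.0,"slide":[-0.001,0,0],"turn":0},{"hand":0.0,"slide":[-0.001,0,0],"turn":0},{"hand":0.0,"slide":[0,0,0],"turn":0}]' 20
python3 - <<'E'
from h import *
go(cr(0,.093,.056),90+YAW); s=snapshot('wrist'); save(s,'36w.png')
E
```

```text
clock: 64.75
tool_pos: [0.5804, 0.1782, 0.0568]
eef_rot: [0.791, 0.611, -0.0, 0.0]
contact_force: [-0.1, 0.0, -0.5]
opening: 0.002
clock: 65.12
tool_pos: [0.5798, 0.1767, 0.0568]
eef_rot: [0.791, 0.611, -0.0, 0.0]
contact_force: [1.4, -0.4, 0.7]
opening: 0.007
clock 65.12 tcp [0.5798 0.1767 0.0568] head 75.39 tilt 0.01 q7 0.11 F [ 1.3613 -0.4304  0.748 ] open 0.6mm
turn -0.01 slide mm [-4.166  -0.14    0.7571]
```

View pics/36w.png

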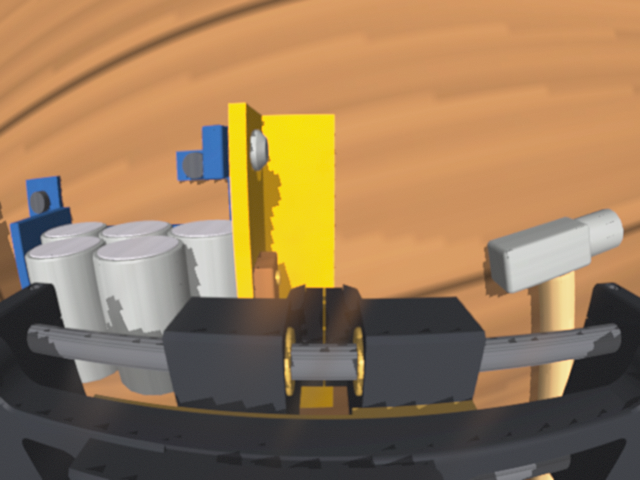

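```bash
cat >> h.py <<'E'
def leg():
    s=snapshot('wrist'); C=cloud(s,True); f=s['frame'].astype(int)
    a=np.radians(YAW);ex=np.array([np.cos(a),np.sin(a)]); ey=np.array([-np.sin(a),np.cos(a)]); o=cr(0,0,0)[:2]
    D=C[...,:2]-o; L=np.stack([D@ex,D@ey,C[...,2]],-1); u,v=np.meshgrid(np.arange(640),np.arange(480))
    ye=(f[...,0]>150)&(f[...,0]>f[...,2]+140)&(f[...,1]>f[...,2]+100)&(v<300); bl=(f[...,2]>f[...,0]+60)&(v<300)
    t=L[ye&(L[...,2]>.0665)&(L[...,2]<.072)]; w=L[bl&(L[...,2]>.062)&(L[...,2]<.068)&(L[...,0]<-.05)]
    print("leg top y 2/50/98",np.percentile(t[:,1],[2,50,98])*1000,"z",np.median(t[:,2])*1000,"near end x",np.percentile(t[:,0],1)*1000,"upright y",np.percentile(w[:,1],[2,50,98])*1000 if len(w)>20 else "", "x",np.percentile(w[:,0],[2,98])*1000 if len(w)>20 else "")
    return s
E
python3 -m creep '[{"hand":0.0,"slide":[-0.001,0,0],"turn":0},{"hand":0.0,"slide":[-0.001,0,0],"turn":0},{"hand":0.0,"slide":[0,0,0],"turn":0}]' 20
python3 - <<'E'
from h import *
go(cr(0,.093,.056),90+YAW); leg()
E
```

```text
clock: 65.55
tool_pos: [0.5794, 0.1746, 0.0568]
eef_rot: [0.791, 0.611, -0.0, 0.0]
contact_force: [1.3, -0.9, -0.0]
opening: 0.007
clock 65.55 tcp [0.5794 0.1746 0.0568] head 75.38 tilt 0.01 q7 0.11 F [ 1.3483 -0.9046 -0.0285] open 0.6mm
turn -0.02 slide mm [-2.066  -0.2081  0.764 ]
leg top y 2/50/98 [65.1528 68.0999 70.9562] z 68.40819276820268 near end x -82.73754105300154 upright y [53.8516 57.7773 61.289 ] x [-75.6595 -57.2325]
```

```bash

python3 -m creep '[{"hand":0.0,"slide":[-0.001,0,0],"turn":0},{"hand":0.0,"slide":[-0.001,0,0],"turn":0},{"hand":0.0,"slide":[-0.001,0,0],"turn":0},{"hand":0.0,"slide":[0,0,0],"turn":0}]' 20
python3 - <<'E'
from h import *
go(cr(0,.093,.056),90+YAW); leg()
E
```

```text
clock: 66.1
tool_pos: [0.5788, 0.1727, 0.057]
eef_rot: [0.791, 0.612, 0.001, -0.0]
contact_force: [0.0, 3.0, -0.0]
opening: 0.007
clock 66.10 tcp [0.5788 0.1727 0.057 ] head 75.41 tilt 0.09 q7 0.11 F [ 0.0121  2.9968 -0.0447] open 0.6mm
turn 0.01 slide mm [-0.0688 -0.1084  1.0175]
leg top y 2/50/98 [64.7395 67.6717 70.5273] z 68.44577766903525 near end x -82.84595845718346 upright y [53.9041 57.7083 61.2719] x [-75.6686 -57.2124]
```

```bash

python3 -m creep '[{"hand":0.0,"slide":[-0.001,0,0],"turn":0},{"hand":0.0,"slide":[-0.001,0,0],"turn":0},{"hand":0.0,"slide":[-0.0003,0,0],"turn":0},{"hand":0.0,"slide":[0,0,0],"turn":0}]' 20
python3 - <<'E'
from h import *
go(cr(0,.093,.056),90+YAW); leg()
E
```

```text
clock: 66.65
tool_pos: [0.5782, 0.1704, 0.0571]
eef_rot: [0.791, 0.612, 0.001, -0.0]
contact_force: [0.1, 3.8, 3.3]
opening: 0.007
clock 66.65 tcp [0.5782 0.1704 0.0571] head 75.41 tilt 0.08 q7 0.11 F [0.1296 3.7659 3.2729] open 0.6mm
turn 0.01 slide mm [ 2.3271 -0.1219  1.1437]
leg top y 2/50/98 [62.3423 65.3009 68.1293] z 68.36561422286206 near end x -82.87049019824495 upright y [53.811  57.2965 60.5958] x [-75.6576 -57.2894]
```

```bash

python3 -m creep '[{"hand":0.0,"slide":[0.01,0,0],"turn":0},{"hand":0.0,"slide":[0.01,0,-0.04],"turn":0},{"hand":0.0,"slide":[0,0.0,-0.06],"turn":0},{"hand":0.0,"slide":[0,0.06,-0.04],"turn":0},{"hand":0.0,"slide":[0,0.05,0],"turn":0}]' 20
python3 -m creep '[{"hand":0.0,"slide":[0,0,0],"turn":0},{"hand":0.0,"slide":[0,0,0],"turn":0},{"hand":0.0,"slide":[0,0,0],"turn":0}]' 20
python3 - <<'E'
from h import *
go()
s=leg(); save(s,'37w.png'); C=cloud(s,True); f=s['frame'].astype(int)
a=np.radians(YAW);ex=np.array([np.cos(a),np.sin(a)]); ey=np.array([-np.sin(a),np.cos(a)]); o=cr(0,0,0)[:2]
D=C[...,:2]-o; L=np.stack([D@ex,D@ey,C[...,2]],-1); u,v=np.meshgrid(np.arange(640),np.arange(480))
ye=(f[...,0]>110)&(f[...,0]>f[...,2]+90)&(f[...,1]>f[...,2]+60)&(v<300)&(abs(L[...,1]-.085)<.03)&(L[...,2]<.08)
t=L[ye&(L[...,2]>.06)]; print("leg x ends",np.percentile(t[:,0],[.3,99.7])*1000)
t=L[ye&(L[...,2]<.022)]; print("foot x ends",np.percentile(t[:,0],[.3,99.7])*1000)
bl=(f[...,2]>f[...,0]+60)&(v<300)
for sg in(-1,1):
    w=L[bl&(L[...,2]>.058)&(L[...,2]<.068)&(sg*L[...,0]>.045)&(L[...,1]>.045)]; print("upr",sg,len(w),np.percentile(w[:,0],[1,99])*1000 if len(w)>20 else "")
g=((f.max(-1)-f.min(-1))<45)&(f.min(-1)>90)&(L[...,2]>.04)&(L[...,2]<.062)&(L[...,1]>.068)&(L[...,1]<.08)
for sg in(-1,1):
    w=L[g&(sg*L[...,0]>.04)&(sg*L[...,0]<.09)]; print("stud",sg,len(w),np.percentile(w[:,0],[2,50,98])*1000 if len(w)>20 else "")
E
```

```text
clock: 67.32
tool_pos: [0.684, 0.1626, 0.1949]
eef_rot: [0.791, 0.611, 0.001, 0.001]
contact_force: [0.4, 0.9, -1.2]
opening: 0.007
clock: 67.7
tool_pos: [0.6802, 0.1638, 0.1909]
eef_rot: [0.791, 0.612, -0.001, -0.0]
contact_force: [1.4, -0.2, 1.0]
opening: 0.008
clock 67.70 tcp [0.6802 0.1638 0.1909] head 75.52 tilt 0.13 q7 0.46 F [ 1.4111 -0.1884  0.9975] open 0.7mm
leg top y 2/50/98 [62.4008 65.3819 68.3001] z 68.4276173638533 near end x -76.31104560566204 upright y [53.9893 57.1735 60.1541] x [-74.986  -56.3756]
leg x ends [-77.6005  86.2577]
foot x ends [-89.1993  89.2621]
upr -1 202 [-75.3756 -56.0952]
upr 1 228 [55.5307 74.6726]
stud -1 139 [-71.9517 -65.0985 -59.1483]
stud 1 155 [58.7379 64.5999 71.6865]
```

View pics/37w.png

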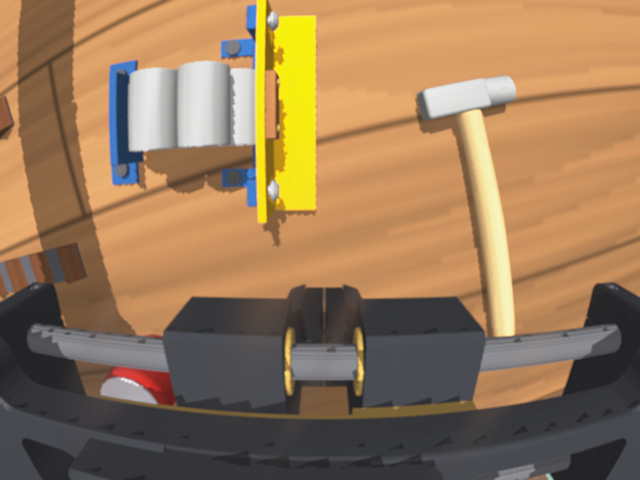

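```bash

python3 -m creep '[{"hand":0.0,"slide":[-0.022,0.009,0],"turn":0},{"hand":0.0,"slide":[-0.022,0.009,0.03],"turn":0},{"hand":0.0,"slide":[0,0.0,0.05],"turn":0},{"hand":0.0,"slide":[0,0.0,0.05],"turn":0},{"hand":0.0,"slide":[0,0,0],"turn":0}]' 20
python3 -m creep '[{"hand":0.0,"slide":[0,0,0],"turn":0},{"hand":0.0,"slide":[0,0,0],"turn":0}]' 20
python3 - <<'E'
from h import *
go(cr(.087+.015,.0655,.048),90+YAW); s=snapshot('wrist'); save(s,'38w.png')
E
```

```text
clock: 68.38
tool_pos: [0.6854, 0.1126, 0.0574]
eef_rot: [0.791, 0.611, -0.004, -0.001]
contact_force: [0.2, -0.2, 0.4]
opening: 0.004
clock: 68.62
tool_pos: [0.6897, 0.1167, 0.0644]
eef_rot: [0.791, 0.611, 0.002, 0.001]
contact_force: [0.2, 1.2, -0.7]
opening: 0.004
clock 68.62 tcp [0.6897 0.1167 0.0644] head 75.36 tilt 0.25 q7 0.44 F [ 0.1598  1.1506 -0.6716] open 0.3mm
turn -0.04 slide mm [ -1.3081 -19.5902  16.3819]
```

View pics/38w.png

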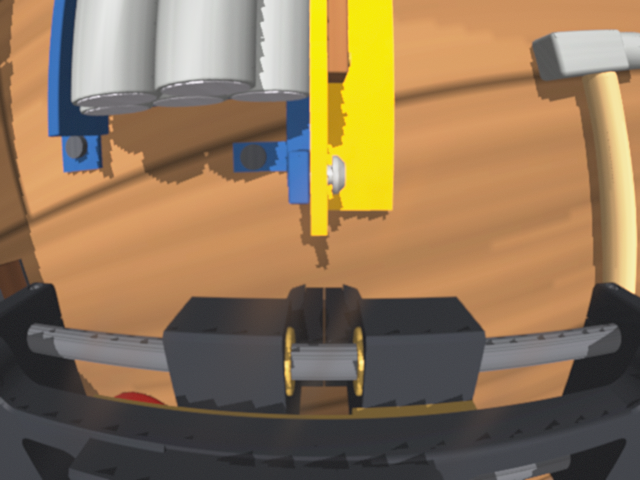

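```bash
cat >> h.py <<'E'
def farend():
    s=snapshot('wrist'); C=cloud(s,True); f=s['frame'].astype(int)
    a=np.radians(YAW);ex=np.array([np.cos(a),np.sin(a)]); ey=np.array([-np.sin(a),np.cos(a)]); o=cr(0,0,0)[:2]
    D=C[...,:2]-o; L=np.stack([D@ex,D@ey,C[...,2]],-1); u,v=np.meshgrid(np.arange(640),np.arange(480))
    ye=(f[...,0]>110)&(f[...,0]>f[...,2]+90)&(f[...,1]>f[...,2]+60)&(v<300)&(abs(L[...,1]-.066)<.01)&(L[...,2]<.074)&(L[...,2]>.062)
    t=L[ye]; bl=(f[...,2]>f[...,0]+60)&(v<300)
    w=L[bl&(L[...,2]>.058)&(L[...,2]<.068)&(L[...,0]>.045)&(L[...,1]>.045)]
    e=np.percentile(t[:,0],99.5)*1000; up=np.percentile(w[:,0],[1,99])*1000
    print("leg end",e,"upright",up,"end - upright outer (nom 9):",e-up[1],"leg y",np.median(t[:,1])*1000)
    return s
E
python3 -m creep '[{"hand":0.0,"slide":[-0.001,0,0.014],"turn":0},{"hand":0.0,"slide":[0,-0.006,0],"turn":0},{"hand":0.0,"slide":[0,-0.006,0],"turn":0},{"hand":0.0,"slide":[0,0,0],"turn":0},{"hand":0.0,"slide":[0,0,0],"turn":0}]' 20
python3 - <<'E'
from h import *
go(cr(.087+.009,.0655,.048),90+YAW); s=farend(); save(s,'39w.png')
E
```

```text
clock: 69.3
tool_pos: [0.6764, 0.1183, 0.0477]
eef_rot: [0.791, 0.612, 0.0, 0.0]
contact_force: [0.5, 0.4, -0.8]
opening: 0.005
clock 69.30 tcp [0.6764 0.1183 0.0477] head 75.40 tilt 0.03 q7 0.40 F [ 0.4657  0.41   -0.7674] open 0.4mm
turn -0.00 slide mm [  0.4679 -12.3214  -0.2938]
leg end 86.06275122475506 upright [55.4368 74.475 ] end - upright outer (nom 9): 11.587769410277815 leg y 65.26950721244012
```

View pics/39w.png

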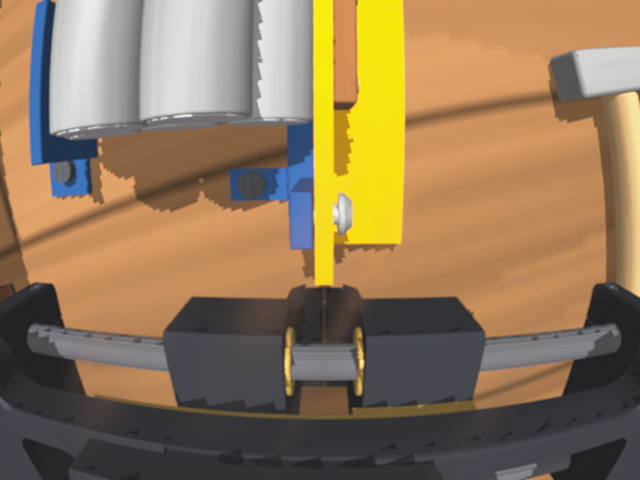

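```bash

python3 -m creep '[{"hand":0.0,"slide":[0,-0.005,0],"turn":0},{"hand":0.0,"slide":[0,-0.004,0],"turn":0},{"hand":0.0,"slide":[0,0,0],"turn":0}]' 20
python3 -m creep '[{"hand":0.0,"slide":[0,-0.001,0],"turn":0},{"hand":0.0,"slide":[0,-0.001,0],"turn":0},{"hand":0.0,"slide":[0,0,0],"turn":0}]' 20
python3 - <<'E'
from h import *
go(cr(.087+.009,.0655,.048),90+YAW); s=farend(); 
E
```

```text
clock: 69.72
tool_pos: [0.667, 0.1207, 0.0475]
eef_rot: [0.791, 0.612, -0.0, -0.0]
contact_force: [-0.2, -0.1, -0.3]
opening: 0.003
clock: 70.1
tool_pos: [0.6655, 0.121, 0.0475]
eef_rot: [0.791, 0.611, 0.0, 0.0]
contact_force: [-1.0, -0.1, 0.8]
opening: 0.006
clock 70.10 tcp [0.6655 0.121  0.0475] head 75.39 tilt 0.00 q7 0.37 F [-1.0455 -0.1314  0.7894] open 0.5mm
turn -0.01 slide mm [ 0.5815 -1.123  -0.5401]
leg end 80.33178358836697 upright [55.7312 74.5647] end - upright outer (nom 9): 5.76706352414341 leg y 65.42499389273597
```

```bash
cat >> h.py <<'E'
def foot():
    s=snapshot('wrist'); C=cloud(s,True); f=s['frame'].astype(int)
    a=np.radians(YAW);ex=np.array([np.cos(a),np.sin(a)]); ey=np.array([-np.sin(a),np.cos(a)]); o=cr(0,0,0)[:2]
    D=C[...,:2]-o; L=np.stack([D@ex,D@ey,C[...,2]],-1); u,v=np.meshgrid(np.arange(640),np.arange(480))
    t=L[(f[...,0]>110)&(f[...,0]>f[...,2]+120)&(f[...,1]>f[...,2]+90)&(v<300)&(L[...,1]>.088)&(L[...,1]<.1)&(L[...,2]<.02)&(L[...,2]>.009)]
    print("foot end x",np.percentile(t[:,0],[98,99.5])*1000,len(t)); return s
E
python3 -c "
from h import *
foot()"
python3 -m creep '[{"hand":0.0,"slide":[0,-0.001,0],"turn":0},{"hand":0.0,"slide":[0,-0.001,0],"turn":0},{"hand":0.0,"slide":[0,0,0],"turn":0}]' 20
python3 - <<'E'
from h import *
go(cr(.087+.009,.0655,.048),90+YAW); s=foot(); save(s,'40w.png')
E
```

```text
foot end x [83.7834 85.913 ] 6681
clock: 70.58
tool_pos: [0.6642, 0.1213, 0.0475]
eef_rot: [0.791, 0.611, 0.0, 0.0]
contact_force: [2.2, -0.4, -0.4]
opening: 0.006
clock 70.58 tcp [0.6642 0.1213 0.0475] head 75.37 tilt 0.06 q7 0.36 F [ 2.2261 -0.3531 -0.4152] open 0.5mm
turn -0.03 slide mm [ 0.6135  0.2681 -0.4841]
foot end x [83.4408 85.5696] 6712
```

View pics/40w.png

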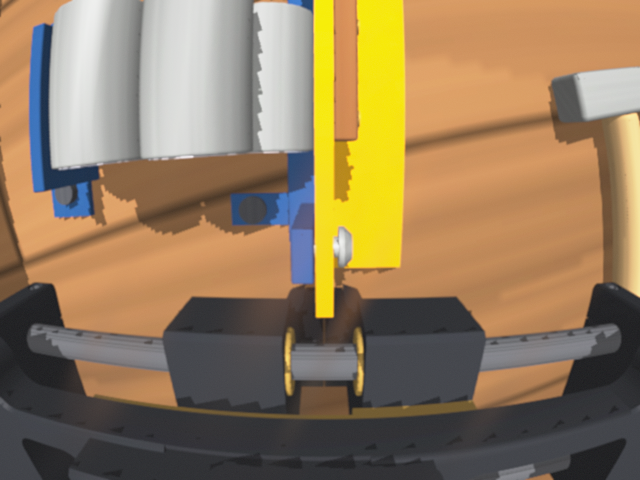

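```bash

python3 -m creep '[{"hand":0.0,"slide":[0,-0.0007,0],"turn":0},{"hand":0.0,"slide":[0,-0.0007,0],"turn":0},{"hand":0.0,"slide":[0,0,0],"turn":0},{"hand":0.0,"slide":[0,0,0],"turn":0}]' 20
python3 - <<'E'
from h import *
go(cr(.087+.009,.0655,.048),90+YAW); s=foot()
E
```

```text
clock: 71.12
tool_pos: [0.6622, 0.1219, 0.0475]
eef_rot: [0.791, 0.612, 0.0, 0.0]
contact_force: [2.1, 0.4, -0.1]
opening: 0.006
clock 71.12 tcp [0.6622 0.1219 0.0475] head 75.40 tilt 0.00 q7 0.36 F [ 2.0638  0.4351 -0.0769] open 0.6mm
turn -0.00 slide mm [ 0.5407  2.2907 -0.5048]
foot end x [81.4795 83.4963] 6716
```

```bash

python3 -m creep '[{"hand":0.0,"slide":[0,0.015,0],"turn":0},{"hand":0.0,"slide":[0.01,0.015,-0.03],"turn":0},{"hand":0.0,"slide":[0.03,0,-0.05],"turn":0},{"hand":0.0,"slide":[0,-0.05,-0.05],"turn":0},{"hand":0.0,"slide":[0,-0.06,0],"turn":0}]' 20
python3 -m creep '[{"hand":0.0,"slide":[0,0,0],"turn":0},{"hand":0.0,"slide":[0,0,0],"turn":0},{"hand":0.0,"slide":[0,0,0],"turn":0}]' 20
python3 - <<'E'
from h import *
go()
s=leg(); save(s,'41w.png'); C=cloud(s,True); f=s['frame'].astype(int)
a=np.radians(YAW);ex=np.array([np.cos(a),np.sin(a)]); ey=np.array([-np.sin(a),np.cos(a)]); o=cr(0,0,0)[:2]
D=C[...,:2]-o; L=np.stack([D@ex,D@ey,C[...,2]],-1); u,v=np.meshgrid(np.arange(640),np.arange(480))
ye=(f[...,0]>110)&(f[...,0]>f[...,2]+90)&(f[...,1]>f[...,2]+60)&(v<300)&(L[...,2]<.08)
t=L[ye&(L[...,2]>.06)&(abs(L[...,1]-.066)<.01)]; print("leg x ends",np.percentile(t[:,0],[.3,99.7])*1000,"slope",np.degrees(np.polyfit(t[:,0],t[:,1],1)[0]))
bl=(f[...,2]>f[...,0]+60)&(v<300)
for sg in(-1,1):
    w=L[bl&(L[...,2]>.058)&(L[...,2]<.068)&(sg*L[...,0]>.045)&(L[...,1]>.045)]; print("upr",sg,len(w),np.percentile(w[:,0],[1,99])*1000 if len(w)>20 else "")
stack()
E
```

```text
clock: 71.8
tool_pos: [0.6011, 0.1819, 0.1752]
eef_rot: [0.792, 0.611, 0.004, -0.0]
contact_force: [0.3, 1.1, -1.3]
opening: 0.004
clock: 72.18
tool_pos: [0.6018, 0.1787, 0.1714]
eef_rot: [0.792, 0.61, 0.0, 0.0]
contact_force: [0.9, -0.5, -0.3]
opening: 0.007
clock 72.17 tcp [0.6018 0.1787 0.1714] head 75.25 tilt 0.03 q7 0.28 F [ 0.9351 -0.4522 -0.3233] open 0.7mm
leg top y 2/50/98 [62.6868 65.6021 68.3482] z 68.38330224076138 near end x -84.83371347711405 upright y [53.6573 57.0084 60.299 ] x [-75.3906 -56.6659]
leg x ends [-85.8692  57.1258] slope 0.18819373321291827
upr -1 293 [-75.4737 -56.5614]
upr 1 38 [55.6557 59.0782]
blank near y+41.5 z26: y 41.4 z 26.3  x ends -30.9 28.9 mid -1.0  skew -0.2 deg n 2144
blank near y-20.5 z60: y -19.5 z 60.5  x ends -30.8 28.8 mid -1.0  skew 0.4 deg n 3529
blank near y+20.5 z60: y 21.3 z 60.8  x ends -30.8 28.9 mid -0.9  skew 0.3 deg n 4207
```

View pics/41w.png

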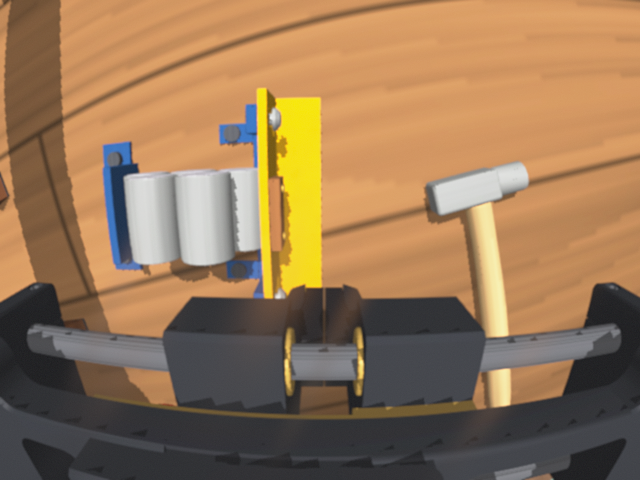

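```bash

python3 -m creep '[{"hand":0.0,"slide":[0,0,-0.05],"turn":0},{"hand":0.0,"slide":[0.04,-0.02,-0.03],"turn":0},{"hand":0.0,"slide":[0.06,-0.03,0],"turn":0},{"hand":0.0,"slide":[0.06,-0.03,0],"turn":0},{"hand":0.0,"slide":[0,0,0],"turn":0}]' 20
python3 -m creep '[{"hand":0.0,"slide":[0,0,0],"turn":0},{"hand":0.0,"slide":[0,0,0],"turn":0}]' 20
python3 - <<'E'
from h import *
s=snapshot('top'); save(s,'42t.png')
s=snapshot('scene'); save(s,'42s.png',(290,150,420,270),4)
E
```

```text
clock: 72.9
tool_pos: [0.5619, 0.3526, 0.2522]
eef_rot: [0.789, 0.615, 0.001, -0.003]
contact_force: [0.5, 0.4, 0.0]
opening: 0.005
clock: 73.15
tool_pos: [0.5668, 0.343, 0.2512]
eef_rot: [0.792, 0.61, -0.0, 0.001]
contact_force: [0.1, 0.8, -0.2]
opening: 0.004
```

View pics/42t.png

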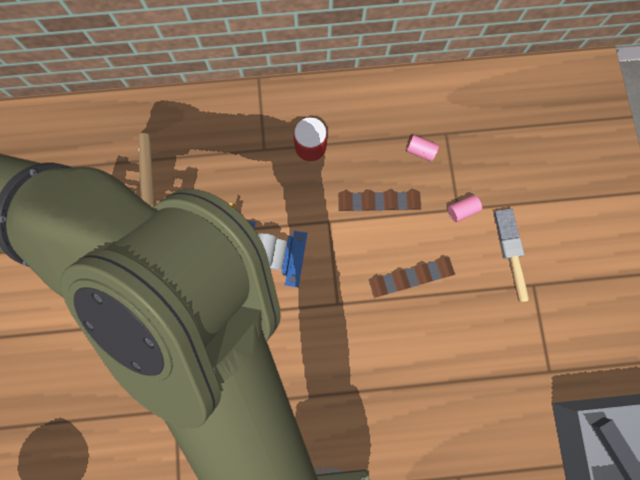

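View pics/42s.png

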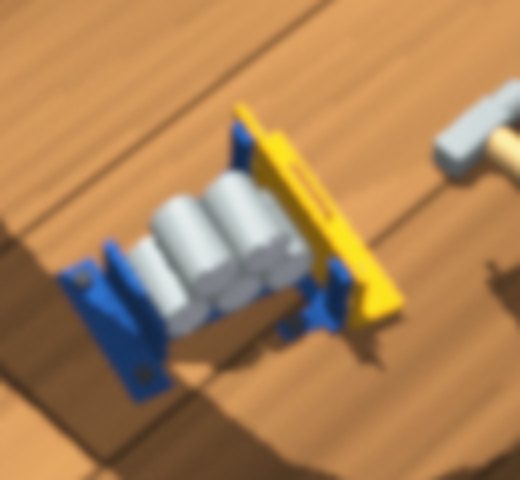

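Both chock strips (pixels 380,200 and 412,277) are empty. The stack and the hung stop stand undisturbed, and the can and brush have not moved. I'm handing the job in.

```bash
python3 -c "
from plant import *
print(finish_job())"
```

```text
the job is handed in; nothing more can be done
None
```

The stop is hung and locked behind both stud heads, and all five blanks present are stacked in the cradle, three on the base plate and two saddled above. I handed the job in at about 73 s of the 210 s allowed. The pink look-alikes, hammer, brush and red can were never touched.

**Stop:** I hung it while the cradle was empty. Lowering the third blank pushed it about 3.5 mm outward and 2 mm sideways by measurement, at the edge of what is allowed. After stacking I pushed it back gently with closed fingers.
- It now sits about 1 mm outward of the uprights and is centred to under 1 mm sideways.
- Its underside is about 8 mm above the bench.

**Blanks:** the table gives the last reading for each; the target is x 0 for all, and heights are above the bench.

| Blank | y in cradle (mm) | height (mm) |
|---|---|---|
| Bottom row, -y end | -40.0 | 26.3 |
| Bottom row, middle | +1.0 | 26.3 |
| Bottom row, +y end | +41.4 | 26.3 |
| Second layer, -y side | -19.5 | 60.5 |
| Second layer, +y side | +21.3 | 60.8 |

They were within about 1 mm of centre in x and skewed by at most 0.4°. The first two bottom blanks were last measured before the stop was pushed back. The last picture shows the stack undisturbed.

**Checks that disagreed or were partial:** with the cradle loaded, the network's stop and slot points read from the top and scene pictures were 4 to 13 mm off. One was plainly false. I relied on the wrist camera's depth measurements instead. In the final top picture the arm hid most of the stop and part of the hammer; the scene view showed the stop and the hammer's head in place.

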